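# Set out beads and thread for stringing a red necklace

## Robot

A 6-joint arm with a two-finger parallel gripper is mounted at the origin on the work surface. World frame = base frame: x ahead of the robot, y to its left, z up, the work surface at z = 0. Lengths are in m, angles in rad, forces in N, time in s.
With the tool pointing down it reaches from about 0.25 to 0.725 m from the base axis. Payload 9.7 kg.
Tool frame: the origin (TCP) lies at the very end of the fingers, on their centre line; the grasp point (between the pads) lies 19 mm behind it (arm.grasp_offset is the distance from the TCP to the grasp point, in m); y points along the fingers, z is the direction in which the jaws open and shut, and the axes are right-handed (so a half turn about y gives the same grasp; the last joint's range is limited). The gripper opens to 85 mm and grips with 20 to 120 N. Pads are 22 mm wide; open, the fingers measure 114 mm over their backs; the gripper's body (76 mm by 85 mm) begins 54 mm behind the grasp point. The pads swing forward as they close: fully open they stand 13 mm farther back than shut.
Start: joints at [0, 0.087, 0.176, 1.66, 0, 1.571], TCP at [0.55, -0, 0.231] pointing down, gripper open.
Joint ranges: [-3.13, 3.13], [-0.85, 1.81], [-1.15, 1.24], [-2.2, 2.28], [-1.44, 1.52], [-3.14, 3.14]. Speed limits (rad/s): [2.22, 2.22, 2.57, 3.14, 3.14, 3.14].

## Interface

Orientations are given as a unit quaternion [x, y, z, w].
In Python, from station import arm gives the robot as it stands. The module is installed in compiled form; this text tells all that it offers.
- The arm moves only by the tool drive_tool, never from a script. Its argument "increments" is a list of rows, each an object of numbers: "dx", "dy", "dz": the shift along the tool's x, y, z scaled (see below); "turn": the turn about the tool's y scaled (see below). In form: [{"dx": .., "dy": .., "dz": .., "turn": ..}, ...]. A call has 1 to 20 rows; each row is the pose to reach, as a shift and turn from the pose measured when the call began, along the tool's axes at that moment; what a row does not reach only later rows make up. The controller multiplies each number of a shift by 0.15 m and each number of a turn by 90 degrees. A row lasts 1/12 s, in which the tool goes at most 41.7 mm and 7.16 degrees, less where a joint would pass 70% of its speed; a pose out of reach is approached as far as the arm can. A call with a number of a shift or a turn outside -1 to 1 is refused whole. A call with a gripper value outside its range is refused whole. "gripper" is the closure, from 0 (fully open) to 1 (shut), set as the call begins (left out, the last holds). The fingers move at their own pace and stop on an object; "force" is the grip in N (left out, the last holds). Time passes only in rows, so rows that repeat a pose let the fingers close. It gives the time, the measured TCP pose, the force and the opening at its end, in the units of the state.
- arm.get_state(): the state, without advancing time (a new reading comes with each control period).
- arm.capture(name): name is "scene" or "side" or "wrist"; returns (picture, depth): 480x640x3 uint8, red, green, blue; 480x640 float32, m along the optical axis (not along the pixel's ray), 0 where there is no reading.
- arm.camera_info(name): a dict with "fov_y" (degrees; the focal length in pixels is half the picture's height over the tangent of half this angle, whatever the lens; pixels are square), "cx", "cy" (the principal point, pixels), "cam_to_world" (4x4, takes a point from camera to world coordinates). Camera axes: x right, y up, looking along -z (the intrinsics and any distortion apply to the point x, -y, -z); pixel columns grow to the right and rows downward; lengths in m; the calibration is good to about 2 mm. A picture is of the moment at which its call begins: read the wrist's pose just before it. camera_info takes no time and is no camera call; for the wrist camera it gives the pose at the moment of the call.
- arm.hand_in(): hands the job in, once; it reports no verdict.
Trained networks look in the newest picture that a camera, given by its name, has taken for a name from the list of things; names that differ only in an ending like _2 or _b are one class to them, and where a whole thing is asked for, a point or a joint stands for the part that bears it (a point fixed in the world has none). Each returns a list of dicts, best first, with "conf" (0 to 1); they miss things now and then, are a little off and sometimes report something else, mostly with a low value. They report only what shows in the picture. A call takes as long as a camera call.
- arm.trace(camera, query): "pixels" (480x640 bool, what is visible of it) and "rect" ([left, top, right, bottom] in pixels, round what is visible of it).
The state is a dict: "time_s": time; "joints": joint angles; "joint_velocities": joint speeds; "effort": joint torques, N m; "tool_pos": TCP position; "tcp_rot": TCP orientation; "wrist_force": force on the tool from outside, world axes, zero at the start; "torque": the same for the moment, N m; "grip_width": finger opening in m.
Only numpy, scipy, OpenCV 4.12 (cv2) and the standard library are available. Lean on these libraries where they do the work, as an engineer would, in place of code of your own. Each camera call takes 0.05 s, during which the arm holds its last target.

## Task

Get the bench ready for stringing a red necklace: with the bead shaker still standing on its cork mat, turn its green dial to the largest opening, then upend it over the white enamel bowl and shake every bead out into the bowl. Afterwards stand the shaker upright on the cork mat again with its dial turned all the way back to the smallest holes. Also slide every bobbin of thread up off its spindle and put it in the dark wooden tray (before or after, as you like), without disturbing the yellow pierogi mould, the glass measuring cup or the brush.

Things in the scene. Friction and masses are not known exactly. Their poses are not given: they have to be found in the camera images.
- shaker_grip (a point): centre of the bead shaker, on its axis, 45 mm above its underside; z up along the axis. Loose clear ten-sided jar, 62 mm across flats, two flats (20 mm wide) face its own +y and -y: squeeze there. Jar walls to 70 mm above the underside, white collar 70-74, green dial 75-78 (radius 30), fin to 102 mm. 0.3 kg. It starts on the mat, +x roughly away from the robot
- shaker_window (a point): middle of the only window in the shaker's white collar, 18 mm to the shaker's own +x side of its axis, 74 mm above its underside: a 90 degree sector of 28 mm radius centred on +x, where a small red tab stands out of the collar. Beads leave only here, so the red-tab side should be the lowest side of the jar when it is upended (a tilt of 110 degrees or more, and shaking, empties it; if beads jam, swing it back up and try again)
- dial (a joint): angle of the dial, rad: 0 smallest holes (four black dots cover the window), 1.571 largest opening (the dial's 90 degree cut-out lies wholly over the window); stops at both ends. Grows counter-clockwise seen from above; friction about 0.02 N m, stays where left; the jar's weight keeps it from turning along on the mat. Starts at 0 to 0.3
- dial_fin (a point): middle of the dial's fin, on the shaker's axis, 90 mm above the shaker's underside. The fin is 46 mm long along this point's x, 10 mm thick along its y, and stands 24 mm above the dial's flat top (78 to 102 mm above the underside); z along the shaker's axis. The dial's cut-out lies to this point's -y
- mat: fixed square cork mat, 150 x 150 x 4 mm, for the shaker to stand on; origin at the centre of its underside
- bowl: loose white enamel bowl, mouth 170 mm across, 65 mm high, 0.45 kg; origin at the centre of its underside, z up
- stand: fixed wooden bobbin stand, base 70 x 225 x 15 mm, with five upright spindles 9 mm thick that rise 55 mm above the base, at -92, -46, 0, +46 and +92 mm along its own y; origin at the centre of its underside
- tray: loose dark wooden tray, 170 (x) x 180 (y) x 30 mm high, wall and floor 5 mm, 0.7 kg; origin at the centre of its underside
- bead1_center (a point): centre of a red 14 mm bead of 10 g, at first inside the shaker (3 to 6 beads are there; absent ones read None)
- bead2_center (a point): centre of a red 14 mm bead of 10 g, at first inside the shaker (3 to 6 beads are there; absent ones read None)
- bead3_center (a point): centre of a red 14 mm bead of 10 g, at first inside the shaker (3 to 6 beads are there; absent ones read None)
- bead4_center (a point): centre of a red 14 mm bead of 10 g, at first inside the shaker (3 to 6 beads are there; absent ones read None)
- bead5_center (a point): centre of a red 14 mm bead of 10 g, at first inside the shaker (3 to 6 beads are there; absent ones read None)
- bead6_center (a point): centre of a red 14 mm bead of 10 g, at first inside the shaker (3 to 6 beads are there; absent ones read None)
- bobbin1_center (a point): centre of the bobbin of red thread: a cardboard tube 44 mm long, 21 mm outside, 16 mm bore, wound to 31 mm thickness over its middle 36 mm; z along its bore; 40 g. At first it stands on a spindle, its foot on the stand's base (3 to 5 bobbins are there; absent ones read None)
- bobbin2_center (a point): centre of the bobbin of white thread: a cardboard tube 44 mm long, 21 mm outside, 16 mm bore, wound to 31 mm thickness over its middle 36 mm; z along its bore; 40 g. At first it stands on a spindle, its foot on the stand's base (3 to 5 bobbins are there; absent ones read None)
- bobbin3_center (a point): centre of the bobbin of blue thread: a cardboard tube 44 mm long, 21 mm outside, 16 mm bore, wound to 31 mm thickness over its middle 36 mm; z along its bore; 40 g. At first it stands on a spindle, its foot on the stand's base (3 to 5 bobbins are there; absent ones read None)
- bobbin4_center (a point): centre of the bobbin of green thread: a cardboard tube 44 mm long, 21 mm outside, 16 mm bore, wound to 31 mm thickness over its middle 36 mm; z along its bore; 40 g. At first it stands on a spindle, its foot on the stand's base (3 to 5 bobbins are there; absent ones read None)
- bobbin5_center (a point): centre of the bobbin of yellow thread: a cardboard tube 44 mm long, 21 mm outside, 16 mm bore, wound to 31 mm thickness over its middle 36 mm; z along its bore; 40 g. At first it stands on a spindle, its foot on the stand's base (3 to 5 bobbins are there; absent ones read None)
- mould: bystander: yellow pierogi mould, 100 mm disc with its lid standing open, about 110 mm high; origin at the centre of its underside
- cup: bystander: glass measuring cup with handle, 84 mm across, 100 mm high; origin at the centre of its underside
- brush: bystander: silicone brush lying flat, 180 mm long; origin at the middle of its underside

How it is judged:
By the outcome, as a careful person would: the job done as asked, in the order asked, and still so for the second after the job is handed in, with the robot touching nothing.
Of bead1, bead2, bead3, bead4, bead5, bead6 only 3 to 6 are there at a start; the rules pass over those that are not, and their reading is None.
Of bobbin1, bobbin2, bobbin3, bobbin4, bobbin5 only 3 to 5 are there at a start; the rules pass over those that are not, and their reading is None.
At some moment in a run one of bowl, tray may be knocked a few centimetres aside while the robot is not near it.
It also fails if it takes over 208 s, if anything falls off the work surface, if the arm or the gripper's body presses on something with over 40 N, if the wrist force passes 120 N, or if a joint passes its speed limit or range.

## Working session

There is one attempt and no reset: what is moved stays moved. The work goes in short steps, Python scripts to look and compute and a tool call to move; the robot and the scene stay as the last step left them, time stands still between calls to the robot, and variables do not carry over. Pictures are saved under pics/ and viewed, and the job is handed in when it is done.

Besides the shell and the picture viewer there is one more tool, called after "Request:" as a command line: name --argument value ..., lists and objects as JSON in quotes. drive_tool: Moves the arm, as the interface text tells. Shifts and turns lie within -1 to 1; 1 stands for 0.15 m of shift or 90 degrees of turn. Its arguments: {"type":"object","properties":{"increments":{"type":"array","items":{"type":"object","properties":{"dx":{"type":"number","minimum":-1,"maximum":1},"dy":{"type":"number","minimum":-1,"maximum":1},"dz":{"type":"number","minimum":-1,"maximum":1},"turn":{"type":"number","minimum":-1,"maximum":1}}}},"gripper":{"type":"number"},"force":{"type":"number"}},"required":["increments"]}

```bash
ls -la; mkdir -p pics
cat > look.py <<'E'
import sys,cv2
from station import arm
def snap(n,out):
    p,d=arm.capture(n); cv2.imwrite('pics/'+out,cv2.cvtColor(p,cv2.COLOR_RGB2BGR)); return p,d
E
python3 - <<'E'
from look import *
s=arm.get_state(); print(s)
for n in ['scene','side','wrist']:
    snap(n,n+'0.png'); print(n,arm.camera_info(n))
E
```

```text
total 12
drwxr-xr-x  3 agent agent 4096 Dec  6 21:03 .
drwxr-xr-x 23 root  root  4096 Dec  6 21:03 ..
drwxr-xr-x  2 agent agent 4096 Dec  6 21:03 pics
{'time_s': 0.0, 'joints': array([-2.91392127e-05,  8.74451183e-02,  1.75148593e-01,  1.65974728e+00,
       -9.75731977e-06,  1.57080374e+00]), 'joint_velocities': array([-8.79845998e-04,  8.12711233e-04, -1.92254625e-04,  1.52144513e-03,
        3.02805244e-05, -2.55683686e-04]), 'effort': array([ 7.68234549e-04, -5.20392072e+01,  4.64802504e+01,  1.63646933e-02,
        2.23589603e-05, -6.77332673e-05]), 'tool_pos': array([ 5.49797312e-01, -1.88014969e-05,  2.30598683e-01]), 'tcp_rot': array([-0.50030507,  0.50031848, -0.49969961,  0.49967646]), 'wrist_force': array([-0.1299106 ,  0.62615433, -0.30642898]), 'torque': array([0.00150591, 0.00425486, 0.0018954 ]), 'grip_width': 0.08542732577104628}
scene {'fov_y': 49.366286948591096, 'cx': 321.39382529617825, 'cy': 237.75682707309744, 'cam_to_world': array([[-0.21183359, -0.52357706,  0.82522336,  1.38810877],
       [ 0.97721513, -0.12497485,  0.17155721,  0.12293186],
       [ 0.01330
[... 200 characters left out ...]
o_world': array([[ 0.73912623,  0.39253802, -0.54736307,  0.03532063],
       [-0.67321401,  0.45682167, -0.58146096, -0.61157236],
       [ 0.02180178,  0.79826553,  0.60191097,  0.7219275 ],
       [ 0.        ,  0.        ,  0.        ,  1.        ]])}
wrist {'fov_y': 59.685280795405674, 'cx': 314.1327114006195, 'cy': 238.67969741827295, 'cam_to_world': array([[ 9.99999675e-01, -8.02326271e-04,  8.15277374e-05,
         5.50411664e-01],
       [ 7.50386925e-04,  9.62742237e-01,  2.70419715e-01,
         6.81695094e-02],
       [-2.95455038e-04, -2.70419566e-01,  9.62742526e-01,
         3.72046918e-01],
       [ 0.00000000e+00,  0.00000000e+00,  0.00000000e+00,
         1.00000000e+00]])}
```

View pics/scene0.png

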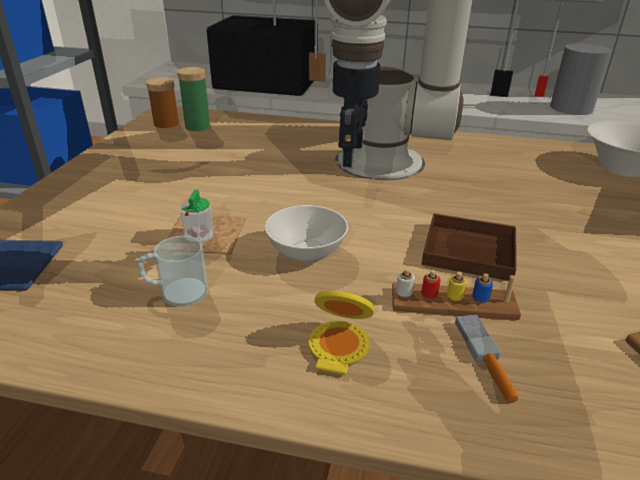

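View pics/side0.png

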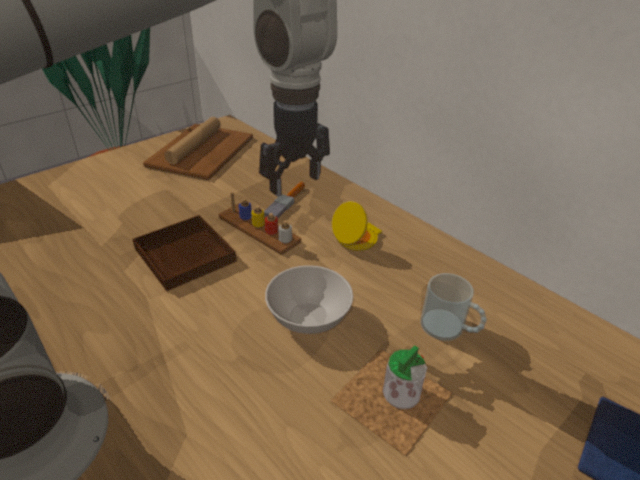

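View pics/wrist0.png

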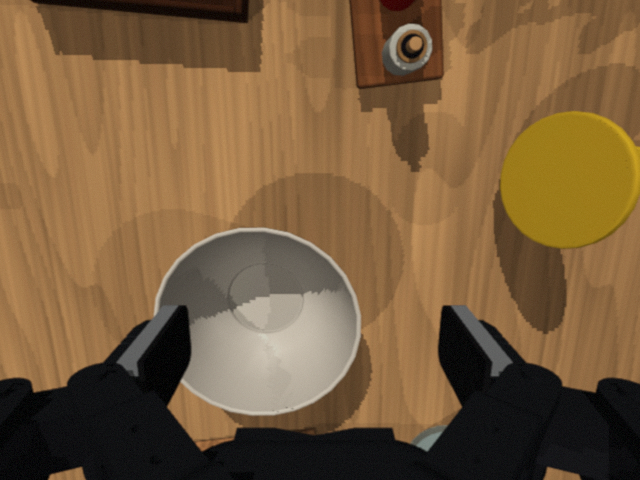

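Request:
drive_tool --increments '[{"dy": -0.25,"dz": 0.25},{"dy": -0.5,"dz": 0.5},{"dy": -0.5,"dz": 0.75},{"dy": -0.5,"dz": 1},{"dy": -0.5,"dz": 1},{"dy": -0.5,"dz": 1}]'

```text
schema error: expected keys dx, dy, dz, turn
```

Request:
drive_tool --increments '[{"dz": 0.2},{"dz": 0.4},{"dz": 0.6},{"dz": 0.8},{"dz": 1},{"dz": 1},{"dz": 1}]'

```text
schema error: expected keys dx, dy, dz, turn
```

```bash
cat >> look.py <<'E'
import numpy as np
np.set_printoptions(precision=4,suppress=True)
from scipy.spatial.transform import Rotation as R
def st():
    s=arm.get_state(); Rm=R.from_quat(s['tcp_rot']).as_matrix()
    print('t',round(s['time_s'],2),'pos',s['tool_pos'],'j',s['joints'],'w',round(s['grip_width'],4),'F',s['wrist_force'],'T',s['torque']); print(Rm); return s,Rm
E
python3 -c "
from look import *
st()"
```

```text
t 0.15 pos [0.5498 0.     0.2307] j [-0.      0.0874  0.1753  1.6598  0.0001  1.5708] w 0.0854 F [0.2082 0.0281 0.7701] T [-0.0046  0.0444 -0.0444]
[[-0.     -0.001   1.    ]
 [-1.      0.0001 -0.    ]
 [-0.0001 -1.     -0.001 ]]
```

All four keys are needed in each row.

Request:
drive_tool --increments '[{"dx": 0,"dy": -0.25,"dz": 0.25,"turn": 0},{"dx": 0,"dy": -0.5,"dz": 0.5,"turn": 0},{"dx": 0,"dy": -0.5,"dz": 0.75,"turn": 0},{"dx": 0,"dy": -0.5,"dz": 1,"turn": 0},{"dx": 0,"dy": -0.5,"dz": 1,"turn": 0},{"dx": 0,"dy": -0.5,"dz": 1,"turn": 0}]'

```text
time_s: 0.65
tool_pos: [0.7034, 0.0, 0.3017]
tcp_rot: [0.501, -0.501, 0.499, -0.499]
wrist_force: [-0.5, -0.4, -1.6]
grip_width: 0.0855
```

Request:
drive_tool --increments '[{"dx": 0,"dy": 0,"dz": 0.2,"turn": 0},{"dx": 0,"dy": 0,"dz": 0.4,"turn": 0},{"dx": 0,"dy": 0,"dz": 0.6,"turn": 0},{"dx": 0,"dy": 0,"dz": 0.8,"turn": 0},{"dx": 0,"dy": 0,"dz": 1,"turn": 0},{"dx": 0,"dy": 0,"dz": 1,"turn": 0}]'

```text
time_s: 1.15
tool_pos: [0.7838, -0.0, 0.2593]
tcp_rot: [0.491, -0.491, 0.509, -0.509]
wrist_force: [-0.3, 0.1, 0.4]
grip_width: 0.0854
```

```bash
python3 -c "
from look import *
st()"
```

```text
t 1.15 pos [ 0.7838 -0.      0.2593] j [-0.      0.8207  1.2351  1.9478 -0.      1.5708] w 0.0854 F [-0.2827  0.0567  0.4372] T [-0.0187  0.0297  0.034 ]
[[-0.      0.0374  0.9993]
 [-1.     -0.     -0.    ]
 [ 0.     -0.9993  0.0374]]
```

Request:
drive_tool --increments '[{"dx": 0,"dy": 0,"dz": 1,"turn": 0},{"dx": 0,"dy": 0,"dz": 1,"turn": 0}]'

```text
time_s: 1.32
tool_pos: [0.8172, -0.0, 0.2366]
tcp_rot: [-0.48, 0.48, -0.519, 0.519]
wrist_force: [-0.2, -0.8, 0.2]
grip_width: 0.0855
```

Request:
drive_tool --increments '[{"dx": 0,"dy": -1,"dz": 1,"turn": 0},{"dx": 0,"dy": -1,"dz": 1,"turn": 0},{"dx": 0,"dy": -1,"dz": 1,"turn": 0}]'

```text
time_s: 1.57
tool_pos: [0.8145, 0.0, 0.2716]
tcp_rot: [0.468, -0.468, 0.53, -0.53]
wrist_force: [-0.2, -0.6, 0.9]
grip_width: 0.085
```

```bash
python3 -c "
from look import *
st()"
```

```text
t 1.57 pos [0.8145 0.     0.2716] j [ 0.      0.8086  1.2351  1.873  -0.      1.5708] w 0.085 F [-0.2169 -0.5863  0.9482] T [0.0273 0.1759 0.0144]
[[-0.      0.124   0.9923]
 [-1.     -0.     -0.    ]
 [ 0.     -0.9923  0.124 ]]
```

Request:
drive_tool --increments '[{"dx": 0,"dy": -1,"dz": 1,"turn": 0},{"dx": 0,"dy": -1,"dz": 1,"turn": 0},{"dx": 0,"dy": -1,"dz": 1,"turn": 0},{"dx": 0,"dy": -1,"dz": 1,"turn": 0},{"dx": 0,"dy": -1,"dz": 1,"turn": 0},{"dx": 0,"dy": -1,"dz": 1,"turn": 0},{"dx": 0,"dy": -1,"dz": 1,"turn": 0},{"dx": 0,"dy": -1,"dz": 1,"turn": 0},{"dx": 0,"dy": -1,"dz": 1,"turn": 0},{"dx": 0,"dy": -1,"dz": 1,"turn": 0}]'

```text
time_s: 2.4
tool_pos: [0.8003, 0.0, 0.3168]
tcp_rot: [-0.457, 0.457, -0.54, 0.54]
wrist_force: [-0.3, -0.2, 0.5]
grip_width: 0.0855
```

```bash
python3 -c "
from look import *
st()"
```

```text
t 2.4 pos [0.8003 0.     0.3168] j [0.     0.751  1.2344 1.8879 0.     1.5708] w 0.0855 F [-0.3246 -0.2142  0.4918] T [0.0429 0.1264 0.0392]
[[ 0.      0.1655  0.9862]
 [-1.      0.      0.    ]
 [-0.     -0.9862  0.1655]]
```

```bash
cat >> look.py <<'E'
def pts(n,d,mask,info=None):
    i=info or arm.camera_info(n); f=240/np.tan(np.radians(i['fov_y']/2))
    v,u=np.nonzero(mask&(d>0)); z=d[v,u]
    c=np.stack([(u-i['cx'])/f*z,-(v-i['cy'])/f*z,-z,np.ones_like(z)],1)
    return (c@i['cam_to_world'].T)[:,:3]
E
cat > find.py <<'E'
from look import *
for n in ['scene','side']:
    p,d=snap(n,n+'1.png'); info=arm.camera_info(n)
    for q in ['shaker_grip','mat','bowl','stand','tray','mould','cup','brush','bobbin1_center','bobbin2_center','bobbin3_center','bobbin4_center','bobbin5_center']:
        for r in arm.trace(n,q)[:2]:
            if r['conf']<.3: continue
            P=pts(n,d,r['pixels'],info)
            if len(P)<10: print(n,q,'few',r['rect']);continue
            print(n,q,round(r['conf'],2),np.array(r['rect']).round(),len(P),'lo',np.percentile(P,3,0),'hi',np.percentile(P,97,0))
E
python3 find.py
```

```text
scene shaker_grip 0.75 [178. 189. 211. 242.] 1263 lo [ 0.4806 -0.3588  0.0092] hi [ 0.5349 -0.3029  0.1063]
scene mat 0.88 [169. 213. 240. 254.] 1258 lo [ 0.413  -0.398   0.0024] hi [ 0.5518 -0.2515  0.0075]
scene bowl 0.86 [264. 202. 348. 265.] 3552 lo [ 0.4253 -0.1667  0.0059] hi [ 0.5819 -0.022   0.0658]
scene stand 0.95 [392. 267. 524. 320.] 2960 lo [0.5745 0.1038 0.0032] hi [0.6506 0.3165 0.0662]
scene tray 0.79 [424. 211. 520. 280.] 4855 lo [0.3329 0.1562 0.0028] hi [0.5085 0.3276 0.0305]
scene mould 0.87 [306. 290. 374. 375.] 3642 lo [ 0.7183 -0.0156  0.0094] hi [0.8247 0.0685 0.1041]
scene mould 0.55 [474. 278. 492. 306.] 399 lo [0.5958 0.2418 0.021 ] hi [0.6169 0.2697 0.0602]
scene cup 0.94 [140. 237. 208. 307.] 3291 lo [ 0.6508 -0.3449  0.0061] hi [ 0.7307 -0.2403  0.1006]
scene brush 0.98 [452. 314. 521. 404.] 1903 lo [0.6609 0.2192 0.0029] hi [0.8216 0.2954 0.0213]
scene bobbin1_center 0.8 [420. 276. 441. 298.] 384 lo [0.6067 0.1507 0.0167] hi [0.6278 0.179  0.0598]
scene bobbin1_center 0.73 [305. 289. 374. 376.] 3594 lo [ 0.7185 -0.0159  0.0101] hi [0.8237 0.0681 0.104 ]
[... 1643 characters left out ...]
52.] 5064 lo [ 0.4108 -0.4024  0.0009] hi [ 0.554  -0.2578  0.0056]
side bobbin2_center 0.66 [278. 221. 289. 241.] 217 lo [0.6012 0.1028 0.0195] hi [0.6252 0.1239 0.059 ]
side bobbin2_center 0.32 [132. 211. 237. 289.] 4588 lo [0.3318 0.148  0.0023] hi [0.5002 0.3315 0.0301]
side bobbin3_center 0.67 [417. 273. 485. 340.] 3105 lo [ 0.6463 -0.3503 -0.0001] hi [ 0.7564 -0.2452  0.0993]
side bobbin3_center 0.53 [240. 205. 252. 217.] 182 lo [0.5854 0.2395 0.0227] hi [0.6081 0.2611 0.0597]
side bobbin5_center 0.59 [386. 345. 426. 411.] 2072 lo [ 0.47   -0.3658  0.0081] hi [ 0.525  -0.3114  0.1052]
side bobbin5_center 0.56 [250. 208. 264. 228.] 199 lo [0.5903 0.1939 0.0211] hi [0.617  0.2145 0.0594]
```

View pics/scene1.png

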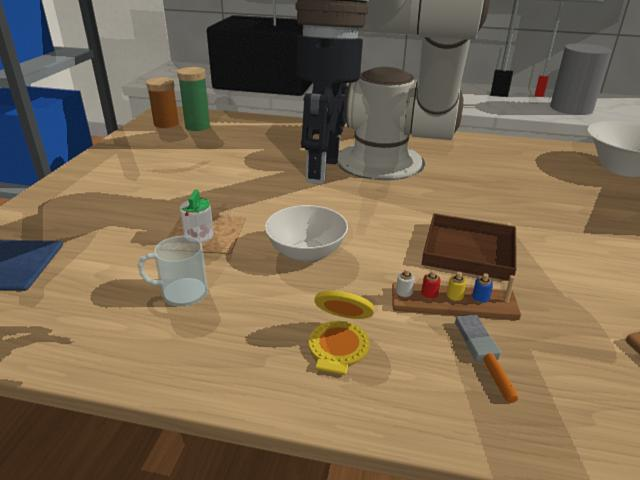

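Request:
drive_tool --increments '[{"dx": 0,"dy": -0.04,"dz": -0.25,"turn": 0},{"dx": 0,"dy": -0.08,"dz": -0.5,"turn": 0},{"dx": 0,"dy": -0.12,"dz": -0.75,"turn": 0},{"dx": 0,"dy": -0.17,"dz": -1,"turn": 0},{"dx": 0,"dy": -0.17,"dz": -1,"turn": 0}]'

```text
time_s: 4.22
tool_pos: [0.6536, 0.0, 0.3163]
tcp_rot: [-0.457, 0.457, -0.54, 0.54]
wrist_force: [0.5, 1.0, 1.8]
grip_width: 0.0857
```

Request:
drive_tool --increments '[{"dx": 0,"dy": -0.04,"dz": -0.25,"turn": 0},{"dx": 0,"dy": -0.08,"dz": -0.5,"turn": 0},{"dx": 0,"dy": -0.12,"dz": -0.75,"turn": 0},{"dx": 0,"dy": -0.17,"dz": -1,"turn": 0},{"dx": 0,"dy": -0.17,"dz": -1,"turn": 0}]'

```text
time_s: 4.63
tool_pos: [0.4959, 0.0, 0.3191]
tcp_rot: [-0.456, 0.456, -0.54, 0.54]
wrist_force: [-1.0, 0.1, 0.4]
grip_width: 0.0852
```

Request:
drive_tool --increments '[{"dx": 0,"dy": -0.04,"dz": -0.25,"turn": 0},{"dx": 0,"dy": -0.08,"dz": -0.5,"turn": 0},{"dx": 0,"dy": -0.12,"dz": -0.75,"turn": 0},{"dx": 0,"dy": -0.17,"dz": -1,"turn": 0},{"dx": 0,"dy": -0.17,"dz": -1,"turn": 0}]'

```text
time_s: 5.05
tool_pos: [0.3389, -0.0, 0.3216]
tcp_rot: [0.455, -0.455, 0.541, -0.541]
wrist_force: [0.8, -0.5, -0.1]
grip_width: 0.0855
```

```bash
python3 -c "
from look import *
st()"
```

```text
t 5.05 pos [ 0.3389 -0.      0.3216] j [-0.     -0.5148 -0.15    1.7625  0.      1.5708] w 0.0855 F [ 0.7519 -0.4754 -0.0592] T [-0.0258  0.1354  0.0372]
[[-0.      0.1722  0.9851]
 [-1.      0.     -0.    ]
 [-0.     -0.9851  0.1722]]
```

Request:
drive_tool --increments '[{"dx": 0,"dy": 0,"dz": -0.25,"turn": 0},{"dx": 0,"dy": 0,"dz": -0.5,"turn": 0},{"dx": 0,"dy": 0,"dz": -0.75,"turn": 0},{"dx": 0,"dy": 0,"dz": -1,"turn": 0},{"dx": 0,"dy": 0,"dz": -1,"turn": 0}]'

```text
time_s: 5.47
tool_pos: [0.1917, 0.0, 0.2961]
tcp_rot: [-0.458, 0.458, -0.539, 0.539]
wrist_force: [1.6, -0.6, 0.9]
grip_width: 0.0858
```

```bash
python3 -c "
from look import *
st()"
```

```text
t 5.47 pos [0.1917 0.     0.2961] j [ 0.     -0.846  -0.344   1.9118  0.      1.5708] w 0.0858 F [ 1.5782 -0.5932  0.9205] T [0.0465 0.024  0.0051]
[[ 0.      0.1603  0.9871]
 [-1.      0.      0.    ]
 [-0.     -0.9871  0.1603]]
```

Request:
drive_tool --increments '[{"dx": 0,"dy": 0,"dz": -1,"turn": 0},{"dx": 0,"dy": 0,"dz": -1,"turn": 0},{"dx": 0,"dy": 0,"dz": -1,"turn": 0}]'

```text
time_s: 5.72
tool_pos: [0.1527, 0.0, 0.3254]
tcp_rot: [-0.468, 0.468, -0.53, 0.53]
wrist_force: [0.4, -0.6, 0.5]
grip_width: 0.0853
```

```bash
python3 -c "
from look import *
st()"
```

```text
t 5.72 pos [0.1527 0.     0.3254] j [ 0.0001 -0.8472 -0.2701  2.0253  0.      1.5708] w 0.0853 F [ 0.4135 -0.6192  0.4618] T [ 0.025   0.0612 -0.0352]
[[ 0.0001  0.1223  0.9925]
 [-1.      0.      0.    ]
 [-0.     -0.9925  0.1223]]
```

```bash
cat > kin.py <<'E'
import numpy as np
from scipy.optimize import least_squares
D=np.array([[.0874,.1753,1.6598,.5498,.2307],[.8207,1.2351,1.9478,.7838,.2593],[.8086,1.2351,1.873,.8145,.2716],[.751,1.2344,1.8879,.8003,.3168],[-.5148,-.15,1.7625,.3389,.3216],[-.846,-.344,1.9118,.1917,.2961],[-.8472,-.2701,2.0253,.1527,.3254]])
def fk(p,q):
    h,x0,L1,b1,L2,b2,L3=p; q2,q3,q4=q
    a=q2; f=q2-q3; t=q2-q3+q4
    # upper link direction tilt a from vertical; forearm pitch f (0=horizontal), tool pitch t (pi/2 = down)
    x=x0+L1*np.sin(a)+b1*np.cos(a)+L2*np.cos(f)+b2*np.sin(f)+L3*np.cos(t)
    z=h+L1*np.cos(a)-b1*np.sin(a)-L2*np.sin(f)+b2*np.cos(f)-L3*np.sin(t)
    return np.array([x,z])
def res(p): return np.concatenate([fk(p,d[:3])-d[3:] for d in D]+[1e-3*(p-p0)])
p0=np.array([.2,0,.4,0,.4,0,.25])
s=least_squares(res,p0); P=s.x
if __name__=='__main__':
    print(P.round(4), np.abs(s.fun[:14]).max())
E
python3 kin.py
```

```text
[ 1.601e-01 -1.000e-04  4.201e-01  0.000e+00  5.189e-01  3.610e-02
  4.294e-01] 3.3615768366079823e-05
```

```bash
cat >> kin.py <<'E'
lo=np.array([-.85,-1.15,-2.2]);hi=np.array([1.81,1.24,2.28])
def ik(x,z,t):
    h,x0,L1,b1,L2,b2,L3=P
    wx=x-x0-L3*np.cos(t); wz=z-h+L3*np.sin(t)
    r=np.hypot(wx,wz); Lf=np.hypot(L2,b2)
    if r>L1+Lf: return None
    # elbow-up
    A=np.arctan2(wz,wx); c=(L1**2+r**2-Lf**2)/(2*L1*r)
    if abs(c)>1: return None
    el=A+np.arccos(c); a=np.pi/2-el
    ex,ez=L1*np.sin(a),L1*np.cos(a)
    g=np.arctan2(wz-ez,wx-ex) # forearm angle up
    f=-(g-np.arctan2(b2,L2))
    q3=a-f; q4=t-f
    return np.array([a,q3,q4])
E
python3 - <<'E'
from kin import *
print(ik(.5498,.2307,np.pi/2))
for tilt in (40,50,55,60,70,80,90):
    t=np.radians(90-tilt); a=np.radians(tilt)
    row=[]
    for rg in (.5,.55,.6,.65):
        for zg in (.049,.12,.2,.3):
            x=rg+.019*np.sin(a); z=zg-.019*np.cos(a)
            q=ik(x,z,t); ok=q is not None and np.all(q>lo) and np.all(q<hi)
            row.append('%.2f/%.2f:%s'%(rg,zg,'OK' if ok else (None if q is None else q.round(2))))
    print(tilt,row)
E
```

```text
[0.08626757 0.1740856  1.65861436]
40 ['0.50/0.05:OK', '0.50/0.12:OK', '0.50/0.20:OK', '0.50/0.30:OK', '0.55/0.05:OK', '0.55/0.12:OK', '0.55/0.20:OK', '0.55/0.30:OK', '0.60/0.05:OK', '0.60/0.12:OK', '0.60/0.20:OK', '0.60/0.30:OK', '0.65/0.05:OK', '0.65/0.12:OK', '0.65/0.20:OK', '0.65/0.30:OK']
50 ['0.50/0.05:[-0.87 -1.17  0.4 ]', '0.50/0.12:[-0.92 -1.05  0.57]', '0.50/0.20:[-0.91 -0.89  0.72]', '0.50/0.30:[-0.86 -0.68  0.88]', '0.55/0.05:OK', '0.55/0.12:OK', '0.55/0.20:OK', '0.55/0.30:OK', '0.60/0.05:OK', '0.60/0.12:OK', '0.60/0.20:OK', '0.60/0.30:OK', '0.65/0.05:OK', '0.65/0.12:OK', '0.65/0.20:OK', '0.65/0.30:OK']
55 ['0.50/0.05:[-0.95 -1.25  0.31]', '0.50/0.12:[-1.01 -1.13  0.49]', '0.50/0.20:[-1.   -0.98  0.64]', '0.50/0.30:[-0.94 -0.76  0.79]', '0.55/0.05:[-0.68 -1.15  0.14]', '0.55/0.12:OK', '0.55/0.20:OK', '0.55/0.30:OK', '0.60/0.05:OK', '0.60/0.12:OK', '0.60/0.20:OK', '0.60/0.30:OK', '0.65/0.05:OK', '0.65/0.12:OK', '0.65/0.20:OK', '0.65/0.30:OK']
60 ['0.50/0.05:[-1.04 -1.34  0.22]', '0.50/0.12:[-1.1  -1.22  0.41]', '0.50/0.20:[-1.09 -1.06  0.55]', '0.50/0.30:[-1.03 -0.85  0.7 
[... 925 characters left out ...]
1.1  -1.13  0.14]', '0.60/0.05:[-0.13 -1.27 -0.97]', '0.60/0.12:[-0.49 -1.27 -0.61]', '0.60/0.20:[-0.75 -1.2  -0.28]', '0.60/0.30:[-0.87 -1.05 -0.01]', '0.65/0.05:OK', '0.65/0.12:[-0.28 -1.15 -0.69]', '0.65/0.20:OK', '0.65/0.30:OK']
90 ['0.50/0.05:[ 0.23 -1.42 -1.65]', '0.50/0.12:None', '0.50/0.20:None', '0.50/0.30:[-1.5  -1.36  0.14]', '0.55/0.05:[ 0.24 -1.32 -1.57]', '0.55/0.12:[-0.36 -1.41 -1.05]', '0.55/0.20:[-0.92 -1.41 -0.5 ]', '0.55/0.30:[-1.12 -1.27 -0.15]', '0.60/0.05:[ 0.28 -1.22 -1.5 ]', '0.60/0.12:[-0.15 -1.28 -1.14]', '0.60/0.20:[-0.56 -1.28 -0.72]', '0.60/0.30:[-0.83 -1.18 -0.35]', '0.65/0.05:OK', '0.65/0.12:[-0.01 -1.16 -1.16]', '0.65/0.20:[-0.34 -1.16 -0.82]', '0.65/0.30:OK']
```

Request:
drive_tool --increments '[{"dx": 0,"dy": 0.75,"dz": -1,"turn": 0},{"dx": 0,"dy": 0.75,"dz": -1,"turn": 0},{"dx": 0,"dy": 0.75,"dz": -1,"turn": 0}]'

```text
time_s: 5.97
tool_pos: [0.1502, 0.0, 0.303]
tcp_rot: [-0.479, 0.479, -0.52, 0.52]
wrist_force: [-0.6, -0.3, -0.0]
grip_width: 0.0857
```

```bash
python3 -c "
from look import *
st()"
python3 - <<'E'
import cv2
a=cv2.imread('pics/scene1.png')[180:260,160:260]; b=cv2.imread('pics/side1.png')[335:435,350:450]
cv2.imwrite('pics/crop1.png',cv2.hconcat([cv2.resize(a,(400,320),interpolation=cv2.INTER_CUBIC),cv2.resize(b,(320,320),interpolation=cv2.INTER_CUBIC)]))
E
```

```text
t 5.97 pos [0.1502 0.     0.303 ] j [ 0.0001 -0.8468 -0.3188  2.0174 -0.      1.5709] w 0.0857 F [-0.5716 -0.2722 -0.0181] T [0.0189 0.0581 0.004 ]
[[ 0.      0.0814  0.9967]
 [-1.     -0.      0.    ]
 [ 0.     -0.9967  0.0814]]
```

View pics/crop1.png

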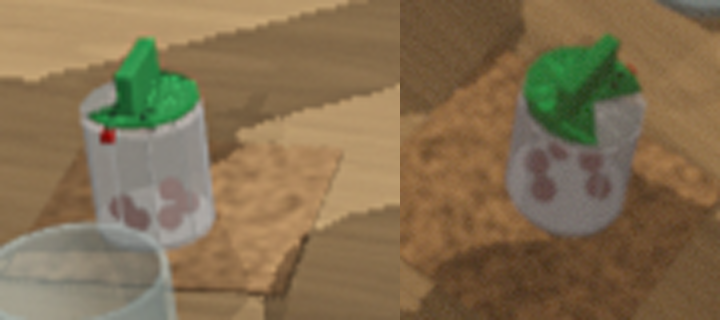

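Request:
drive_tool --increments '[{"dx": 0,"dy": 0.75,"dz": -1,"turn": 0},{"dx": 0,"dy": 0.75,"dz": -1,"turn": 0},{"dx": 0,"dy": 0.75,"dz": -1,"turn": 0}]'

```text
time_s: 6.22
tool_pos: [0.1458, 0.0, 0.2803]
tcp_rot: [0.49, -0.49, 0.51, -0.51]
wrist_force: [0.4, 0.7, 0.1]
grip_width: 0.085
```

Request:
drive_tool --increments '[{"dx": 0,"dy": 0.75,"dz": -1,"turn": 0},{"dx": 0,"dy": 0.75,"dz": -1,"turn": 0},{"dx": 0,"dy": 0.75,"dz": -1,"turn": 0}]'

```text
time_s: 6.47
tool_pos: [0.1403, 0.0, 0.2574]
tcp_rot: [0.501, -0.501, 0.499, -0.499]
wrist_force: [-0.2, -0.0, 0.2]
grip_width: 0.0855
```

```bash
python3 -c "
from look import *
st()"
python3 - <<'E'
from look import *
for n in ['scene','side']:
    p,d=snap(n,n+'2.png'); info=arm.camera_info(n)
    m=arm.trace(n,'shaker_grip')[0]['pixels']
    hsv=cv2.cvtColor(p,cv2.COLOR_RGB2HSV)
    import scipy.ndimage as nd
    M=nd.binary_dilation(m,iterations=4)
    g=M&(hsv[...,0]>45)&(hsv[...,0]<85)&(hsv[...,1]>100)
    G=pts(n,d,g,info); 
    fin=G[G[:,2]>.09]; top=G[(G[:,2]>.074)&(G[:,2]<.088)]
    print(n,'green',len(G),'fin',fin.mean(0),np.percentile(fin,[2,98],0),'top',len(top),np.percentile(top,[1,99],0))
    r=M&((hsv[...,0]<8)|(hsv[...,0]>172))&(hsv[...,1]>150)
    v,u=np.nonzero(r); print('red',list(zip(u,v))[:20]); print(pts(n,d,r,info))
    c=np.cov(fin[:,:2].T); w,V=np.linalg.eigh(c); print('fin axis',np.degrees(np.arctan2(V[1,1],V[0,1])),np.sqrt(w))
E
```

```text
t 6.47 pos [0.1403 0.     0.2574] j [ 0.0003 -0.8465 -0.4182  2.0038 -0.      1.5711] w 0.0855 F [-0.1957 -0.0087  0.2212] T [-0.0112  0.0032 -0.0082]
[[ 0.0001 -0.0048  1.    ]
 [-1.     -0.      0.0001]
 [ 0.     -1.     -0.0048]]
scene green 326 fin [ 0.5088 -0.3309  0.1017] [[ 0.482  -0.3374  0.0904]
 [ 0.5266 -0.3259  0.1084]] top 196 [[ 0.4766 -0.3468  0.0798]
 [ 0.5317 -0.3053  0.0877]]
red [(np.int64(186), np.int64(212)), (np.int64(186), np.int64(213)), (np.int64(187), np.int64(213)), (np.int64(185), np.int64(214)), (np.int64(186), np.int64(214)), (np.int64(187), np.int64(214)), (np.int64(186), np.int64(215)), (np.int64(187), np.int64(215))]
[[ 0.5318 -0.3408  0.0782]
 [ 0.5372 -0.3381  0.0792]
 [ 0.5402 -0.3343  0.0814]
 [ 0.5369 -0.3409  0.0763]
 [ 0.5347 -0.3398  0.0752]
 [ 0.5388 -0.3353  0.0781]
 [ 0.5356 -0.3396  0.0734]
 [ 0.537  -0.3367  0.0745]]
fin axis -174.8143566259066 [0.0028 0.0146]
side green 689 fin [ 0.4965 -0.3372  0.1016] [[ 0.4782 -0.3424  0.0908]
 [ 0.5202 -0.3305  0.1072]] top 454 [[ 0.4726 -0.3552  0.0786]
 [ 0.5291 -0.3068  0.0867]]
red []
[]
fin axis -174.15505979716264 [0.003  0.0135]
```

Request:
drive_tool --increments '[{"dx": 0,"dy": 0,"dz": 0.25,"turn": 0},{"dx": 0,"dy": 0,"dz": 0.5,"turn": 0},{"dx": 0,"dy": 0,"dz": 0.75,"turn": 0},{"dx": 0,"dy": 0,"dz": 1,"turn": 0},{"dx": 0,"dy": 0,"dz": 1,"turn": 0}]'

```text
time_s: 7.08
tool_pos: [0.2953, 0.0, 0.2563]
tcp_rot: [0.501, -0.501, 0.499, -0.499]
wrist_force: [-1.0, -0.3, 0.1]
grip_width: 0.0857
```

Request:
drive_tool --increments '[{"dx": -0.2,"dy": 0,"dz": 0.2,"turn": 0},{"dx": -0.4,"dy": 0,"dz": 0.4,"turn": 0},{"dx": -0.6,"dy": 0,"dz": 0.6,"turn": 0},{"dx": -0.8,"dy": 0,"dz": 0.8,"turn": 0},{"dx": -1,"dy": 0,"dz": 1,"turn": -0.08},{"dx": -1,"dy": 0,"dz": 1,"turn": -0.08}]'

```text
time_s: 7.58
tool_pos: [0.4485, 0.1538, 0.2534]
tcp_rot: [0.534, -0.467, 0.463, -0.531]
wrist_force: [1.0, -0.2, 0.2]
grip_width: 0.0851
```

Request:
drive_tool --increments '[{"dx": -0.2,"dy": 0,"dz": 0.2,"turn": 0},{"dx": -0.4,"dy": 0,"dz": 0.4,"turn": 0},{"dx": -0.5,"dy": 0,"dz": 0.6,"turn": 0},{"dx": -0.6,"dy": 0,"dz": 0.7,"turn": 0},{"dx": -0.6,"dy": 0,"dz": 0.7,"turn": 0},{"dx": -0.6,"dy": 0,"dz": 0.7,"turn": 0}]'

```text
time_s: 8.08
tool_pos: [0.5407, 0.2576, 0.2518]
tcp_rot: [0.535, -0.467, 0.463, -0.531]
wrist_force: [-0.7, 0.2, -0.3]
grip_width: 0.0854
```

```bash
python3 -c "
from look import *
st(); snap('wrist','w1.png')
for q in ['stand','tray','bobbin1_center','bobbin2_center','bobbin3_center','bobbin5_center']:
    for r in arm.trace('wrist',q)[:2]: print(q,r['conf'],r['rect'])
"
```

```text
t 8.08 pos [0.5407 0.2576 0.2518] j [0.4432 0.2269 0.3739 1.726  0.0029 1.8783] w 0.0854 F [-0.7132  0.1607 -0.2817] T [-0.0477 -0.0163 -0.008 ]
[[ 0.1353 -0.0086  0.9908]
 [-0.9908 -0.0008  0.1353]
 [-0.0003 -1.     -0.0086]]
stand 0.62 [338.0, 136.5, 425.7, 380.2]
tray 0.84 [75.0, 74.0, 296.6, 307.4]
bobbin1_center 0.56 [360.0, 287.0, 399.7, 334.3]
bobbin2_center 0.64 [356.7, 329.7, 395.4, 381.2]
bobbin3_center 0.92 [367.8, 198.6, 406.2, 234.8]
bobbin5_center 0.56 [367.3, 241.3, 401.1, 287.6]
```

View pics/w1.png

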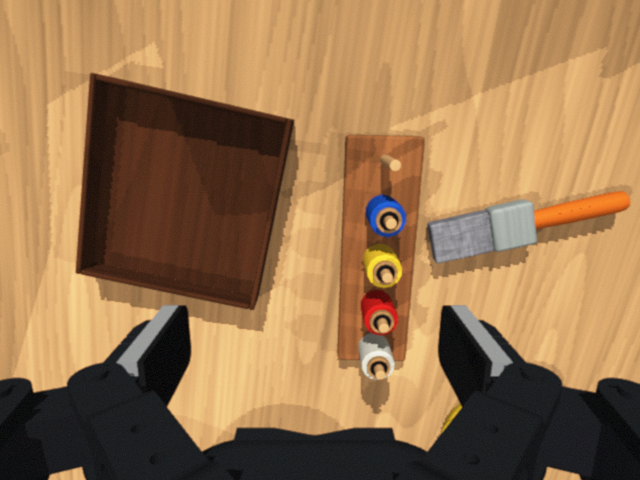

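```bash
cat > w1.py <<'E'
from look import *
st(); info=arm.camera_info('wrist'); p,d=snap('wrist','w2.png')
r=arm.trace('wrist','stand')[0]; S=pts('wrist',d,r['pixels'],info); S=S[(S[:,2]>.010)&(S[:,2]<.019)]
print('stand',len(S),cv2.minAreaRect(S[:,:2].astype(np.float32)),np.median(S[:,2]))
r=arm.trace('wrist','tray')[0]; S=pts('wrist',d,r['pixels'],info); T=S[(S[:,2]>.025)]
print('tray',len(S),cv2.minAreaRect(S[:,:2].astype(np.float32)),cv2.minAreaRect(T[:,:2].astype(np.float32)),S[:,2].min(),S[:,2].max())
for q in ['bobbin2_center','bobbin1_center','bobbin5_center','bobbin3_center']:
    r=arm.trace('wrist',q)[0]; S=pts('wrist',d,r['pixels'],info)
    A=S[(S[:,2]>.050)&(S[:,2]<.064)]; c,rad=cv2.minEnclosingCircle(A[:,:2].astype(np.float32))
    sp=S[S[:,2]>.064]
    print(q,round(r['conf'],2),len(S),'circ',np.array(c),rad,'spindle',sp.mean(0) if len(sp) else None, S[:,2].max())
E
python3 w1.py
```

```text
t 8.43 pos [0.5401 0.2564 0.2536] j [0.4418 0.222  0.3717 1.7257 0.003  1.8784] w 0.0857 F [-0.4096  0.4868 -0.1123] T [0.0246 0.0548 0.0117]
[[ 0.1338 -0.0059  0.991 ]
 [-0.991   0.0005  0.1338]
 [-0.0013 -1.     -0.0058]]
stand 11460 ((0.6074267029762268, 0.2105172872543335), (0.07026161998510361, 0.22392697632312775), 6.725511074066162) 0.013525614356641402
tray 38472 ((0.41181135177612305, 0.2349734604358673), (0.19532299041748047, 0.18551453948020935), 85.1142578125) ((0.4196164608001709, 0.2417742758989334), (0.17999844253063202, 0.17025226354599), 85.12965393066406) -0.002637877770946817 0.03132856649512977
bobbin2_center 0.86 1167 circ [0.6163 0.1281] 0.023932866752147675 spindle None 0.05946084306166938
bobbin1_center 0.95 1164 circ [0.6128 0.1646] 0.0155857615172863 spindle [0.6111 0.162  0.0684] 0.06893354874206442
bobbin5_center 0.96 1124 circ [0.6073 0.2104] 0.015483731403946877 spindle [0.6087 0.208  0.0688] 0.06967433446377191
bobbin3_center 0.66 1162 circ [0.6019 0.2557] 0.015502730384469032 spindle [0.6018 0.2537 0.0674] 0.06917629031652917
```

```bash
cat > go.py <<'E'
from look import *
def go(t,yaw=None):
    """print increments to world TCP target; yaw deg = heading of tool z (jaw dir), only for vertical tool"""
    s=arm.get_state(); M=R.from_quat(s['tcp_rot']).as_matrix()
    v=M.T@(np.array(t)-s['tool_pos'])/.15
    o=''
    if yaw is not None:
        h=np.degrees(np.arctan2(M[1,2],M[0,2])); dlt=(yaw-h+90)%180-90; o='turn %.3f'%(-dlt/90)
    print('from',s['tool_pos'],'d',v.round(3),o,'rows>=',int(np.ceil(np.linalg.norm(v)*.15/.0417)),'t',round(s['time_s'],1),'w',round(s['grip_width'],4))
E
python3 -c "
from go import *
go([.6181,.1191,.10],6.7)"
```

```text
from [0.5404 0.257  0.2527] d [0.981 1.015 0.397] turn 0.011 rows>= 6 t 8.8 w 0.0855
```

Request:
drive_tool --increments '[{"dx": 0.2,"dy": 0.17,"dz": 0.07,"turn": 0.01},{"dx": 0.4,"dy": 0.34,"dz": 0.14,"turn": 0.01},{"dx": 0.6,"dy": 0.51,"dz": 0.21,"turn": 0.01},{"dx": 0.8,"dy": 0.68,"dz": 0.28,"turn": 0.01},{"dx": 0.98,"dy": 0.85,"dz": 0.397,"turn": 0.01},{"dx": 0.98,"dy": 1,"dz": 0.397,"turn": 0.01},{"dx": 0.98,"dy": 1,"dz": 0.397,"turn": 0.01},{"dx": 0.98,"dy": 1,"dz": 0.397,"turn": 0.01}]' --gripper 0.4

```text
time_s: 9.45
tool_pos: [0.6173, 0.1191, 0.1014]
tcp_rot: [0.531, -0.472, 0.467, -0.526]
wrist_force: [-0.3, 0.6, 0.7]
grip_width: 0.0512
```

```bash
python3 -c "
from go import *
go([.6181,.1191,.023],6.7)"
```

```text
from [0.6173 0.1191 0.1014] d [0.001 0.522 0.011] turn 0.001 rows>= 2 t 9.4 w 0.0512
```

Request:
drive_tool --increments '[{"dx": 0,"dy": 0.25,"dz": 0.01,"turn": 0},{"dx": 0,"dy": 0.45,"dz": 0.01,"turn": 0},{"dx": 0,"dy": 0.53,"dz": 0.01,"turn": 0},{"dx": 0,"dy": 0.53,"dz": 0.01,"turn": 0},{"dx": 0,"dy": 0.53,"dz": 0.01,"turn": 0}]'

```text
time_s: 9.87
tool_pos: [0.6183, 0.1201, 0.0237]
tcp_rot: [0.531, -0.471, 0.467, -0.527]
wrist_force: [1.0, 0.6, 0.7]
grip_width: 0.0515
```

Request:
drive_tool --increments '[{"dx": 0,"dy": 0,"dz": 0,"turn": 0},{"dx": 0,"dy": 0,"dz": 0,"turn": 0},{"dx": 0,"dy": 0,"dz": 0,"turn": 0},{"dx": 0,"dy": 0,"dz": 0,"turn": 0},{"dx": 0,"dy": 0,"dz": 0,"turn": 0},{"dx": 0,"dy": -0.2,"dz": 0,"turn": 0},{"dx": 0,"dy": -0.4,"dz": 0,"turn": 0},{"dx": 0,"dy": -0.6,"dz": 0,"turn": 0},{"dx": 0,"dy": -0.6,"dz": 0,"turn": 0},{"dx": 0,"dy": -0.6,"dz": 0,"turn": 0}]' --gripper 1 --force 30

```text
time_s: 10.7
tool_pos: [0.6208, 0.1204, 0.1177]
tcp_rot: [0.529, -0.47, 0.468, -0.529]
wrist_force: [-0.4, -0.3, -1.2]
grip_width: 0.0304
```

```bash
python3 -c "
from go import *
snap('scene','s3.png');snap('side','d3.png')
go([.4145,.182,.10],6.7)"; python3 -c "
import cv2
a=cv2.imread('pics/s3.png')[180:340,340:560];b=cv2.imread('pics/d3.png')[120:280,180:400]
cv2.imwrite('pics/c3.png',cv2.resize(cv2.hconcat([a,b]),None,fx=1.8,fy=1.8))"
```

```text
from [0.6192 0.1201 0.1142] d [-0.572  0.105 -1.305] turn 0.002 rows>= 6 t 10.8 w 0.0306
```

View pics/c3.png

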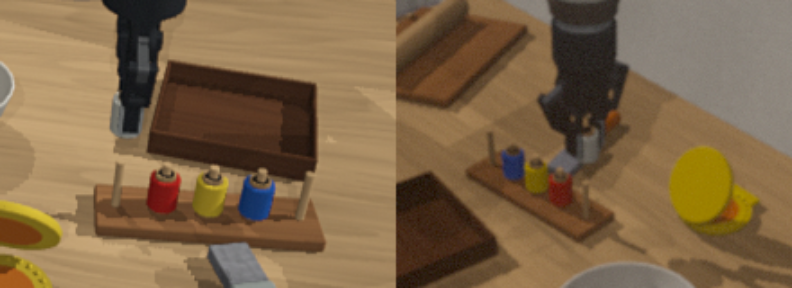

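Request:
drive_tool --increments '[{"dx": -0.09,"dy": 0,"dz": -0.25,"turn": 0},{"dx": -0.18,"dy": 0,"dz": -0.5,"turn": 0},{"dx": -0.27,"dy": 0,"dz": -0.75,"turn": 0},{"dx": -0.36,"dy": 0,"dz": -0.95,"turn": 0},{"dx": -0.4,"dy": 0,"dz": -1,"turn": 0},{"dx": -0.4,"dy": 0,"dz": -1,"turn": 0}]'

```text
time_s: 11.3
tool_pos: [0.4612, 0.1625, 0.1151]
tcp_rot: [0.531, -0.471, 0.466, -0.527]
wrist_force: [0.4, 0.4, -0.0]
grip_width: 0.0306
```

Request:
drive_tool --increments '[{"dx": -0.15,"dy": 0,"dz": -0.2,"turn": 0},{"dx": -0.17,"dy": 0,"dz": -0.3,"turn": 0},{"dx": -0.17,"dy": 0.2,"dz": -0.3,"turn": 0},{"dx": -0.17,"dy": 0.2,"dz": -0.3,"turn": 0}]'

```text
time_s: 11.63
tool_pos: [0.4118, 0.1817, 0.0815]
tcp_rot: [0.533, -0.471, 0.466, -0.526]
wrist_force: [-1.2, -1.3, -2.0]
grip_width: 0.0303
```

```bash
python3 -c "
from go import *
go([.4145,.182,.019],6.7)"
```

```text
from [0.4118 0.1817 0.0815] d [0.    0.416 0.023] turn 0.003 rows>= 2 t 11.6 w 0.0303
```

Request:
drive_tool --increments '[{"dx": 0,"dy": 0.2,"dz": 0.02,"turn": 0},{"dx": 0,"dy": 0.35,"dz": 0.02,"turn": 0},{"dx": 0,"dy": 0.42,"dz": 0.02,"turn": 0},{"dx": 0,"dy": 0.42,"dz": 0.02,"turn": 0},{"dx": 0,"dy": 0.42,"dz": 0.02,"turn": 0}]'

```text
time_s: 12.05
tool_pos: [0.4146, 0.1816, 0.0185]
tcp_rot: [0.533, -0.472, 0.466, -0.526]
wrist_force: [-0.3, -0.6, -0.3]
grip_width: 0.0309
```

Request:
drive_tool --increments '[{"dx": 0,"dy": 0,"dz": 0,"turn": 0},{"dx": 0,"dy": 0,"dz": 0,"turn": 0},{"dx": 0,"dy": 0,"dz": 0,"turn": 0},{"dx": 0,"dy": -0.25,"dz": 0,"turn": 0},{"dx": 0,"dy": -0.5,"dz": 0,"turn": 0},{"dx": 0,"dy": -0.55,"dz": 0.25,"turn": 0},{"dx": 0.1,"dy": -0.55,"dz": 0.5,"turn": 0},{"dx": 0.2,"dy": -0.55,"dz": 0.75,"turn": 0},{"dx": 0.27,"dy": -0.55,"dz": 1,"turn": 0},{"dx": 0.27,"dy": -0.55,"dz": 1,"turn": 0}]' --gripper 0.4

```text
time_s: 12.88
tool_pos: [0.5744, 0.1584, 0.0964]
tcp_rot: [0.533, -0.472, 0.466, -0.525]
wrist_force: [-0.6, 0.6, -1.0]
grip_width: 0.0513
```

```bash
python3 -c "
from go import *
snap('scene','s4.png')
go([.6128,.1648,.10],6.7)"; python3 -c "
import cv2
a=cv2.imread('pics/s4.png')[180:340,340:560]
cv2.imwrite('pics/c4.png',cv2.resize(a,None,fx=2,fy=2))"
```

```text
from [0.5716 0.1589 0.097 ] d [-0.007 -0.025  0.277] turn 0.002 rows>= 2 t 12.9 w 0.051
```

View pics/c4.png

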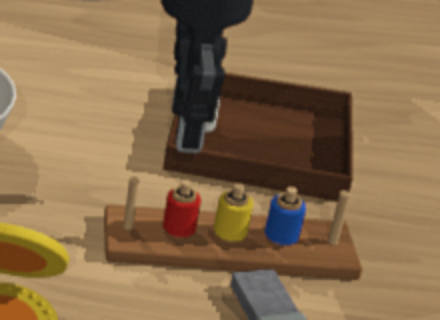

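Request:
drive_tool --increments '[{"dx": -0.01,"dy": 0,"dz": 0.2,"turn": 0},{"dx": -0.01,"dy": 0,"dz": 0.28,"turn": 0},{"dx": -0.01,"dy": 0,"dz": 0.28,"turn": 0},{"dx": -0.01,"dy": 0.2,"dz": 0.28,"turn": 0},{"dx": -0.01,"dy": 0.4,"dz": 0.28,"turn": 0},{"dx": -0.01,"dy": 0.49,"dz": 0.28,"turn": 0},{"dx": -0.01,"dy": 0.49,"dz": 0.28,"turn": 0},{"dx": -0.01,"dy": 0.49,"dz": 0.28,"turn": 0}]'

```text
time_s: 13.6
tool_pos: [0.6111, 0.1652, 0.0235]
tcp_rot: [0.534, -0.473, 0.466, -0.524]
wrist_force: [0.2, 0.3, 0.9]
grip_width: 0.0512
```

Request:
drive_tool --increments '[{"dx": 0,"dy": 0,"dz": 0,"turn": 0},{"dx": 0,"dy": 0,"dz": 0,"turn": 0},{"dx": 0,"dy": 0,"dz": 0,"turn": 0},{"dx": 0,"dy": 0,"dz": 0,"turn": 0},{"dx": 0,"dy": 0,"dz": 0,"turn": 0},{"dx": 0,"dy": -0.2,"dz": 0,"turn": 0},{"dx": 0,"dy": -0.4,"dz": 0,"turn": 0},{"dx": 0,"dy": -0.6,"dz": 0,"turn": 0},{"dx": 0,"dy": -0.6,"dz": 0,"turn": 0},{"dx": -0.09,"dy": -0.6,"dz": -0.2,"turn": 0},{"dx": -0.18,"dy": -0.6,"dz": -0.45,"turn": 0},{"dx": -0.27,"dy": -0.6,"dz": -0.7,"turn": 0},{"dx": -0.36,"dy": -0.6,"dz": -0.95,"turn": 0},{"dx": -0.45,"dy": -0.6,"dz": -1,"turn": 0},{"dx": -0.53,"dy": -0.6,"dz": -1,"turn": 0},{"dx": -0.53,"dy": -0.6,"dz": -1,"turn": 0}]' --gripper 1

```text
time_s: 14.93
tool_pos: [0.4545, 0.2285, 0.1172]
tcp_rot: [0.533, -0.472, 0.465, -0.526]
wrist_force: [0.7, -0.1, 0.1]
grip_width: 0.0305
```

```bash
python3 -c "
from go import *
go([.418,.222,.019],6.7)"
```

```text
from [0.4545 0.2285 0.1172] d [ 0.013  0.658 -0.238] turn 0.003 rows>= 3 t 14.9 w 0.0305
```

Request:
drive_tool --increments '[{"dx": 0.01,"dy": 0,"dz": -0.2,"turn": 0},{"dx": 0.01,"dy": 0.1,"dz": -0.24,"turn": 0},{"dx": 0.01,"dy": 0.3,"dz": -0.24,"turn": 0},{"dx": 0.01,"dy": 0.5,"dz": -0.24,"turn": 0},{"dx": 0.01,"dy": 0.66,"dz": -0.24,"turn": 0},{"dx": 0.01,"dy": 0.66,"dz": -0.24,"turn": 0},{"dx": 0.01,"dy": 0.66,"dz": -0.24,"turn": 0}]'

```text
time_s: 15.52
tool_pos: [0.4182, 0.2222, 0.0183]
tcp_rot: [0.533, -0.472, 0.465, -0.525]
wrist_force: [0.1, -0.7, -0.8]
grip_width: 0.0306
```

Request:
drive_tool --increments '[{"dx": 0,"dy": 0,"dz": 0,"turn": 0},{"dx": 0,"dy": 0,"dz": 0,"turn": 0},{"dx": 0,"dy": 0,"dz": 0,"turn": 0},{"dx": 0,"dy": -0.25,"dz": 0,"turn": 0},{"dx": 0,"dy": -0.5,"dz": 0,"turn": 0},{"dx": 0,"dy": -0.55,"dz": 0.25,"turn": 0},{"dx": 0.1,"dy": -0.55,"dz": 0.5,"turn": 0},{"dx": 0.2,"dy": -0.55,"dz": 0.75,"turn": 0},{"dx": 0.22,"dy": -0.55,"dz": 1,"turn": 0},{"dx": 0.22,"dy": -0.55,"dz": 1,"turn": 0}]' --gripper 0.4

```text
time_s: 16.35
tool_pos: [0.5773, 0.2069, 0.096]
tcp_rot: [0.533, -0.473, 0.466, -0.524]
wrist_force: [-0.1, 0.2, -0.2]
grip_width: 0.0514
```

```bash
python3 -c "
from go import *
go([.6074,.2105,.10],6.7);go([.6074,.2105,.023],6.7)"
```

```text
from [0.5773 0.2069 0.096 ] d [ 0.    -0.03   0.201] turn 0.001 rows>= 1 t 16.4 w 0.0514
from [0.5773 0.2069 0.096 ] d [-0.     0.483  0.209] turn 0.001 rows>= 2 t 16.4 w 0.0514
```

Request:
drive_tool --increments '[{"dx": 0,"dy": 0,"dz": 0.2,"turn": 0},{"dx": 0,"dy": 0,"dz": 0.21,"turn": 0},{"dx": 0,"dy": 0,"dz": 0.21,"turn": 0},{"dx": 0,"dy": 0.2,"dz": 0.21,"turn": 0},{"dx": 0,"dy": 0.4,"dz": 0.21,"turn": 0},{"dx": 0,"dy": 0.48,"dz": 0.21,"turn": 0},{"dx": 0,"dy": 0.48,"dz": 0.21,"turn": 0},{"dx": 0,"dy": 0.48,"dz": 0.21,"turn": 0}]'

```text
time_s: 17.02
tool_pos: [0.6071, 0.2105, 0.0247]
tcp_rot: [0.533, -0.473, 0.466, -0.525]
wrist_force: [0.3, 0.3, 0.7]
grip_width: 0.0512
```

Request:
drive_tool --increments '[{"dx": 0,"dy": 0,"dz": 0,"turn": 0},{"dx": 0,"dy": 0,"dz": 0,"turn": 0},{"dx": 0,"dy": 0,"dz": 0,"turn": 0},{"dx": 0,"dy": 0,"dz": 0,"turn": 0},{"dx": 0,"dy": 0,"dz": 0,"turn": 0},{"dx": 0,"dy": -0.2,"dz": 0,"turn": 0},{"dx": 0,"dy": -0.4,"dz": 0,"turn": 0},{"dx": 0,"dy": -0.6,"dz": 0,"turn": 0},{"dx": 0,"dy": -0.6,"dz": 0,"turn": 0},{"dx": -0.09,"dy": -0.6,"dz": -0.2,"turn": 0},{"dx": -0.18,"dy": -0.6,"dz": -0.45,"turn": 0},{"dx": -0.27,"dy": -0.6,"dz": -0.7,"turn": 0},{"dx": -0.36,"dy": -0.6,"dz": -0.95,"turn": 0},{"dx": -0.45,"dy": -0.6,"dz": -1,"turn": 0},{"dx": -0.49,"dy": -0.6,"dz": -1,"turn": 0},{"dx": -0.49,"dy": -0.6,"dz": -1,"turn": 0}]' --gripper 1

```text
time_s: 18.35
tool_pos: [0.4511, 0.2673, 0.1183]
tcp_rot: [0.532, -0.472, 0.466, -0.526]
wrist_force: [-0.2, 0.3, -0.3]
grip_width: 0.0304
```

```bash
python3 -c "
from go import *
go([.421,.262,.019],6.7)"
```

```text
from [0.4511 0.2673 0.1183] d [ 0.011  0.664 -0.195] turn 0.002 rows>= 3 t 18.4 w 0.0304
```

Request:
drive_tool --increments '[{"dx": 0.01,"dy": 0,"dz": -0.19,"turn": 0},{"dx": 0.01,"dy": 0.1,"dz": -0.2,"turn": 0},{"dx": 0.01,"dy": 0.3,"dz": -0.2,"turn": 0},{"dx": 0.01,"dy": 0.5,"dz": -0.2,"turn": 0},{"dx": 0.01,"dy": 0.66,"dz": -0.2,"turn": 0},{"dx": 0.01,"dy": 0.66,"dz": -0.2,"turn": 0},{"dx": 0.01,"dy": 0.66,"dz": -0.2,"turn": 0}]'

```text
time_s: 18.93
tool_pos: [0.421, 0.2615, 0.0193]
tcp_rot: [0.533, -0.472, 0.466, -0.525]
wrist_force: [-0.3, -0.2, 0.3]
grip_width: 0.0305
```

Request:
drive_tool --increments '[{"dx": 0,"dy": 0,"dz": 0,"turn": 0},{"dx": 0,"dy": 0,"dz": 0,"turn": 0},{"dx": 0,"dy": 0,"dz": 0,"turn": 0},{"dx": 0,"dy": -0.25,"dz": 0,"turn": 0},{"dx": 0,"dy": -0.5,"dz": 0,"turn": 0},{"dx": 0,"dy": -0.55,"dz": 0.25,"turn": 0},{"dx": 0.1,"dy": -0.55,"dz": 0.5,"turn": 0},{"dx": 0.18,"dy": -0.55,"dz": 0.75,"turn": 0},{"dx": 0.18,"dy": -0.55,"dz": 1,"turn": 0},{"dx": 0.18,"dy": -0.55,"dz": 1,"turn": 0}]' --gripper 0.4

```text
time_s: 19.77
tool_pos: [0.5792, 0.2523, 0.097]
tcp_rot: [0.532, -0.473, 0.467, -0.525]
wrist_force: [-0.1, -0.2, -0.9]
grip_width: 0.0512
```

```bash
python3 -c "
from go import *
go([.602,.2562,.023],6.7)"
```

```text
from [0.5792 0.2523 0.097 ] d [-0.009  0.491  0.161] turn 0.000 rows>= 2 t 19.8 w 0.0512
```

Request:
drive_tool --increments '[{"dx": -0.01,"dy": 0,"dz": 0.16,"turn": 0},{"dx": -0.01,"dy": 0,"dz": 0.16,"turn": 0},{"dx": -0.01,"dy": 0,"dz": 0.16,"turn": 0},{"dx": -0.01,"dy": 0.2,"dz": 0.16,"turn": 0},{"dx": -0.01,"dy": 0.4,"dz": 0.16,"turn": 0},{"dx": -0.01,"dy": 0.49,"dz": 0.16,"turn": 0},{"dx": -0.01,"dy": 0.49,"dz": 0.16,"turn": 0},{"dx": -0.01,"dy": 0.49,"dz": 0.16,"turn": 0}]'

```text
time_s: 20.43
tool_pos: [0.6013, 0.2564, 0.0241]
tcp_rot: [0.533, -0.473, 0.467, -0.525]
wrist_force: [-0.1, 0.3, 0.6]
grip_width: 0.0514
```

Request:
drive_tool --increments '[{"dx": 0,"dy": 0,"dz": 0,"turn": 0},{"dx": 0,"dy": 0,"dz": 0,"turn": 0},{"dx": 0,"dy": 0,"dz": 0,"turn": 0},{"dx": 0,"dy": 0,"dz": 0,"turn": 0},{"dx": 0,"dy": 0,"dz": 0,"turn": 0},{"dx": 0,"dy": -0.2,"dz": 0,"turn": 0},{"dx": 0,"dy": -0.4,"dz": 0,"turn": 0},{"dx": 0,"dy": -0.6,"dz": 0,"turn": 0},{"dx": 0,"dy": -0.6,"dz": 0,"turn": 0},{"dx": -0.09,"dy": -0.6,"dz": -0.2,"turn": 0},{"dx": -0.18,"dy": -0.6,"dz": -0.45,"turn": 0},{"dx": -0.27,"dy": -0.6,"dz": -0.7,"turn": 0},{"dx": -0.36,"dy": -0.6,"dz": -0.95,"turn": 0},{"dx": -0.44,"dy": -0.6,"dz": -1,"turn": 0},{"dx": -0.44,"dy": -0.6,"dz": -1,"turn": 0},{"dx": -0.44,"dy": -0.6,"dz": -1,"turn": 0}]' --gripper 1

```text
time_s: 21.77
tool_pos: [0.4459, 0.3053, 0.1173]
tcp_rot: [0.532, -0.472, 0.467, -0.526]
wrist_force: [0.6, 0.2, 0.1]
grip_width: 0.0303
```

```bash
python3 -c "
from go import *
go([.425,.302,.019],6.7)"
```

```text
from [0.4459 0.3053 0.1173] d [ 0.005  0.657 -0.133] turn 0.002 rows>= 3 t 21.8 w 0.0303
```

Request:
drive_tool --increments '[{"dx": 0,"dy": 0,"dz": -0.13,"turn": 0},{"dx": 0,"dy": 0.1,"dz": -0.14,"turn": 0},{"dx": 0,"dy": 0.3,"dz": -0.14,"turn": 0},{"dx": 0,"dy": 0.5,"dz": -0.14,"turn": 0},{"dx": 0,"dy": 0.65,"dz": -0.14,"turn": 0},{"dx": 0,"dy": 0.65,"dz": -0.14,"turn": 0},{"dx": 0,"dy": 0.65,"dz": -0.14,"turn": 0}]'

```text
time_s: 22.35
tool_pos: [0.4246, 0.3019, 0.0197]
tcp_rot: [0.532, -0.472, 0.467, -0.525]
wrist_force: [0.5, -0.5, 0.5]
grip_width: 0.0306
```

Request:
drive_tool --increments '[{"dx": 0,"dy": 0,"dz": 0,"turn": 0},{"dx": 0,"dy": 0,"dz": 0,"turn": 0},{"dx": 0,"dy": 0,"dz": 0,"turn": 0},{"dx": 0,"dy": -0.25,"dz": 0,"turn": 0},{"dx": 0,"dy": -0.5,"dz": 0,"turn": 0},{"dx": 0,"dy": -0.75,"dz": 0,"turn": 0},{"dx": 0.2,"dy": -1,"dz": 0,"turn": 0},{"dx": 0.4,"dy": -1,"dz": 0,"turn": 0},{"dx": 0.6,"dy": -1,"dz": 0,"turn": 0},{"dx": 0.8,"dy": -1,"dz": 0,"turn": 0},{"dx": 1,"dy": -1,"dz": 0,"turn": 0}]' --gripper 0.4

```text
time_s: 23.27
tool_pos: [0.4445, 0.1521, 0.1709]
tcp_rot: [0.532, -0.472, 0.467, -0.526]
wrist_force: [1.0, -0.0, -0.7]
grip_width: 0.0513
```

Request:
drive_tool --increments '[{"dx": 0.25,"dy": -0.2,"dz": 0.05,"turn": 0},{"dx": 0.5,"dy": -0.4,"dz": 0.1,"turn": 0},{"dx": 0.75,"dy": -0.5,"dz": 0.15,"turn": 0},{"dx": 1,"dy": -0.5,"dz": 0.2,"turn": 0},{"dx": 1,"dy": -0.5,"dz": 0.2,"turn": 0}]'

```text
time_s: 23.68
tool_pos: [0.4945, 0.0026, 0.2479]
tcp_rot: [0.531, -0.471, 0.469, -0.526]
wrist_force: [1.4, -1.2, -0.1]
grip_width: 0.0516
```

Request:
drive_tool --increments '[{"dx": 0.25,"dy": 0,"dz": 0,"turn": 0},{"dx": 0.5,"dy": 0,"dz": 0,"turn": 0},{"dx": 0.75,"dy": 0,"dz": 0,"turn": 0},{"dx": 1,"dy": 0,"dz": 0,"turn": 0},{"dx": 1,"dy": 0,"dz": 0,"turn": 0}]'

```text
time_s: 24.1
tool_pos: [0.512, -0.1513, 0.2479]
tcp_rot: [0.53, -0.472, 0.471, -0.524]
wrist_force: [1.0, 0.6, -0.9]
grip_width: 0.0511
```

Request:
drive_tool --increments '[{"dx": 0.25,"dy": 0,"dz": 0,"turn": 0},{"dx": 0.5,"dy": 0,"dz": 0,"turn": 0},{"dx": 0.75,"dy": 0,"dz": 0,"turn": 0},{"dx": 1,"dy": 0,"dz": 0,"turn": 0},{"dx": 1,"dy": 0,"dz": 0,"turn": 0}]'

```text
time_s: 24.52
tool_pos: [0.5286, -0.3053, 0.247]
tcp_rot: [0.529, -0.473, 0.471, -0.523]
wrist_force: [1.0, -0.4, 0.6]
grip_width: 0.0515
```

```bash
python3 -c "
from go import *
st(); snap('scene','s5.png'); snap('wrist','w5.png')"
```

```text
t 24.52 pos [ 0.5286 -0.3053  0.247 ] j [-0.5197  0.2501  0.3922  1.7175 -0.0085  0.9433] w 0.0515 F [ 0.9877 -0.3554  0.6158] T [ 0.0038 -0.0782 -0.0138]
[[ 0.1075 -0.0082  0.9942]
 [-0.9942 -0.0052  0.1075]
 [ 0.0043 -1.     -0.0087]]
```

View pics/s5.png

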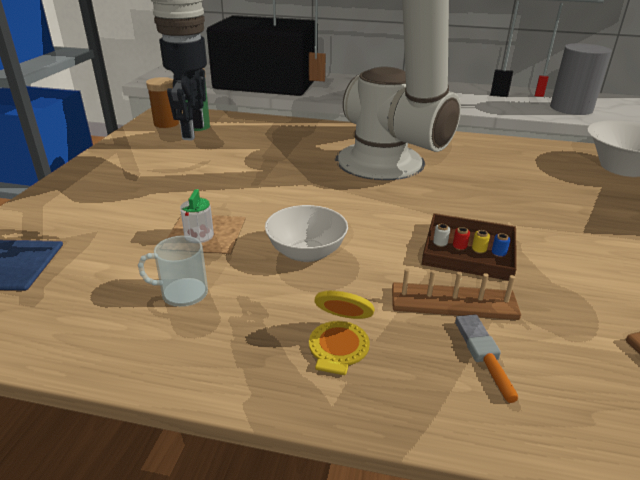

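View pics/w5.png

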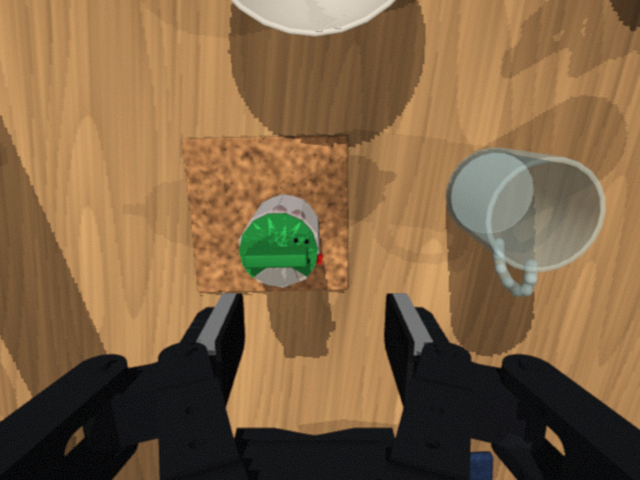

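```bash
cat > dial.py <<'E'
from look import *
import sys
info=arm.camera_info('wrist'); p,d=snap('wrist','w6.png')
hsv=cv2.cvtColor(p,cv2.COLOR_RGB2HSV)
g=(hsv[...,0]>45)&(hsv[...,0]<85)&(hsv[...,1]>90)
n,lab,stt,cen=cv2.connectedComponentsWithStats(g.astype(np.uint8)); k=1+np.argmax(stt[1:,4]); g=lab==k
G=pts('wrist',d,g,info); fin=G[G[:,2]>.098]; top=G[(G[:,2]>.076)&(G[:,2]<.088)]
print('n',len(fin),len(top),np.median(fin[:,2]),np.median(top[:,2]))
for nm,S in (('fin',fin),('top',top)):
    r=cv2.minAreaRect(S[:,:2].astype(np.float32)); print(nm,r, cv2.minEnclosingCircle(S[:,:2].astype(np.float32)))
c=np.cov(fin[:,:2].T); w,V=np.linalg.eigh(c); print('fin axis',np.degrees(np.arctan2(V[1,1],V[0,1])),'mean',fin.mean(0))
rd=((hsv[...,0]<8)|(hsv[...,0]>172))&(hsv[...,1]>170)&(hsv[...,2]>80)
v,u=np.nonzero(rd); print(u.min(),u.max(),v.min(),v.max())
m=np.zeros_like(rd); m[:]=rd; m[:, :220]=0; m[:,360:]=0; m[310:]=0; m[:200]=0
P=pts('wrist',d,m,info); print('tab',len(P),P.mean(0),P.min(0),P.max(0))
r=arm.trace('wrist','shaker_grip')
S=pts('wrist',d,r[0]['pixels'],info); W=S[(S[:,2]>.066)&(S[:,2]<.09)]; print('shaker',r[0]['conf'],cv2.minEnclosingCircle(W[:,:2].astype(np.float32)))
cv2.imwrite('pics/w6c.png',cv2.resize(cv2.cvtColor(p,cv2.COLOR_RGB2BGR)[180:320,200:360],None,fx=4,fy=4,interpolation=cv2.INTER_CUBIC))
E
python3 dial.py
```

```text
n 942 2499 0.10422455496701877 0.08059788071373253
fin ((0.5033907294273376, -0.33450236916542053), (0.04598092660307884, 0.010168749839067459), 7.357391834259033) ((0.503436803817749, -0.3350673317909241), 0.023285184055566788)
top ((0.5022432208061218, -0.33007532358169556), (0.06004493683576584, 0.05028683319687843), 7.994400501251221) ((0.5030941367149353, -0.3345308303833008), 0.030353467911481857)
fin axis -172.11425460208847 mean [ 0.5037 -0.3337  0.1038]
316 322 255 266
tab 53 [ 0.5363 -0.3417  0.0692] [ 0.5338 -0.3698  0.0015] [ 0.5406 -0.3356  0.0783]
shaker 0.77 ((0.5049520134925842, -0.33498531579971313), 0.0336923748254776)
```

View pics/w6c.png

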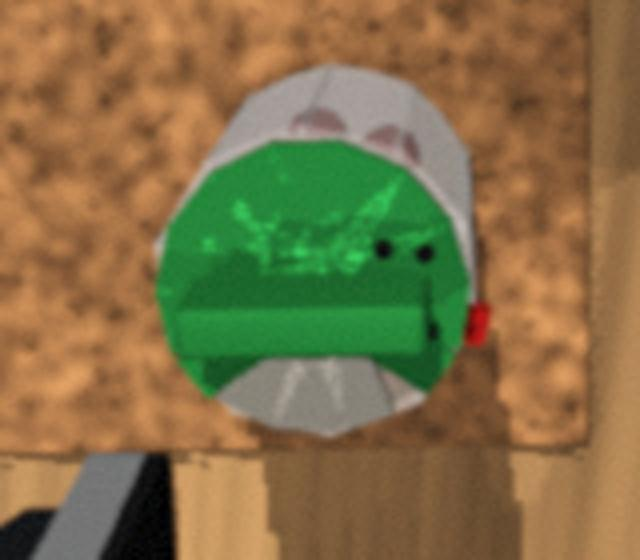

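```bash
python3 -c "
from go import *
go([.5034,-.3345,.14],-82.4)"
```

```text
from [ 0.5287 -0.2996  0.2487] d [ 0.21   0.727 -0.188] turn 0.987 rows>= 3 t 24.7 w 0.051
```

Request:
drive_tool --increments '[{"dx": 0.1,"dy": 0,"dz": -0.1,"turn": 0.08},{"dx": 0.21,"dy": 0,"dz": -0.19,"turn": 0.16},{"dx": 0.21,"dy": 0.1,"dz": -0.19,"turn": 0.24},{"dx": 0.21,"dy": 0.2,"dz": -0.19,"turn": 0.32},{"dx": 0.21,"dy": 0.3,"dz": -0.19,"turn": 0.4},{"dx": 0.21,"dy": 0.4,"dz": -0.19,"turn": 0.48},{"dx": 0.21,"dy": 0.5,"dz": -0.19,"turn": 0.56},{"dx": 0.21,"dy": 0.6,"dz": -0.19,"turn": 0.64},{"dx": 0.21,"dy": 0.7,"dz": -0.19,"turn": 0.72},{"dx": 0.21,"dy": 0.727,"dz": -0.19,"turn": 0.8},{"dx": 0.21,"dy": 0.727,"dz": -0.19,"turn": 0.88},{"dx": 0.21,"dy": 0.727,"dz": -0.19,"turn": 0.96},{"dx": 0.21,"dy": 0.727,"dz": -0.19,"turn": 0.987},{"dx": 0.21,"dy": 0.727,"dz": -0.19,"turn": 0.987},{"dx": 0.21,"dy": 0.727,"dz": -0.19,"turn": 0.987}]'

```text
time_s: 25.97
tool_pos: [0.5035, -0.3333, 0.1407]
tcp_rot: [0.05, -0.704, 0.707, -0.046]
wrist_force: [0.4, 0.6, -0.4]
grip_width: 0.0514
```

```bash
python3 -c "
from go import *
st();go([.5034,-.3345,.0865],-82.4)"
```

```text
t 25.97 pos [ 0.5035 -0.3333  0.1407] j [-0.5813  0.2034  0.1312  1.5011 -0.0072  2.4243] w 0.0514 F [ 0.3752  0.5725 -0.4305] T [-0.0066  0.011  -0.0104]
[[-0.9908 -0.0061  0.1355]
 [-0.1355 -0.0046 -0.9908]
 [ 0.0067 -1.      0.0038]]
from [ 0.5035 -0.3333  0.1407] d [-0.001  0.361  0.006] turn 0.002 rows>= 2 t 26.0 w 0.0514
```

Request:
drive_tool --increments '[{"dx": 0,"dy": 0.18,"dz": 0.006,"turn": 0},{"dx": 0,"dy": 0.3,"dz": 0.006,"turn": 0},{"dx": 0,"dy": 0.36,"dz": 0.006,"turn": 0},{"dx": 0,"dy": 0.36,"dz": 0.006,"turn": 0},{"dx": 0,"dy": 0.36,"dz": 0.006,"turn": 0}]'

```text
time_s: 26.38
tool_pos: [0.5033, -0.3341, 0.0871]
tcp_rot: [0.051, -0.704, 0.707, -0.046]
wrist_force: [-0.3, 0.5, 0.6]
grip_width: 0.0515
```

Request:
drive_tool --increments '[{"dx": 0,"dy": 0,"dz": 0,"turn": 0},{"dx": 0,"dy": 0,"dz": 0,"turn": 0},{"dx": 0,"dy": 0,"dz": 0,"turn": 0},{"dx": 0,"dy": 0,"dz": 0,"turn": 0},{"dx": 0,"dy": 0,"dz": 0,"turn": 0},{"dx": 0,"dy": 0,"dz": 0,"turn": 0}]' --gripper 1 --force 20

```text
time_s: 26.88
tool_pos: [0.5038, -0.3346, 0.0881]
tcp_rot: [0.05, -0.704, 0.707, -0.047]
wrist_force: [1.0, -1.2, 5.9]
grip_width: 0.0093
```

```bash
python3 -c "
from go import *
st()"
```

```text
t 26.88 pos [ 0.5038 -0.3346  0.0881] j [-0.5828  0.2105  0.0382  1.3993 -0.0073  2.4217] w 0.0093 F [ 0.9681 -1.1849  5.9197] T [-0.1591 -0.0095  0.0211]
[[-0.9906 -0.0047  0.1367]
 [-0.1367 -0.0056 -0.9906]
 [ 0.0054 -1.      0.005 ]]
```

Request:
drive_tool --increments '[{"dx": 0,"dy": 0,"dz": 0,"turn": -0.06},{"dx": 0,"dy": 0,"dz": 0,"turn": -0.12},{"dx": 0,"dy": 0,"dz": 0,"turn": -0.18},{"dx": 0,"dy": 0,"dz": 0,"turn": -0.24},{"dx": 0,"dy": 0,"dz": 0,"turn": -0.3},{"dx": 0,"dy": 0,"dz": 0,"turn": -0.36},{"dx": 0,"dy": 0,"dz": 0,"turn": -0.42},{"dx": 0,"dy": 0,"dz": 0,"turn": -0.48},{"dx": 0,"dy": 0,"dz": 0,"turn": -0.54},{"dx": 0,"dy": 0,"dz": 0,"turn": -0.6},{"dx": 0,"dy": 0,"dz": 0,"turn": -0.66},{"dx": 0,"dy": 0,"dz": 0,"turn": -0.72},{"dx": 0,"dy": 0,"dz": 0,"turn": -0.75},{"dx": 0,"dy": 0,"dz": 0,"turn": -0.75}]'

```text
time_s: 28.05
tool_pos: [0.5035, -0.3342, 0.0883]
tcp_rot: [0.435, -0.559, 0.559, -0.43]
wrist_force: [-2.4, 1.4, 4.2]
grip_width: 0.0096
```

```bash
python3 -c "
from go import *
st()"
```

```text
t 28.05 pos [ 0.5035 -0.3342  0.0883] j [-0.5827  0.2102  0.0382  1.4004 -0.007   1.2414] w 0.0096 F [-2.4058  1.3962  4.2224] T [ 0.5155  0.4902 -0.026 ]
[[-0.2506 -0.0052  0.9681]
 [-0.9681 -0.0049 -0.2506]
 [ 0.0061 -1.     -0.0038]]
```

Request:
drive_tool --increments '[{"dx": 0,"dy": 0,"dz": 0,"turn": -0.03},{"dx": 0,"dy": 0,"dz": 0,"turn": -0.06},{"dx": 0,"dy": 0,"dz": 0,"turn": -0.09},{"dx": 0,"dy": 0,"dz": 0,"turn": -0.12},{"dx": 0,"dy": 0,"dz": 0,"turn": -0.13},{"dx": 0,"dy": 0,"dz": 0,"turn": -0.13}]'

```text
time_s: 28.55
tool_pos: [0.5033, -0.3343, 0.0883]
tcp_rot: [-0.49, 0.513, -0.512, 0.485]
wrist_force: [-1.7, -0.3, 1.9]
grip_width: 0.0096
```

```bash
python3 -c "
from go import *
st()"
```

```text
t 28.55 pos [ 0.5033 -0.3343  0.0883] j [-0.5829  0.2102  0.0382  1.4005 -0.0073  1.0386] w 0.0096 F [-1.704  -0.2972  1.8773] T [-0.1046  0.3864  0.0597]
[[-0.0506 -0.0055  0.9987]
 [-0.9987 -0.0051 -0.0506]
 [ 0.0054 -1.     -0.0053]]
```

Request:
drive_tool --increments '[{"dx": 0,"dy": 0,"dz": 0,"turn": 0},{"dx": 0,"dy": 0,"dz": 0,"turn": 0},{"dx": 0,"dy": 0,"dz": 0,"turn": 0},{"dx": -0.2,"dy": -0.25,"dz": 0,"turn": 0},{"dx": -0.2,"dy": -0.5,"dz": 0,"turn": 0},{"dx": -0.2,"dy": -0.75,"dz": 0,"turn": 0},{"dx": -0.2,"dy": -1,"dz": 0,"turn": 0},{"dx": -0.2,"dy": -1,"dz": 0,"turn": 0},{"dx": -0.2,"dy": -1,"dz": 0,"turn": 0}]' --gripper 0.4

```text
time_s: 29.3
tool_pos: [0.5067, -0.304, 0.2408]
tcp_rot: [0.489, -0.511, 0.514, -0.485]
wrist_force: [0.3, 0.4, -1.0]
grip_width: 0.0512
```

```bash
sed -i 's/m\[310:\]=0; m\[:200\]=0/m[440:]=0; m[:150]=0/;s/m\[:,360:\]/m[:,400:]/' dial.py; sed -i 's/\[180:320,200:360\]/[180:340,220:380]/' dial.py; python3 dial.py; python3 -c "
from go import *
st()"
```

```text
n 870 2815 0.10436795129836507 0.08059114572273363
fin ((0.5037126541137695, -0.3354552984237671), (0.0457693375647068, 0.009367098100483418), 87.21845245361328) ((0.5026596188545227, -0.3354041278362274), 0.023171747103333473)
top ((0.49880313873291016, -0.33507657051086426), (0.05975586548447609, 0.049906425178050995), 87.99940490722656) ((0.5036054253578186, -0.33587366342544556), 0.03068440966308117)
fin axis 86.96450055525781 mean [ 0.5038 -0.3342  0.1042]
351 357 249 259
tab 66 [ 0.5361 -0.3369  0.0763] [ 0.5337 -0.3407  0.0717] [ 0.5385 -0.3336  0.0784]
shaker 0.78 ((0.5050785541534424, -0.3350253105163574), 0.03370198979973793)
t 29.4 pos [ 0.5057 -0.3035  0.2373] j [-0.5371  0.1905  0.3029  1.6862 -0.0072  1.0846] w 0.0513 F [0.3629 0.1222 0.0902] T [ 0.0077 -0.0232  0.0102]
[[-0.0509 -0.0062  0.9987]
 [-0.9987 -0.0047 -0.0509]
 [ 0.005  -1.     -0.0059]]
```

View pics/w6c.png

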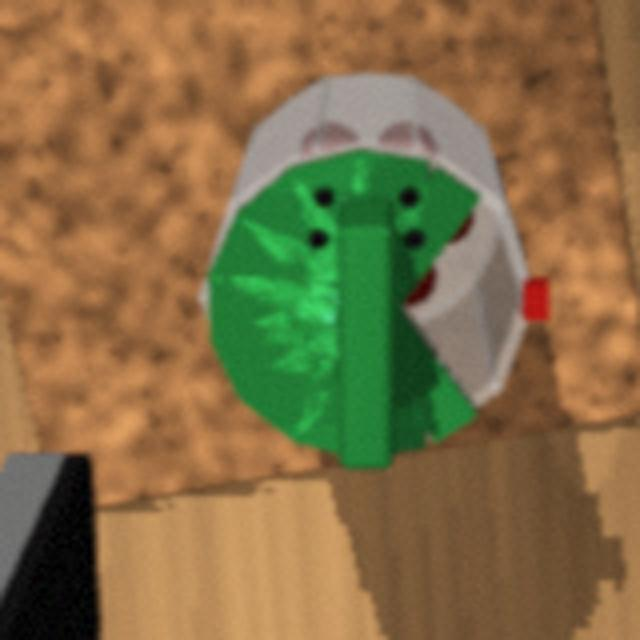

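Run:
```python
from kin import *
h=P[0]
for q2 in (.52,.2,0,-.3,-.53):
    x,z=fk(P,(q2,1.235,2.275)); t=q2-1.235+2.275
    r=np.array([x,z-h]); v=np.array([-r[1],r[0]]) # up rot
    ty=np.array([np.cos(t),-np.sin(t)]); tzout=np.array([np.sin(t),np.cos(t)])
    print(q2,'tcp',x,z,'tilt',90-np.degrees(t),'dirs y,z',v@ty/np.linalg.norm(v),v@tzout/np.linalg.norm(v),np.linalg.norm(r))
# planar solver sim
from scipy.optimize import minimize
def solve(q,e,w=1.0):
    x0=fk(P,q); t0=q[0]-q[1]+q[2]
    ty=np.array([np.cos(t0),-np.sin(t0)]); tz=np.array([np.sin(t0),np.cos(t0)])
    tg=x0+e[0]*.15*ty+e[1]*.15*tz
    f=lambda qq: np.concatenate([fk(P,qq)-tg,[w*(qq[0]-qq[1]+qq[2]-t0)]])
    r=least_squares(f,q,bounds=(lo+.003,hi-.004)); return r.x
q=np.array([.8207,1.2351,1.9478])
for w in (.3,.5,.8,1.,1.3):
    a=solve(q,(0,1),w); print(w,a,90-np.degrees(a[0]-a[1]+a[2]))
q=np.array([.52,1.2355,2.275])
for e in ((-1,0),(-1,1),(-1,.5),(0,1)):
    a=solve(q,e,1.); print(e,a,90-np.degrees(a[0]-a[1]+a[2]))
```

```text
0.52 tcp 0.5814506483374156 0.4627088594334661 tilt 0.6185839595915894 dirs y,z -0.8919639268831057 -0.4521065727671624 0.655502099089552
0.2 tcp 0.45672469258582415 0.6302789409142284 tilt 18.95323340377793 dirs y,z -0.8919475933464951 -0.4521387958618409 0.6555197285801416
0 tcp 0.35420008208606774 0.7116614050276544 tilt 30.412389306394395 dirs y,z -0.8919396611475595 -0.452154443605254 0.6555342196486827
-0.3 tcp 0.175365878108407 0.7917254783775359 tilt 47.6011231603191 dirs y,z -0.8919318585591731 -0.452169835003596 0.6555594957271895
-0.53 tcp 0.026739208006689774 0.8150919718605688 tilt 60.77915244832803 dirs y,z -0.891929582784697 -0.4521743240759214 0.6555805015901084
0.3 [0.86233498 1.236      1.69621323] 14.223569448911377
0.5 [0.87462146 1.236      1.76727478] 9.448078978706633
0.8 [0.88526744 1.236      1.82024564] 5.803102314859956
1.0 [0.88887493 1.236      1.83692866] 4.640542486177026
1.3 [0.89188589 1.236      1.8504481 ] 3.693419631337619
(-1, 0) [0.39063177 1.15025465 2.276     ] 3.1179905334794284
(-1, 1) [0.52401874 1.236      2.21505952] 3.8799594549072367
(-1, 0.5) [0.4767403 1.236     2.276    ] 3.0971822952202643
(0, 1) [0.62527638 1.236      2.14158718] 2.2879792102529137
```

```bash
cat > sim.py <<'E'
from kin import *
def solve(q,e,w=1.0):
    x0=fk(P,q); t0=q[0]-q[1]+q[2]
    ty=np.array([np.cos(t0),-np.sin(t0)]); tz=np.array([np.sin(t0),np.cos(t0)])
    tg=x0+e[0]*.15*ty+e[1]*.15*tz
    f=lambda qq: np.concatenate([fk(P,qq)-tg,[w*(qq[0]-qq[1]+qq[2]-t0)]])
    return least_squares(f,np.clip(q,lo+.0045,hi-.0045),bounds=(lo+.004,hi-.004)).x
E
python3 - <<'E'
from sim import *
L=lo+.005;H=hi-.005
E=[(a,b) for a in (-1,-.5,0,.5,1) for b in (-1,-.5,0,.5,1) if (a,b)!=(0,0)]
rng=np.random.default_rng(0)
for tilt in (0,20,40,60):
    best=[]
    for k in range(250):
        t=np.radians(90-tilt); x=rng.uniform(.15,.9); z=rng.uniform(.15,.7)
        q2=rng.uniform(L[0],H[0]);q3=rng.uniform(L[1],H[1]);
        m=k%3
        if m==0:q3=[L[1],H[1]][k%2]
        if m==1:q2=[L[0],H[0]][k%2]
        q4=t-q2+q3
        if m==2:
            q4=H[2]; q2=t-q4+q3
        q=np.array([q2,q3,q4])
        if (q<L-1e-9).any() or (q>H+1e-9).any(): continue
        xx,zz=fk(P,q)
        if zz<.2 or xx<.1: continue
        for e in E:
            a=solve(q,e); best.append((90-np.degrees(a[0]-a[1]+a[2])-tilt,tuple(q.round(2)),e,(xx.round(2),zz.round(2))))
    best.sort(key=lambda b:b[0]); print(tilt); print(*best[:4],sep='\n'); print(*best[-4:],sep='\n')
E
```

```text
0
(np.float64(-3.9234770612432044), (np.float64(-0.84), np.float64(-0.4), np.float64(2.01)), (1, -1), (np.float64(0.14), np.float64(0.27)))
(np.float64(-3.9071787014478048), (np.float64(-0.84), np.float64(-0.34), np.float64(2.08)), (1, -1), (np.float64(0.12), np.float64(0.29)))
(np.float64(-3.8736639900659213), (np.float64(-0.84), np.float64(-0.31), np.float64(2.11)), (1, -1), (np.float64(0.11), np.float64(0.31)))
(np.float64(-3.814781482729515), (np.float64(-0.84), np.float64(-0.27), np.float64(2.14)), (1, -1), (np.float64(0.1), np.float64(0.32)))
(np.float64(3.754122670775942), (np.float64(0.77), np.float64(1.24), np.float64(2.03)), (-1, 1), (np.float64(0.74), np.float64(0.29)))
(np.float64(3.766946630679243), (np.float64(0.78), np.float64(1.24), np.float64(2.02)), (-1, 1), (np.float64(0.75), np.float64(0.29)))
(np.float64(3.797386983100438), (np.float64(0.81), np.float64(1.24), np.float64(2.0)), (-1, 1), (np.float64(0.76), np.float64(0.27)))
(np.float64(3.8499536838615853), (np.float64(0.86), np.float64(1.24), np.float64(1.94)), (-1, 1), (np.float64(0.79), np.float64(0.23)))
20
(n
[... 2573 characters left out ...]
4), np.float64(0.41)))
(np.float64(-3.949772377198002), (np.float64(-0.84), np.float64(-0.57), np.float64(0.8)), (-1, -1), (np.float64(0.55), np.float64(0.4)))
(np.float64(3.672868955941979), (np.float64(0.67), np.float64(1.24), np.float64(1.08)), (1, 1), (np.float64(1.05), np.float64(0.58)))
(np.float64(3.6787188023866264), (np.float64(0.69), np.float64(1.24), np.float64(1.07)), (1, 1), (np.float64(1.06), np.float64(0.57)))
(np.float64(3.687546481646393), (np.float64(-0.32), np.float64(1.24), np.float64(2.08)), (-1, 1), (np.float64(0.21), np.float64(0.86)))
(np.float64(3.829412875660701), (np.float64(-0.21), np.float64(1.24), np.float64(1.97)), (-1, 1), (np.float64(0.31), np.float64(0.88)))
```

Run:
```python
from sim import *
T=lambda a:90-np.degrees(a[0]-a[1]+a[2])
q=np.array([.8086,1.2351,1.873])
for w in (.5,1,1.3,1.6): a=solve(q,(-1,1),w); print(w,a,T(a),T(q))
q=np.array([-.8472,-.2701,2.0253])
for w in (.5,1,1.3,1.6): a=solve(q,(.75,-1),w); print(w,a,T(a),T(q),'act -.8468 -.3188  2.0174 4.67')
```

```text
0.5 [0.71964667 1.236      1.7603386 ] 18.724894019538112 7.121654934326429
1 [0.74200542 1.236      1.872574  ] 11.013217784597785 7.121654934326429
1.3 [0.74680659 1.236      1.89379452] 9.522284368357717 7.121654934326429
1.6 [0.74938575 1.236      1.90488596] 8.739016313260265 7.121654934326429
0.5 [-0.846      -0.43408274  2.03641559] -3.076897853434602 7.024252109154176 act -.8468 -.3188  2.0174 4.67
1 [-0.846      -0.37083961  1.98504885] 3.4897634353645657 7.024252109154176 act -.8468 -.3188  2.0174 4.67
1.3 [-0.846      -0.3579619   1.97491551] 4.80819978646349 7.024252109154176 act -.8468 -.3188  2.0174 4.67
1.6 [-0.846      -0.3510123   1.96949953] 5.516695480978441 7.024252109154176 act -.8468 -.3188  2.0174 4.67
```

Request:
drive_tool --increments '[{"dx": -0.1,"dy": -0.2,"dz": 0,"turn": 0.08},{"dx": -0.2,"dy": -0.4,"dz": 0,"turn": 0.16},{"dx": -0.3,"dy": -0.6,"dz": 0,"turn": 0.24},{"dx": -0.4,"dy": -0.6,"dz": 0.1,"turn": 0.32},{"dx": -0.5,"dy": -0.6,"dz": 0.2,"turn": 0.4},{"dx": -0.6,"dy": -0.6,"dz": 0.3,"turn": 0.48},{"dx": -0.7,"dy": -0.6,"dz": 0.4,"turn": 0.56},{"dx": -0.8,"dy": -0.6,"dz": 0.5,"turn": 0.64},{"dx": -0.9,"dy": -0.6,"dz": 0.6,"turn": 0.72},{"dx": -1,"dy": -0.6,"dz": 0.6,"turn": 0.8},{"dx": -1,"dy": -0.6,"dz": 0.6,"turn": 0.88},{"dx": -1,"dy": -0.6,"dz": 0.6,"turn": 0.96},{"dx": -1,"dy": -0.6,"dz": 0.6,"turn": 0.99},{"dx": -1,"dy": -0.6,"dz": 0.6,"turn": 0.99},{"dx": -1,"dy": -0.6,"dz": 0.6,"turn": 0.99}]'

```text
time_s: 30.65
tool_pos: [0.6036, -0.1579, 0.3245]
tcp_rot: [-0.009, -0.706, 0.708, 0.015]
wrist_force: [0.3, 0.2, -0.1]
grip_width: 0.0513
```

```bash
python3 -c "
from go import *
st();go([.72,-.037,.33],-92)"
```

```text
t 30.65 pos [ 0.6036 -0.1579  0.3245] j [-0.2531  0.3577  0.6836  1.9039 -0.006   2.9218] w 0.0513 F [ 0.2724  0.1871 -0.0767] T [-0.0322  0.023  -0.0023]
[[-0.9994 -0.0085 -0.0332]
 [ 0.0333 -0.004  -0.9994]
 [ 0.0083 -1.      0.0043]]
from [ 0.6036 -0.1579  0.3245] d [-0.748 -0.046 -0.831] turn 0.001 rows>= 5 t 30.6 w 0.0513
```

Move to the drift plane, then push outward past reach.

Request:
drive_tool --increments '[{"dx": -0.19,"dy": 0,"dz": -0.2,"turn": 0},{"dx": -0.38,"dy": 0,"dz": -0.4,"turn": 0},{"dx": -0.57,"dy": 0,"dz": -0.6,"turn": 0},{"dx": -0.75,"dy": 0,"dz": -0.82,"turn": 0},{"dx": -0.75,"dy": 0,"dz": -0.83,"turn": 0},{"dx": -0.75,"dy": 0,"dz": -0.83,"turn": 0}]'

```text
time_s: 31.15
tool_pos: [0.7187, -0.034, 0.313]
tcp_rot: [-0.003, -0.706, 0.708, 0.016]
wrist_force: [-0.0, 0.4, -1.2]
grip_width: 0.0514
```

```bash
python3 -c "
from go import *
st()"
```

```text
t 31.15 pos [ 0.7187 -0.034   0.313 ] j [-0.0458  0.7458  1.2304  2.0735 -0.004   3.1236] w 0.0514 F [-0.015   0.3912 -1.1683] T [-0.0232 -0.0386  0.0171]
[[-0.9994 -0.0183 -0.0278]
 [ 0.0278 -0.0031 -0.9996]
 [ 0.0182 -0.9998  0.0036]]
```

Request:
drive_tool --increments '[{"dx": -1,"dy": -1,"dz": 0,"turn": 0},{"dx": -1,"dy": -1,"dz": 0,"turn": 0},{"dx": -1,"dy": -1,"dz": 0,"turn": 0}]'

```text
time_s: 31.4
tool_pos: [0.7217, -0.0352, 0.3321]
tcp_rot: [-0.019, -0.705, 0.709, 0.001]
wrist_force: [0.1, -0.7, 0.4]
grip_width: 0.0513
```

Request:
drive_tool --increments '[{"dx": -1,"dy": -1,"dz": 0,"turn": 0},{"dx": -1,"dy": -1,"dz": 0,"turn": 0},{"dx": -1,"dy": -1,"dz": 0,"turn": 0}]'

```text
time_s: 31.65
tool_pos: [0.7261, -0.034, 0.3492]
tcp_rot: [-0.034, -0.704, 0.709, -0.014]
wrist_force: [-0.6, -0.1, 0.4]
grip_width: 0.0512
```

Request:
drive_tool --increments '[{"dx": -1,"dy": 0,"dz": 0,"turn": 0},{"dx": -1,"dy": 0,"dz": 0,"turn": 0},{"dx": -1,"dy": 0,"dz": 0,"turn": 0}]'

```text
time_s: 31.9
tool_pos: [0.7756, -0.0348, 0.3108]
tcp_rot: [-0.048, -0.703, 0.709, -0.027]
wrist_force: [0.1, 0.6, -1.0]
grip_width: 0.051
```

Request:
drive_tool --increments '[{"dx": -1,"dy": -1,"dz": 0,"turn": 0},{"dx": -1,"dy": -1,"dz": 0,"turn": 0},{"dx": -1,"dy": -1,"dz": 0,"turn": 0}]'

```text
time_s: 32.15
tool_pos: [0.7732, -0.0333, 0.3386]
tcp_rot: [-0.063, -0.702, 0.708, -0.042]
wrist_force: [-0.7, 0.5, 1.5]
grip_width: 0.0509
```

```bash
python3 -c "
from go import *
st()"
```

```text
t 32.15 pos [ 0.7732 -0.0333  0.3386] j [-0.0414  0.7195  1.2351  1.9379 -0.0047  3.1288] w 0.0509 F [-0.699   0.5416  1.4661] T [0.0033 0.1307 0.0164]
[[-0.9886  0.1477 -0.0294]
 [ 0.0281 -0.0108 -0.9995]
 [-0.1479 -0.989   0.0065]]
```

Request:
drive_tool --increments '[{"dx": -1,"dy": -1,"dz": 0,"turn": 0},{"dx": -1,"dy": -1,"dz": 0,"turn": 0},{"dx": -1,"dy": -1,"dz": 0,"turn": 0}]'

```text
time_s: 32.4
tool_pos: [0.7707, -0.032, 0.3662]
tcp_rot: [-0.078, -0.7, 0.707, -0.058]
wrist_force: [0.3, -0.3, -0.1]
grip_width: 0.0515
```

Request:
drive_tool --increments '[{"dx": -1,"dy": -1,"dz": 0,"turn": 0},{"dx": -1,"dy": -1,"dz": 0,"turn": 0},{"dx": -1,"dy": -1,"dz": 0,"turn": 0}]'

```text
time_s: 32.65
tool_pos: [0.767, -0.0308, 0.3935]
tcp_rot: [-0.093, -0.698, 0.706, -0.073]
wrist_force: [-0.5, 0.4, 0.1]
grip_width: 0.0511
```

Request:
drive_tool --increments '[{"dx": -1,"dy": -1,"dz": 0,"turn": 0},{"dx": -1,"dy": -1,"dz": 0,"turn": 0},{"dx": -1,"dy": -1,"dz": 0,"turn": 0}]'

```text
time_s: 32.9
tool_pos: [0.7617, -0.0296, 0.4213]
tcp_rot: [-0.109, -0.696, 0.704, -0.089]
wrist_force: [-0.7, 0.0, 0.6]
grip_width: 0.0513
```

Request:
drive_tool --increments '[{"dx": -1,"dy": -1,"dz": 0,"turn": 0},{"dx": -1,"dy": -1,"dz": 0,"turn": 0},{"dx": -1,"dy": -1,"dz": 0,"turn": 0}]'

```text
time_s: 33.15
tool_pos: [0.7547, -0.0284, 0.4496]
tcp_rot: [-0.124, -0.693, 0.702, -0.104]
wrist_force: [-1.0, 0.6, 0.2]
grip_width: 0.0513
```

Request:
drive_tool --increments '[{"dx": -1,"dy": -1,"dz": 0,"turn": 0},{"dx": -1,"dy": -1,"dz": 0,"turn": 0},{"dx": -1,"dy": -1,"dz": 0,"turn": 0}]'

```text
time_s: 33.4
tool_pos: [0.7462, -0.0271, 0.4783]
tcp_rot: [-0.139, -0.69, 0.7, -0.119]
wrist_force: [-0.7, 0.4, -0.1]
grip_width: 0.0513
```

Request:
drive_tool --increments '[{"dx": -1,"dy": -1,"dz": 0,"turn": 0},{"dx": -1,"dy": -1,"dz": 0,"turn": 0},{"dx": -1,"dy": -1,"dz": 0,"turn": 0}]'

```text
time_s: 33.65
tool_pos: [0.7362, -0.0259, 0.5072]
tcp_rot: [-0.154, -0.687, 0.697, -0.134]
wrist_force: [-0.4, -0.1, 0.3]
grip_width: 0.0511
```

Request:
drive_tool --increments '[{"dx": -1,"dy": -1,"dz": 0,"turn": 0},{"dx": -1,"dy": -1,"dz": 0,"turn": 0},{"dx": -1,"dy": -1,"dz": 0,"turn": 0}]'

```text
time_s: 33.9
tool_pos: [0.7246, -0.0248, 0.5361]
tcp_rot: [-0.169, -0.683, 0.694, -0.149]
wrist_force: [0.4, -0.7, 0.4]
grip_width: 0.0513
```

Request:
drive_tool --increments '[{"dx": -1,"dy": -1,"dz": 0,"turn": 0},{"dx": -1,"dy": -1,"dz": 0,"turn": 0},{"dx": -1,"dy": -1,"dz": 0,"turn": 0}]'

```text
time_s: 34.15
tool_pos: [0.7116, -0.0236, 0.5649]
tcp_rot: [-0.184, -0.679, 0.691, -0.165]
wrist_force: [-0.2, -0.2, 0.3]
grip_width: 0.0514
```

```bash
python3 -c "
from go import *
st()"
```

```text
t 34.15 pos [ 0.7116 -0.0236  0.5649] j [-0.0297  0.4276  1.235   1.88   -0.0086  3.1376] w 0.0514 F [-0.2186 -0.1551  0.3358] T [0.024  0.4339 0.0501]
[[-0.8782  0.4773 -0.0303]
 [ 0.0221 -0.0228 -0.9995]
 [-0.4778 -0.8784  0.0094]]
```

Request:
drive_tool --increments '[{"dx": -1,"dy": -1,"dz": 0,"turn": 0},{"dx": -1,"dy": -1,"dz": 0,"turn": 0},{"dx": -1,"dy": -1,"dz": 0,"turn": 0}]'

```text
time_s: 34.4
tool_pos: [0.6969, -0.0224, 0.5936]
tcp_rot: [-0.199, -0.675, 0.687, -0.18]
wrist_force: [0.0, 0.2, -0.1]
grip_width: 0.0515
```

Request:
drive_tool --increments '[{"dx": -1,"dy": -1,"dz": 0,"turn": 0},{"dx": -1,"dy": -1,"dz": 0,"turn": 0},{"dx": -1,"dy": -1,"dz": 0,"turn": 0}]'

```text
time_s: 34.65
tool_pos: [0.6808, -0.0212, 0.6219]
tcp_rot: [-0.214, -0.67, 0.683, -0.195]
wrist_force: [0.7, 0.1, -0.0]
grip_width: 0.0513
```

Request:
drive_tool --increments '[{"dx": -1,"dy": -1,"dz": 0,"turn": 0},{"dx": -1,"dy": -1,"dz": 0,"turn": 0},{"dx": -1,"dy": -1,"dz": 0,"turn": 0}]'

```text
time_s: 34.9
tool_pos: [0.6632, -0.02, 0.6498]
tcp_rot: [-0.228, -0.666, 0.679, -0.21]
wrist_force: [-0.1, 0.3, 0.1]
grip_width: 0.0512
```

Request:
drive_tool --increments '[{"dx": -1,"dy": -1,"dz": 0,"turn": 0},{"dx": -1,"dy": -1,"dz": 0,"turn": 0},{"dx": -1,"dy": -1,"dz": 0,"turn": 0}]'

```text
time_s: 35.15
tool_pos: [0.6441, -0.0189, 0.6773]
tcp_rot: [-0.243, -0.66, 0.674, -0.225]
wrist_force: [-0.4, -0.8, 0.2]
grip_width: 0.0514
```

Request:
drive_tool --increments '[{"dx": -1,"dy": -1,"dz": 0,"turn": 0},{"dx": -1,"dy": -1,"dz": 0,"turn": 0},{"dx": -1,"dy": -1,"dz": 0,"turn": 0}]'

```text
time_s: 35.4
tool_pos: [0.6236, -0.0179, 0.7041]
tcp_rot: [-0.257, -0.655, 0.669, -0.24]
wrist_force: [-0.0, 0.3, 0.3]
grip_width: 0.0515
```

Request:
drive_tool --increments '[{"dx": -1,"dy": -1,"dz": 0,"turn": 0},{"dx": -1,"dy": -1,"dz": 0,"turn": 0},{"dx": -1,"dy": -1,"dz": 0,"turn": 0}]'

```text
time_s: 35.65
tool_pos: [0.6017, -0.017, 0.7302]
tcp_rot: [-0.272, -0.649, 0.664, -0.255]
wrist_force: [0.7, -0.3, -0.2]
grip_width: 0.0512
```

```bash
python3 -c "
from go import *
st()"
```

```text
t 35.65 pos [ 0.6017 -0.017   0.7302] j [-0.0219  0.1864  1.235   1.8565 -0.0133  3.1406] w 0.0512 F [ 0.7176 -0.3485 -0.1956] T [-0.0279  0.6371 -0.0203]
[[-0.7227  0.6905 -0.0304]
 [ 0.0148 -0.0284 -0.9995]
 [-0.691  -0.7228  0.0103]]
```

Request:
drive_tool --increments '[{"dx": 0,"dy": 0,"dz": 0.2,"turn": 0},{"dx": 0,"dy": 0,"dz": 0.3,"turn": 0},{"dx": 0,"dy": 0,"dz": 0.3,"turn": 0}]'

```text
time_s: 35.9
tool_pos: [0.5994, -0.0637, 0.7299]
tcp_rot: [-0.273, -0.648, 0.664, -0.254]
wrist_force: [1.0, -0.8, -1.0]
grip_width: 0.0512
```

```bash
python3 -c "
from go import *
st()"
```

```text
t 35.9 pos [ 0.5994 -0.0637  0.7299] j [-0.1361  0.1872  1.2339  1.8555  0.0641  3.0591] w 0.0512 F [ 0.9926 -0.8283 -1.0002] T [0.0375 0.6264 0.0259]
[[-0.7218  0.6914 -0.0322]
 [ 0.0158 -0.0301 -0.9994]
 [-0.6919 -0.7219  0.0108]]
```

Request:
drive_tool --increments '[{"dx": -1,"dy": -1,"dz": 0,"turn": 0},{"dx": -1,"dy": -1,"dz": 0,"turn": 0},{"dx": -1,"dy": -1,"dz": 0,"turn": 0}]'

```text
time_s: 36.15
tool_pos: [0.5754, -0.0563, 0.7561]
tcp_rot: [-0.287, -0.641, 0.659, -0.269]
wrist_force: [-0.1, -0.2, 0.5]
grip_width: 0.0512
```

Request:
drive_tool --increments '[{"dx": -1,"dy": -1,"dz": 0,"turn": 0},{"dx": -1,"dy": -1,"dz": 0,"turn": 0},{"dx": -1,"dy": -1,"dz": 0,"turn": 0}]'

```text
time_s: 36.4
tool_pos: [0.5507, -0.0508, 0.781]
tcp_rot: [-0.302, -0.634, 0.653, -0.284]
wrist_force: [-0.1, -0.9, -0.8]
grip_width: 0.0511
```

```bash
python3 -c "
from go import *
st()"
```

```text
t 36.4 pos [ 0.5507 -0.0508  0.781 ] j [-0.12    0.1018  1.2351  1.8512  0.0546  3.0745] w 0.0511 F [-0.1428 -0.9129 -0.8164] T [0.059  0.6813 0.0015]
[[-0.6569  0.7532 -0.0348]
 [ 0.0118 -0.0359 -0.9993]
 [-0.7539 -0.6568  0.0147]]
```

Request:
drive_tool --increments '[{"dx": -1,"dy": -1,"dz": 0,"turn": 0},{"dx": -1,"dy": -1,"dz": 0,"turn": 0},{"dx": -1,"dy": -1,"dz": 0,"turn": 0}]'

```text
time_s: 36.65
tool_pos: [0.5252, -0.0457, 0.8046]
tcp_rot: [-0.316, -0.626, 0.648, -0.298]
wrist_force: [-0.8, 0.7, 0.6]
grip_width: 0.0511
```

Request:
drive_tool --increments '[{"dx": -1,"dy": -1,"dz": 0,"turn": 0},{"dx": -1,"dy": -1,"dz": 0,"turn": 0},{"dx": -1,"dy": -1,"dz": 0,"turn": 0}]'

```text
time_s: 36.9
tool_pos: [0.4985, -0.0408, 0.8271]
tcp_rot: [-0.33, -0.618, 0.642, -0.312]
wrist_force: [-0.7, 0.6, 0.4]
grip_width: 0.0513
```

Request:
drive_tool --increments '[{"dx": -1,"dy": -1,"dz": 0,"turn": 0},{"dx": -1,"dy": -1,"dz": 0,"turn": 0},{"dx": -1,"dy": -1,"dz": 0,"turn": 0}]'

```text
time_s: 37.15
tool_pos: [0.4705, -0.0361, 0.8484]
tcp_rot: [-0.344, -0.61, 0.635, -0.326]
wrist_force: [-0.3, -0.5, 0.5]
grip_width: 0.0517
```

Request:
drive_tool --increments '[{"dx": -1,"dy": -1,"dz": 0,"turn": 0},{"dx": -1,"dy": -1,"dz": 0,"turn": 0},{"dx": -1,"dy": -1,"dz": 0,"turn": 0}]'

```text
time_s: 37.4
tool_pos: [0.4414, -0.0315, 0.8686]
tcp_rot: [-0.358, -0.602, 0.628, -0.339]
wrist_force: [-1.1, -0.7, -0.1]
grip_width: 0.0512
```

```bash
python3 -c "
from go import *
s,M=st(); print(90-np.degrees(np.arcsin(-M[2,1])), np.degrees(np.arctan2(M[1,1],M[0,1])))"
```

```text
t 37.4 pos [ 0.4414 -0.0315  0.8686] j [-0.0932 -0.0678  1.235   1.8421  0.0341  3.0979] w 0.0512 F [-1.1051 -0.6677 -0.0528] T [ 0.0316  0.7986 -0.0293]
[[-0.5136  0.857  -0.0414]
 [ 0.0041 -0.0458 -0.9989]
 [-0.858  -0.5133  0.02  ]]
59.11804213955867 -3.0598509468888127
```

```bash
cat > kin3.py <<'E'
from kin import *
from scipy.spatial.transform import Rotation as R
D45=.145
LO=np.array([-3.13,-.85,-1.15,-2.2,-1.44,-3.14]);HI=np.array([3.13,1.81,1.24,2.28,1.52,3.14])
def fk3(q):
    h,x0,L1,b1,L2,b2,L3=P
    a=q[1];f=q[1]-q[2];t=f+q[3]
    W=np.array([x0+L1*np.sin(a)+L2*np.cos(f)+b2*np.sin(f),0,h+L1*np.cos(a)-L2*np.sin(f)+b2*np.cos(f)])
    u=np.array([np.cos(t),0,-np.sin(t)]);n=np.array([np.sin(t),0,np.cos(t)])
    W=W+D45*u
    u2=R.from_rotvec(n*q[4]).apply(u)
    z=R.from_rotvec(u2*(q[5]-np.pi/2)).apply(n)
    T=W+(L3-D45)*u2
    Rz=R.from_rotvec([0,0,q[0]])
    T,u2,z=Rz.apply(T),Rz.apply(u2),Rz.apply(z)
    M=np.stack([np.cross(u2,z),u2,z],1); return T,M
def ik3(T,M,q0):
    def f(q):
        t,m=fk3(q); return np.concatenate([t-T,.3*R.from_matrix(M.T@m).as_rotvec()])
    s=least_squares(f,q0); return s.x,np.abs(s.fun).max()
def chk(T,M,q0):
    q,e=ik3(np.array(T),M,q0); mar=np.minimum(q-LO,HI-q)
    return q,e,mar.min(),mar.argmin()+1
E
python3 - <<'E'
from kin3 import *; from look import *
s,M=st(); t,m=fk3(s['joints']); print(t,m-M)
q=s['joints']
for T in ([.4414,-.0315,.87],[.52,-.1,.7],[.55,-.2,.5],[.55,-.25,.35],[.50,-.30,.25],[.4118,-.3296,.110],[.4546,-.332,.0843],[.5232,-.3356,.0432],[.55,-.335,.2],[.58,-.25,.25],[.56,-.15,.25],[.55,-.12,.22]):
    q,e,mm,k=chk(T,M,q); print(T,q,'e%.4f'%e,'margin %.3f j%d'%(mm,k))
E
```

```text
t 37.4 pos [ 0.4414 -0.0315  0.8686] j [-0.0932 -0.0678  1.235   1.8421  0.0341  3.0979] w 0.0512 F [-1.1051 -0.6677 -0.0528] T [ 0.0316  0.7986 -0.0293]
[[-0.5136  0.857  -0.0414]
 [ 0.0041 -0.0458 -0.9989]
 [-0.858  -0.5133  0.02  ]]
[ 0.4414 -0.0315  0.8687] [[ 0. -0.  0.]
 [ 0.  0.  0.]
 [ 0.  0. -0.]]
[0.4414, -0.0315, 0.87] [-0.0932 -0.0555  1.2573  1.8521  0.0341  3.0979] e0.0000 margin -0.017 j3
[0.52, -0.1, 0.7] [-0.305  -0.4533  0.3089  1.3154  0.2153  2.9872] e0.0000 margin 0.153 j6
[0.55, -0.2, 0.5] [-0.5481 -0.5885 -0.2256  0.9598  0.4196  2.8482] e0.0000 margin 0.261 j2
[0.55, -0.25, 0.35] [-0.6585 -0.6196 -0.5363  0.7121  0.51    2.7772] e0.0000 margin 0.230 j2
[0.5, -0.3, 0.25] [-0.8418 -0.6247 -0.7154  0.6128  0.6544  2.6416] e0.0000 margin 0.225 j2
[0.4118, -0.3296, 0.11] [-1.0827 -0.5984 -0.9431  0.5147  0.8263  2.4119] e0.0000 margin 0.207 j3
[0.4546, -0.332, 0.0843] [-0.9866 -0.5009 -0.9558  0.3329  0.761   2.5124] e0.0000 margin 0.194 j3
[0.5232, -0.3356, 0.0432] [-0.8568 -0.2957 -0.9294  0.0774  0.6658  2.6293] e0.0000 margin 0.221 j3
[0.55, -0.335, 0.2] [-0.8104 -0.4358 -0.7042  0.42    0.6303  2.6668] e0.0000 margin 0.414 j2
[0.58, -0.25, 0.25] [-0.6139 -0.5677 -0.7039  0.4786  0.4737  2.8067] e0.0000 margin 0.282 j2
[0.56, -0.15, 0.25] [-0.4087 -0.7862 -0.8228  0.5312  0.3032  2.9301] e0.0000 margin 0.064 j2
[0.55, -0.12, 0.22] [-0.336  -0.8607 -0.9135  0.5043  0.2417  2.9704] e0.0000 margin -0.011 j2
```

```bash
cat > path.py <<'E'
from kin3 import *; from look import *
def path(W,turn=0):
    s=arm.get_state(); M=R.from_quat(s['tcp_rot']).as_matrix(); p=s['tool_pos']; q=s['joints']
    print('t',round(s['time_s'],1),'at',p,'w',round(s['grip_width'],4))
    for w in W:
        w=np.array(w); v=M.T@(w-p)/.15
        q,e,mm,k=chk(w,M,q)
        print(w,'d',v.round(3),'rows',int(np.ceil(np.linalg.norm(v)*3.6)),'margin %.2f j%d e%.4f'%(mm,k,e), 'q',q.round(2)); p=w
E
python3 -c "
from path import *
path([[.5,-.08,.74],[.55,-.14,.58],[.56,-.21,.42],[.52,-.28,.28],[.43,-.325,.16],[.4118,-.3296,.110]])"
```

```text
t 37.4 at [ 0.4414 -0.0315  0.8686] w 0.0512
[ 0.5  -0.08  0.74] d [0.533 0.79  0.29 ] rows 4 margin 0.13 j6 e0.0000 q [-0.26 -0.42  0.45  1.41  0.17  3.01]
[ 0.55 -0.14  0.58] d [0.742 0.851 0.364] rows 5 margin 0.20 j6 e0.0000 q [-0.39 -0.56 -0.04  1.08  0.29  2.94]
[ 0.56 -0.21  0.42] d [0.879 0.626 0.442] rows 5 margin 0.22 j2 e0.0000 q [-0.56 -0.63 -0.41  0.82  0.43  2.84]
[ 0.52 -0.28  0.28] d [0.936 0.272 0.459] rows 4 margin 0.22 j2 e0.0000 q [-0.77 -0.63 -0.67  0.63  0.6   2.7 ]
[ 0.43  -0.325  0.16 ] d [ 0.993 -0.09   0.309] rows 4 margin 0.22 j2 e0.0000 q [-1.03 -0.63 -0.87  0.58  0.79  2.47]
[ 0.4118 -0.3296  0.11  ] d [0.348 0.069 0.029] rows 2 margin 0.21 j3 e0.0000 q [-1.08 -0.6  -0.94  0.51  0.83  2.41]
```

Request:
drive_tool --increments '[{"dx": 0.13,"dy": 0.2,"dz": 0.07,"turn": 0},{"dx": 0.26,"dy": 0.4,"dz": 0.15,"turn": 0},{"dx": 0.4,"dy": 0.6,"dz": 0.22,"turn": 0},{"dx": 0.53,"dy": 0.79,"dz": 0.29,"turn": 0},{"dx": 0.53,"dy": 0.79,"dz": 0.29,"turn": 0},{"dx": 0.53,"dy": 0.79,"dz": 0.29,"turn": 0}]' --gripper 0

```text
time_s: 37.9
tool_pos: [0.503, -0.0816, 0.7296]
tcp_rot: [-0.355, -0.605, 0.63, -0.335]
wrist_force: [1.2, 0.1, -2.5]
grip_width: 0.0857
```

Request:
drive_tool --increments '[{"dx": 0.15,"dy": 0.17,"dz": 0.07,"turn": 0},{"dx": 0.3,"dy": 0.34,"dz": 0.14,"turn": 0},{"dx": 0.45,"dy": 0.51,"dz": 0.22,"turn": 0},{"dx": 0.6,"dy": 0.68,"dz": 0.29,"turn": 0},{"dx": 0.74,"dy": 0.85,"dz": 0.36,"turn": 0},{"dx": 0.74,"dy": 0.85,"dz": 0.36,"turn": 0}]'

```text
time_s: 38.4
tool_pos: [0.5519, -0.1421, 0.5578]
tcp_rot: [-0.352, -0.608, 0.631, -0.329]
wrist_force: [0.4, 0.1, -1.5]
grip_width: 0.0856
```

Request:
drive_tool --increments '[{"dx": 0.18,"dy": 0.13,"dz": 0.09,"turn": 0},{"dx": 0.36,"dy": 0.26,"dz": 0.18,"turn": 0},{"dx": 0.54,"dy": 0.39,"dz": 0.27,"turn": 0},{"dx": 0.72,"dy": 0.52,"dz": 0.36,"turn": 0},{"dx": 0.88,"dy": 0.63,"dz": 0.44,"turn": 0},{"dx": 0.88,"dy": 0.63,"dz": 0.44,"turn": 0}]'

```text
time_s: 38.9
tool_pos: [0.5571, -0.2114, 0.3898]
tcp_rot: [-0.351, -0.611, 0.631, -0.325]
wrist_force: [0.6, -0.2, -1.2]
grip_width: 0.0854
```

```bash
python3 -c "
from path import *
path([[.52,-.28,.28],[.43,-.325,.16],[.4118,-.3296,.110]])"
```

```text
t 38.9 at [ 0.5571 -0.2114  0.3898] w 0.0854
[ 0.52 -0.28  0.28] d [0.741 0.209 0.462] rows 4 margin 0.24 j2 e0.0000 q [-0.76 -0.61 -0.63  0.68  0.58  2.69]
[ 0.43  -0.325  0.16 ] d [ 0.992 -0.056  0.32 ] rows 4 margin 0.23 j2 e0.0000 q [-1.02 -0.62 -0.84  0.63  0.77  2.46]
[ 0.4118 -0.3296  0.11  ] d [0.345 0.08  0.033] rows 2 margin 0.24 j3 e0.0000 q [-1.07 -0.59 -0.91  0.56  0.8   2.41]
```

Request:
drive_tool --increments '[{"dx": 0.2,"dy": 0.05,"dz": 0.12,"turn": 0},{"dx": 0.4,"dy": 0.1,"dz": 0.24,"turn": 0},{"dx": 0.6,"dy": 0.15,"dz": 0.36,"turn": 0},{"dx": 0.74,"dy": 0.2,"dz": 0.46,"turn": 0},{"dx": 0.74,"dy": 0.2,"dz": 0.46,"turn": 0},{"dx": 0.74,"dy": 0.2,"dz": 0.46,"turn": 0},{"dx": 0.74,"dy": 0.2,"dz": 0.46,"turn": 0}]'

```text
time_s: 39.48
tool_pos: [0.5198, -0.2796, 0.2851]
tcp_rot: [-0.351, -0.609, 0.631, -0.327]
wrist_force: [0.0, -0.0, 1.1]
grip_width: 0.0852
```

```bash
python3 -c "
from path import *
s,M=st(); print(90-np.degrees(np.arcsin(-M[2,1])), np.degrees(np.arctan2(M[1,1],M[0,1])))
path([[.43,-.325,.16],[.4118,-.3296,.110]])
snap('wrist','w7.png')"
```

```text
t 39.48 pos [ 0.5198 -0.2796  0.2851] j [-0.7613 -0.6146 -0.6284  0.6881  0.5801  2.6942] w 0.0852 F [ 0.0219 -0.0001  1.055 ] T [0.0599 0.7412 0.0272]
[[-0.54    0.8405 -0.0448]
 [ 0.0147 -0.0438 -0.9989]
 [-0.8415 -0.5401  0.0112]]
57.31157070694182 -2.9814495998417363
t 39.5 at [ 0.5198 -0.2796  0.2851] w 0.0852
[ 0.43  -0.325  0.16 ] d [ 1.021 -0.04   0.32 ] rows 4 margin 0.23 j2 e0.0000 q [-1.02 -0.62 -0.84  0.62  0.77  2.46]
[ 0.4118 -0.3296  0.11  ] d [0.346 0.079 0.032] rows 2 margin 0.23 j3 e0.0000 q [-1.07 -0.59 -0.92  0.56  0.8   2.41]
```

View pics/w7.png

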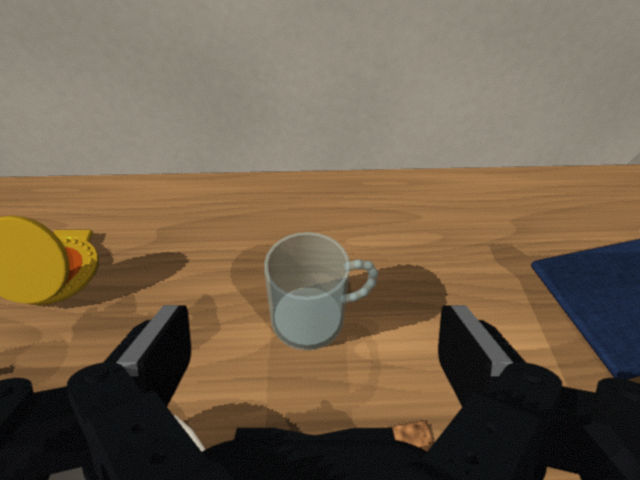

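Request:
drive_tool --increments '[{"dx": 0.25,"dy": 0,"dz": 0.08,"turn": 0},{"dx": 0.5,"dy": 0,"dz": 0.16,"turn": 0},{"dx": 0.75,"dy": -0.02,"dz": 0.24,"turn": 0},{"dx": 1,"dy": -0.04,"dz": 0.32,"turn": 0},{"dx": 1,"dy": -0.04,"dz": 0.32,"turn": 0},{"dx": 1,"dy": -0.04,"dz": 0.32,"turn": 0},{"dx": 1,"dy": -0.04,"dz": 0.32,"turn": 0}]'

```text
time_s: 40.12
tool_pos: [0.4329, -0.3253, 0.1657]
tcp_rot: [-0.351, -0.608, 0.632, -0.329]
wrist_force: [-0.6, -0.8, 0.6]
grip_width: 0.0857
```

```bash
python3 -c "
from path import *
path([[.4136,-.3298,.1128],[.5228,-.3355,.0426]])"
```

```text
t 40.1 at [ 0.4329 -0.3253  0.1657] w 0.0857
[ 0.4136 -0.3298  0.1128] d [0.366 0.083 0.03 ] rows 2 margin 0.24 j3 e0.0000 q [-1.07 -0.59 -0.91  0.56  0.8   2.41]
[ 0.5228 -0.3355  0.0426] d [ 0.002  0.866 -0.001] rows 4 margin 0.24 j3 e0.0000 q [-0.85 -0.3  -0.91  0.13  0.65  2.62]
```

Request:
drive_tool --increments '[{"dx": 0.2,"dy": 0.05,"dz": 0.03,"turn": 0},{"dx": 0.37,"dy": 0.08,"dz": 0.03,"turn": 0},{"dx": 0.37,"dy": 0.08,"dz": 0.03,"turn": 0},{"dx": 0.37,"dy": 0.08,"dz": 0.03,"turn": 0},{"dx": 0.37,"dy": 0.08,"dz": 0.03,"turn": 0}]'

```text
time_s: 40.53
tool_pos: [0.4144, -0.3302, 0.1157]
tcp_rot: [-0.35, -0.607, 0.632, -0.33]
wrist_force: [0.7, 1.1, 0.9]
grip_width: 0.0851
```

```bash
python3 -c "
from path import *
s,M=st()
path([[.5228,-.3355,.0426]])
info=arm.camera_info('wrist'); snap('wrist','w8.png'); snap('side','d8.png')"
```

```text
t 40.53 pos [ 0.4144 -0.3302  0.1157] j [-1.0689 -0.5903 -0.9113  0.5568  0.7998  2.4084] w 0.0851 F [0.7463 1.079  0.9187] T [0.0414 0.7419 0.0358]
[[-0.5363  0.8429 -0.0424]
 [ 0.008  -0.0451 -0.9989]
 [-0.844  -0.5361  0.0175]]
t 40.5 at [ 0.4144 -0.3302  0.1157] w 0.0851
[ 0.5228 -0.3355  0.0426] d [ 0.024  0.872 -0.004] rows 4 margin 0.24 j3 e0.0000 q [-0.85 -0.3  -0.91  0.12  0.65  2.62]
```

View pics/w8.png

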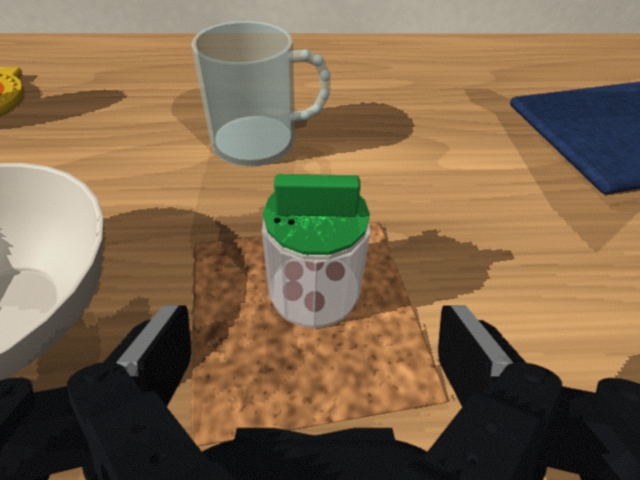

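View pics/d8.png

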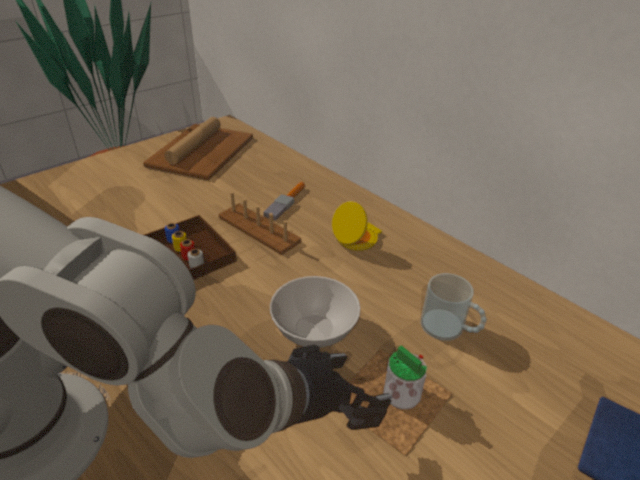

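```bash
cat > bowl.py <<'E'
from look import *
for n in ['scene','side']:
    p,d=snap(n,'b_%s.png'%n); info=arm.camera_info(n); r=arm.trace(n,'bowl')[0]
    S=pts(n,d,r['pixels'],info); T=S[(S[:,2]>.055)&(S[:,2]<.075)]
    print(n,r['conf'],cv2.minEnclosingCircle(T[:,:2].astype(np.float32)),S.min(0),S.max(0))
E
python3 bowl.py
```

```text
scene 0.76 ((0.4907047152519226, -0.12634631991386414), 0.08616356551647186) [ 0.4063 -0.2399 -0.0004] [ 0.5761 -0.0418  0.0681]
side 0.94 ((0.48787909746170044, -0.12496455013751984), 0.08561288565397263) [ 0.4049 -0.21   -0.0035] [0.6128 0.0183 0.0684]
```

Request:
drive_tool --increments '[{"dx": 0.02,"dy": 0.15,"dz": 0,"turn": 0},{"dx": 0.02,"dy": 0.3,"dz": 0,"turn": 0},{"dx": 0.02,"dy": 0.45,"dz": 0,"turn": 0},{"dx": 0.02,"dy": 0.6,"dz": 0,"turn": 0},{"dx": 0.02,"dy": 0.6,"dz": 0,"turn": 0},{"dx": 0.02,"dy": 0.6,"dz": 0,"turn": 0}]'

```text
time_s: 41.33
tool_pos: [0.4878, -0.333, 0.0616]
tcp_rot: [-0.35, -0.609, 0.631, -0.329]
wrist_force: [-0.6, -0.1, -0.5]
grip_width: 0.0855
```

```bash
python3 -c "
from path import *
s,M=st()
path([[.5228,-.3355,.0426]])
snap('wrist','w9.png'); snap('side','d9.png')"
```

```text
t 41.33 pos [ 0.4878 -0.333   0.0616] j [-0.9128 -0.3996 -0.9289  0.2471  0.6942  2.5641] w 0.0855 F [-0.5892 -0.0688 -0.533 ] T [-0.0163  0.7677 -0.0095]
[[-0.5386  0.8415 -0.0417]
 [ 0.0108 -0.0426 -0.999 ]
 [-0.8425 -0.5385  0.0139]]
t 41.3 at [ 0.4878 -0.333   0.0616] w 0.0855
[ 0.5228 -0.3355  0.0426] d [-0.019  0.265  0.005] rows 1 margin 0.24 j3 e0.0000 q [-0.85 -0.3  -0.91  0.13  0.65  2.62]
```

View pics/w9.png

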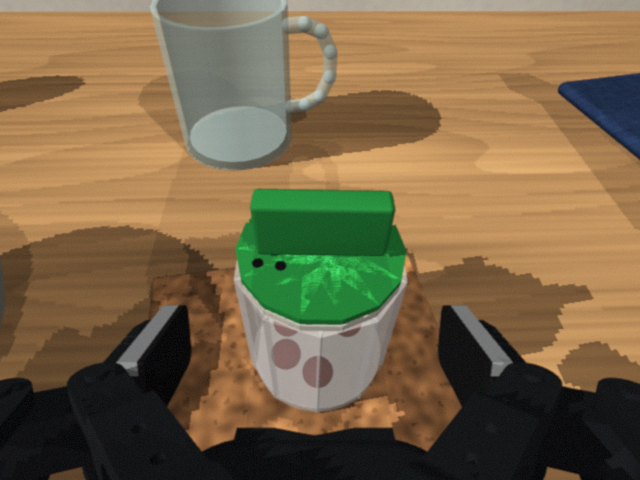

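Request:
drive_tool --increments '[{"dx": -0.02,"dy": 0.1,"dz": 0,"turn": 0},{"dx": -0.02,"dy": 0.2,"dz": 0,"turn": 0},{"dx": -0.02,"dy": 0.26,"dz": 0,"turn": 0},{"dx": -0.02,"dy": 0.26,"dz": 0,"turn": 0},{"dx": -0.02,"dy": 0.26,"dz": 0,"turn": 0}]'

```text
time_s: 41.85
tool_pos: [0.5216, -0.3359, 0.0452]
tcp_rot: [-0.351, -0.608, 0.632, -0.329]
wrist_force: [0.0, -0.5, -0.5]
grip_width: 0.0852
```

```bash
python3 -c "
from path import *
s,M=st()"
```

```text
t 41.85 pos [ 0.5216 -0.3359  0.0452] j [-0.8541 -0.3026 -0.9074  0.1362  0.6505  2.6169] w 0.0852 F [ 0.0395 -0.4599 -0.4601] T [0.0604 0.7714 0.0011]
[[-0.5373  0.8423 -0.0431]
 [ 0.0099 -0.0449 -0.9989]
 [-0.8433 -0.5372  0.0158]]
```

Request:
drive_tool --increments '[{"dx": 0,"dy": 0,"dz": 0,"turn": 0},{"dx": 0,"dy": 0,"dz": 0,"turn": 0},{"dx": 0,"dy": 0,"dz": 0,"turn": 0},{"dx": 0,"dy": 0,"dz": 0,"turn": 0},{"dx": 0,"dy": 0,"dz": 0,"turn": 0}]' --gripper 1 --force 50

```text
time_s: 42.27
tool_pos: [0.5216, -0.3366, 0.0465]
tcp_rot: [-0.351, -0.607, 0.632, -0.33]
wrist_force: [-7.3, -1.0, 7.9]
grip_width: 0.0609
```

```bash
python3 -c "
from path import *
s,M=st(); 
path([[.5228,-.3355,.15],[.575,-.25,.2],[.565,-.129,.2]])"
```

```text
t 42.27 pos [ 0.5216 -0.3366  0.0465] j [-0.8549 -0.3039 -0.9067  0.1363  0.6508  2.6169] w 0.0609 F [-7.332  -1.0003  7.8708] T [0.1812 0.5788 0.0771]
[[-0.5361  0.843  -0.0438]
 [ 0.0091 -0.0461 -0.9989]
 [-0.8441 -0.5359  0.017 ]]
t 42.3 at [ 0.5216 -0.3366  0.0465] w 0.0609
[ 0.5228 -0.3355  0.15  ] d [-0.586 -0.364  0.004] rows 3 margin 0.37 j3 e0.0000 q [-0.85 -0.44 -0.78  0.39  0.65  2.62]
[ 0.575 -0.25   0.2  ] d [-0.463  0.088 -0.579] rows 3 margin 0.30 j2 e0.0000 q [-0.62 -0.55 -0.77  0.42  0.47  2.8 ]
[ 0.565 -0.129  0.2  ] d [ 0.043 -0.093 -0.803] rows 3 margin 0.07 j2 e0.0000 q [-0.34 -0.78 -0.9   0.46  0.24  2.96]
```

Request:
drive_tool --increments '[{"dx": -0.12,"dy": -0.08,"dz": 0,"turn": 0},{"dx": -0.28,"dy": -0.18,"dz": 0,"turn": 0},{"dx": -0.45,"dy": -0.28,"dz": 0,"turn": 0},{"dx": -0.58,"dy": -0.36,"dz": 0,"turn": 0},{"dx": -0.58,"dy": -0.36,"dz": 0,"turn": 0},{"dx": -0.58,"dy": -0.36,"dz": 0,"turn": 0},{"dx": -0.58,"dy": -0.36,"dz": 0,"turn": 0}]'

```text
time_s: 42.85
tool_pos: [0.5219, -0.3342, 0.1459]
tcp_rot: [-0.351, -0.608, 0.632, -0.328]
wrist_force: [-0.0, 0.2, -5.2]
grip_width: 0.0614
```

```bash
python3 -c "
from path import *
s,M=st(); snap('side','d10.png'); snap('scene','s10.png')
path([[.575,-.25,.2],[.565,-.129,.2]])"; python3 -c "
import cv2
a=cv2.imread('pics/s10.png')[100:300,100:380];b=cv2.imread('pics/d10.png')[240:440,250:530]
cv2.imwrite('pics/c10.png',cv2.resize(cv2.hconcat([a,b]),None,fx=1.4,fy=1.4))"
```

```text
t 42.85 pos [ 0.5219 -0.3342  0.1459] j [-0.8505 -0.4395 -0.7884  0.3917  0.647   2.6206] w 0.0614 F [-0.0207  0.173  -5.1734] T [0.119  1.4648 0.01  ]
[[-0.5385  0.8415 -0.0441]
 [ 0.0115 -0.045  -0.9989]
 [-0.8426 -0.5384  0.0145]]
t 43.0 at [ 0.5219 -0.3341  0.1454] w 0.0612
[ 0.575 -0.25   0.2  ] d [-0.491  0.077 -0.571] rows 3 margin 0.30 j2 e0.0000 q [-0.62 -0.55 -0.77  0.43  0.47  2.8 ]
[ 0.565 -0.129  0.2  ] d [ 0.046 -0.092 -0.803] rows 3 margin 0.07 j2 e0.0000 q [-0.34 -0.78 -0.9   0.47  0.24  2.97]
```

View pics/c10.png

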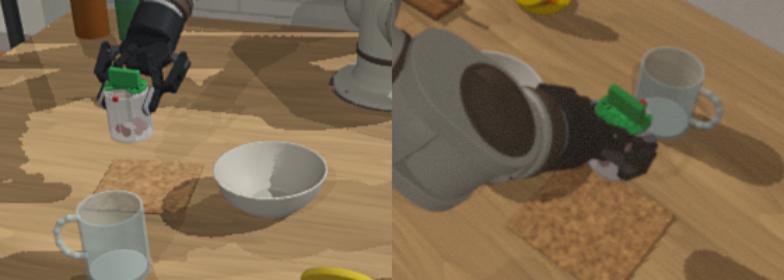

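```bash
cat > pour.py <<'E'
from path import *
# shaker pose in tool frame (from grasp on mat)
Mg=np.array([[-0.5361,0.843,-0.0438],[0.0091,-0.0461,-0.9989],[-0.8441,-0.5359,0.017]])
Tg=np.array([.5216,-.3366,.0465]); C=np.array([.5035,-.3345,.004])
psi=np.radians(-3.); Sg=R.from_euler('z',psi).as_matrix()
Rs=Mg.T@Sg; ts=Mg.T@(C-Tg)
def shaker(T,M): return M@ts+T, M@Rs
def after(M,turn): return M@R.from_rotvec([0,np.radians(90*turn),0]).as_matrix()
def info(T,M):
    c,S=shaker(T,M)
    w=c+S@np.array([.018,0,.074]); fin=[c+S@np.array([x,y,.102]) for x in(-.005,.005) for y in (-.023,.023)]
    edge=c+S@np.array([.03,0,.078])
    return 'tilt %.1f'%np.degrees(np.arccos(S[2,2])),'window',w.round(3),'tabdir',S[:,0].round(2),'lowest',round(min([f[2] for f in fin]+[edge[2]]),3)
E
python3 -c "
from pour import *
s=arm.get_state(); M=R.from_quat(s['tcp_rot']).as_matrix()
for tr in (-1.8,-1.87,-1.93,-2):
    Mt=after(M,tr)
    for T in ([.565,-.129,.2],[.555,-.127,.17]):
        q,e,mm,k=chk(np.array(T),Mt,s['joints']-np.array([0,0,0,0,0,2.5])); print(tr,T,info(np.array(T),Mt),'margin %.3f j%d'%(mm,k),q.round(2),round(e,4))
"
```

```text
-1.8 [0.565, -0.129, 0.2] ('tilt 112.8', 'window', array([ 0.537, -0.12 ,  0.188]), 'tabdir', array([ 0.44,  0.14, -0.88]), 'lowest', np.float64(0.176)) margin 0.075 j2 [-0.34 -0.78 -0.9   0.47  0.24  0.14] 0.0
-1.8 [0.555, -0.127, 0.17] ('tilt 112.8', 'window', array([ 0.527, -0.118,  0.158]), 'tabdir', array([ 0.44,  0.14, -0.88]), 'lowest', np.float64(0.146)) margin 0.046 j2 [-0.35 -0.8  -0.97  0.43  0.25  0.14] 0.0
-1.87 [0.565, -0.129, 0.2] ('tilt 114.0', 'window', array([ 0.537, -0.123,  0.187]), 'tabdir', array([ 0.43,  0.09, -0.9 ]), 'lowest', np.float64(0.175)) margin 0.075 j2 [-0.34 -0.78 -0.9   0.47  0.24  0.03] 0.0
-1.87 [0.555, -0.127, 0.17] ('tilt 114.0', 'window', array([ 0.527, -0.121,  0.157]), 'tabdir', array([ 0.43,  0.09, -0.9 ]), 'lowest', np.float64(0.145)) margin 0.046 j2 [-0.35 -0.8  -0.97  0.43  0.25  0.03] 0.0
-1.93 [0.565, -0.129, 0.2] ('tilt 114.7', 'window', array([ 0.537, -0.126,  0.187]), 'tabdir', array([ 0.43,  0.04, -0.9 ]), 'lowest', np.float64(0.174)) margin 0.075 j2 [-0.34 -0.78 -0.9   0.47  0.24 -0.07] 0.0
-1.93 [0.555, -0.127, 0.17] ('tilt 114.7', 'window', array([ 0.527, -0.124,  0.157]), 'tabdir', array([ 0.43,  0.04, -0.9 ]), 'lowest', np.float64(0.144)) margin 0.046 j2 [-0.35 -0.8  -0.97  0.43  0.25 -0.07] 0.0
-2 [0.565, -0.129, 0.2] ('tilt 115.0', 'window', array([ 0.536, -0.129,  0.187]), 'tabdir', array([ 0.42, -0.02, -0.91]), 'lowest', np.float64(0.174)) margin 0.075 j2 [-0.34 -0.78 -0.9   0.47  0.24 -0.18] 0.0
-2 [0.555, -0.127, 0.17] ('tilt 115.0', 'window', array([ 0.526, -0.127,  0.157]), 'tabdir', array([ 0.42, -0.02, -0.91]), 'lowest', np.float64(0.144)) margin 0.046 j2 [-0.35 -0.8  -0.97  0.43  0.25 -0.18] 0.0
```

```bash
python3 -c "
from pour import *
s=arm.get_state(); M=R.from_quat(s['tcp_rot']).as_matrix()
T=np.array([.555,-.127,.15])
for tr in (0,-.4,-.8,-1,-1.2,-1.4,-1.6,-1.8,-2):
    Mt=after(M,tr); c,S=shaker(T,Mt); pts_=[c+S@np.array([.031*np.cos(a),.031*np.sin(a),h]) for a in np.arange(0,6.3,.3) for h in (0,.078)]
    print(tr,info(T,Mt),'jarlow',min(p[2] for p in pts_).round(3))
path([[.56,-.25,.17],[.555,-.127,.15]])
"; python3 bowl.py
```

```text
0 ('tilt 0.4', 'window', array([ 0.555, -0.126,  0.182]), 'tabdir', array([ 1.  , -0.05, -0.  ]), 'lowest', np.float64(0.185)) jarlow 0.107
-0.4 ('tilt 30.0', 'window', array([ 0.553, -0.11 ,  0.177]), 'tabdir', array([ 0.96,  0.26, -0.09]), 'lowest', np.float64(0.179)) jarlow 0.099
-0.8 ('tilt 59.3', 'window', array([ 0.546, -0.101,  0.165]), 'tabdir', array([ 0.83,  0.47, -0.32]), 'lowest', np.float64(0.163)) jarlow 0.106
-1 ('tilt 73.1', 'window', array([ 0.541, -0.1  ,  0.158]), 'tabdir', array([ 0.74,  0.5 , -0.46]), 'lowest', np.float64(0.153)) jarlow 0.116
-1.2 ('tilt 85.9', 'window', array([ 0.537, -0.101,  0.151]), 'tabdir', array([ 0.65,  0.48, -0.59]), 'lowest', np.float64(0.143)) jarlow 0.126
-1.4 ('tilt 97.3', 'window', array([ 0.533, -0.105,  0.145]), 'tabdir', array([ 0.56,  0.4 , -0.72]), 'lowest', np.float64(0.135)) jarlow 0.127
-1.6 ('tilt 106.6', 'window', array([ 0.53 , -0.111,  0.141]), 'tabdir', array([ 0.49,  0.29, -0.82]), 'lowest', np.float64(0.13)) jarlow 0.125
-1.8 ('tilt 112.8', 'window', array([ 0.527, -0.118,  0.138]), 'tabdir', array([ 0.44,  0.14, -0.88]), 'lowest', np.float64(0.126)) jarlow 0.123
-2 ('tilt 115.0', 'window', array([ 0.526, -0.127,  0.137]), 'tabdir', array([ 0.42, -0.02, -0.91]), 'lowest', np.float64(0.124)) jarlow 0.123
t 43.0 at [ 0.5219 -0.3341  0.1454] w 0.0612
[ 0.56 -0.25  0.17] d [-0.268  0.1   -0.569] rows 3 margin 0.28 j2 e0.0000 q [-0.64 -0.57 -0.84  0.39  0.48  2.78]
[ 0.555 -0.127  0.15 ] d [ 0.14   0.007 -0.82 ] rows 3 margin 0.05 j2 e0.0000 q [-0.35 -0.8  -1.    0.38  0.25  2.96]
scene 0.97 ((0.4897032678127289, -0.12497014552354813), 0.08612603694200516) [ 0.291  -0.2152 -0.002 ] [ 0.5753 -0.041   0.0684]
side 0.59 ((0.5522370338439941, -0.11404356360435486), 0.0490415021777153) [ 0.3366 -0.3144 -0.0025] [ 0.6196 -0.0311  0.3324]
```

Request:
drive_tool --increments '[{"dx": -0.13,"dy": 0.05,"dz": -0.15,"turn": 0},{"dx": -0.27,"dy": 0.1,"dz": -0.35,"turn": 0},{"dx": -0.27,"dy": 0.1,"dz": -0.5,"turn": 0},{"dx": -0.27,"dy": 0.1,"dz": -0.57,"turn": 0},{"dx": -0.27,"dy": 0.1,"dz": -0.57,"turn": 0},{"dx": -0.27,"dy": 0.1,"dz": -0.57,"turn": 0}]'

```text
time_s: 43.65
tool_pos: [0.5604, -0.2499, 0.1715]
tcp_rot: [-0.35, -0.608, 0.632, -0.329]
wrist_force: [-0.1, -0.2, -4.4]
grip_width: 0.0614
```

```bash
python3 -c "
from pour import *
path([[.555,-.127,.15]])"
```

```text
t 43.6 at [ 0.5604 -0.2499  0.1715] w 0.0614
[ 0.555 -0.127  0.15 ] d [ 0.148  0.01  -0.819] rows 3 margin 0.05 j2 e0.0000 q [-0.35 -0.8  -1.    0.38  0.25  2.96]
```

Request:
drive_tool --increments '[{"dx": 0,"dy": 0,"dz": -0.2,"turn": 0},{"dx": 0.05,"dy": 0,"dz": -0.4,"turn": 0},{"dx": 0.1,"dy": 0,"dz": -0.6,"turn": 0},{"dx": 0.14,"dy": 0.01,"dz": -0.75,"turn": 0},{"dx": 0.14,"dy": 0.01,"dz": -0.82,"turn": 0},{"dx": 0.14,"dy": 0.01,"dz": -0.82,"turn": 0},{"dx": 0.14,"dy": 0.01,"dz": -0.82,"turn": 0}]'

```text
time_s: 44.23
tool_pos: [0.5557, -0.1272, 0.151]
tcp_rot: [-0.35, -0.608, 0.632, -0.329]
wrist_force: [-0.4, 0.6, -3.9]
grip_width: 0.0612
```

Request:
drive_tool --increments '[{"dx": 0,"dy": 0,"dz": 0,"turn": -0.06},{"dx": 0,"dy": 0,"dz": 0,"turn": -0.13},{"dx": 0,"dy": 0,"dz": 0,"turn": -0.2},{"dx": 0,"dy": 0,"dz": 0,"turn": -0.27},{"dx": 0,"dy": 0,"dz": 0,"turn": -0.34},{"dx": 0,"dy": 0,"dz": 0,"turn": -0.41},{"dx": 0,"dy": 0,"dz": 0,"turn": -0.48},{"dx": 0,"dy": 0,"dz": 0,"turn": -0.55},{"dx": 0,"dy": 0,"dz": 0,"turn": -0.62},{"dx": 0,"dy": 0,"dz": 0,"turn": -0.69},{"dx": 0,"dy": 0,"dz": 0,"turn": -0.76},{"dx": 0,"dy": 0,"dz": 0,"turn": -0.83},{"dx": 0,"dy": 0,"dz": 0,"turn": -0.9},{"dx": 0,"dy": 0,"dz": 0,"turn": -0.97},{"dx": 0,"dy": 0,"dz": 0,"turn": -1},{"dx": 0,"dy": 0,"dz": 0,"turn": -1},{"dx": 0,"dy": 0,"dz": 0,"turn": -1}]'

```text
time_s: 45.65
tool_pos: [0.5556, -0.1286, 0.1509]
tcp_rot: [0.199, -0.198, 0.695, -0.662]
wrist_force: [-0.0, 0.6, -4.2]
grip_width: 0.0613
```

```bash
python3 -c "
from pour import *
s,M=st(); print(info(s['tool_pos'],M)); Mt=after(M,-1); print(info(s['tool_pos'],Mt))
snap('scene','s11.png')"
```

```text
t 45.65 pos [ 0.5556 -0.1286  0.1509] j [-0.3507 -0.7919 -0.9979  0.3827  0.2488  1.3911] w 0.0613 F [-0.0472  0.6456 -4.2452] T [0.1877 1.461  0.035 ]
[[-0.0452  0.8416  0.5382]
 [-0.9989 -0.0457 -0.0124]
 [ 0.0141 -0.5381  0.8427]]
('tilt 73.1', 'window', array([ 0.542, -0.101,  0.159]), 'tabdir', array([ 0.74,  0.5 , -0.45]), 'lowest', np.float64(0.154))
('tilt 115.0', 'window', array([ 0.527, -0.128,  0.138]), 'tabdir', array([ 0.42, -0.02, -0.91]), 'lowest', np.float64(0.125))
```

View pics/s11.png

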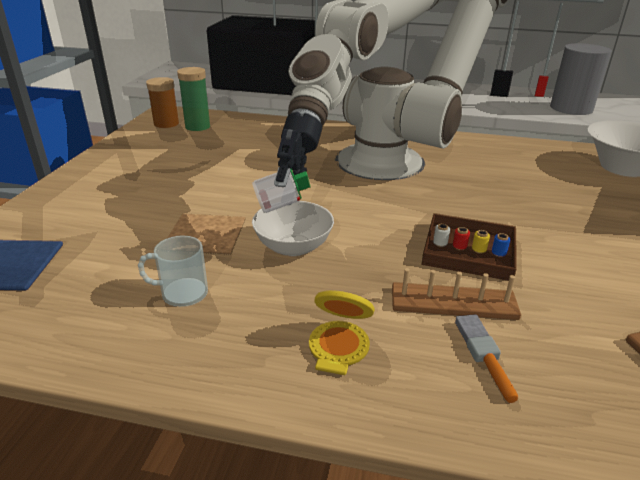

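Request:
drive_tool --increments '[{"dx": 0,"dy": 0,"dz": 0,"turn": -0.07},{"dx": 0,"dy": 0,"dz": 0,"turn": -0.15},{"dx": 0,"dy": 0,"dz": 0,"turn": -0.23},{"dx": 0,"dy": 0,"dz": 0,"turn": -0.31},{"dx": 0,"dy": 0,"dz": 0,"turn": -0.39},{"dx": 0,"dy": 0,"dz": 0,"turn": -0.47},{"dx": 0,"dy": 0,"dz": 0,"turn": -0.55},{"dx": 0,"dy": 0,"dz": 0,"turn": -0.63},{"dx": 0,"dy": 0,"dz": 0,"turn": -0.71},{"dx": 0,"dy": 0,"dz": 0,"turn": -0.79},{"dx": 0,"dy": 0,"dz": 0,"turn": -0.87},{"dx": 0,"dy": 0,"dz": 0,"turn": -0.95},{"dx": 0,"dy": 0,"dz": 0,"turn": -0.98},{"dx": 0,"dy": 0,"dz": 0,"turn": -0.98},{"dx": 0,"dy": 0,"dz": 0,"turn": -0.98},{"dx": 0,"dy": 0,"dz": 0,"turn": -0.98}]'

```text
time_s: 47.03
tool_pos: [0.5557, -0.1286, 0.1509]
tcp_rot: [0.626, 0.317, 0.362, -0.613]
wrist_force: [-0.4, 0.7, -3.0]
grip_width: 0.0617
```

```bash
python3 -c "
from pour import *
s,M=st(); print(info(s['tool_pos'],M))
snap('scene','s12.png');snap('side','d12.png');snap('wrist','w12.png')"; python3 -c "
import cv2
a=cv2.imread('pics/s12.png')[130:290,200:380];b=cv2.imread('pics/d12.png')[240:400,220:400]
cv2.imwrite('pics/c12.png',cv2.resize(cv2.hconcat([a,b]),None,fx=2.2,fy=2.2))"
```

```text
t 47.03 pos [ 0.5557 -0.1286  0.1509] j [-0.3507 -0.7919 -0.9978  0.3826  0.2487 -0.1452] w 0.0617 F [-0.3505  0.6581 -2.9603] T [ 0.0499  1.3772 -0.0121]
[[ 0.5362  0.8417  0.0638]
 [-0.0468 -0.0458  0.9979]
 [ 0.8428 -0.5381  0.0149]]
('tilt 115.0', 'window', array([ 0.527, -0.127,  0.138]), 'tabdir', array([ 0.42, -0.01, -0.91]), 'lowest', np.float64(0.125))
```

View pics/c12.png

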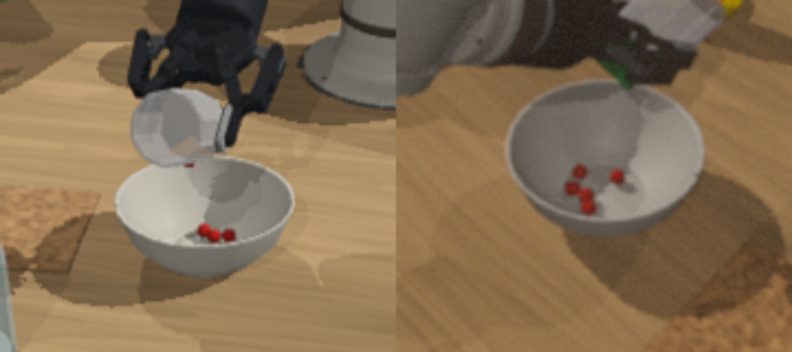

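View pics/w12.png

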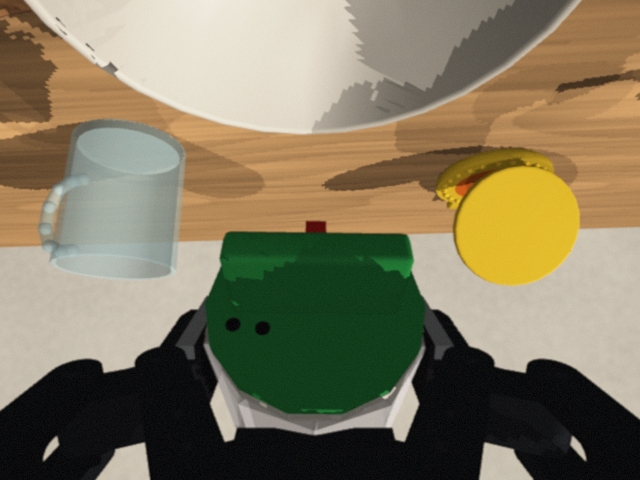

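Request:
drive_tool --increments '[{"dx": 0,"dy": 0,"dz": 0,"turn": 0.08},{"dx": 0,"dy": 0,"dz": 0,"turn": 0.14},{"dx": 0,"dy": 0,"dz": 0,"turn": 0.06},{"dx": 0,"dy": 0,"dz": 0,"turn": -0.02},{"dx": 0,"dy": 0,"dz": 0,"turn": -0.1},{"dx": 0,"dy": 0,"dz": 0,"turn": -0.14},{"dx": 0,"dy": 0,"dz": 0,"turn": -0.06},{"dx": 0,"dy": 0,"dz": 0,"turn": 0.02},{"dx": 0.1,"dy": 0,"dz": 0,"turn": 0.08},{"dx": 0,"dy": 0,"dz": 0,"turn": 0.08},{"dx": 0.1,"dy": 0,"dz": 0,"turn": 0},{"dx": 0,"dy": 0,"dz": 0,"turn": -0.08},{"dx": 0.1,"dy": 0,"dz": 0,"turn": -0.08},{"dx": 0,"dy": 0,"dz": 0,"turn": 0},{"dx": 0.1,"dy": 0,"dz": 0,"turn": 0},{"dx": 0,"dy": 0,"dz": 0,"turn": 0},{"dx": 0,"dy": 0,"dz": 0,"turn": 0},{"dx": 0,"dy": 0,"dz": 0,"turn": 0}]'

```text
time_s: 48.68
tool_pos: [0.5552, -0.1283, 0.1498]
tcp_rot: [0.626, 0.317, 0.361, -0.614]
wrist_force: [0.9, 0.1, -4.2]
grip_width: 0.0612
```

```bash
python3 -c "
from pour import *
s,M=st(); print(info(s['tool_pos'],M))
snap('scene','s13.png');snap('side','d13.png')"; python3 -c "
import cv2
a=cv2.imread('pics/s13.png')[150:270,230:350];b=cv2.imread('pics/d13.png')[230:350,250:400]
cv2.imwrite('pics/c13.png',cv2.resize(cv2.hconcat([a,b]),None,fx=2.9,fy=2.9,interpolation=cv2.INTER_CUBIC))"
```

```text
t 48.68 pos [ 0.5552 -0.1283  0.1498] j [-0.3504 -0.7922 -0.999   0.3832  0.2486 -0.1461] w 0.0612 F [ 0.8948  0.0597 -4.2371] T [ 0.0761  1.3764 -0.0128]
[[ 0.5375  0.8409  0.0631]
 [-0.0462 -0.0454  0.9979]
 [ 0.842  -0.5393  0.0145]]
('tilt 114.9', 'window', array([ 0.527, -0.127,  0.137]), 'tabdir', array([ 0.42, -0.01, -0.91]), 'lowest', np.float64(0.124))
```

View pics/c13.png

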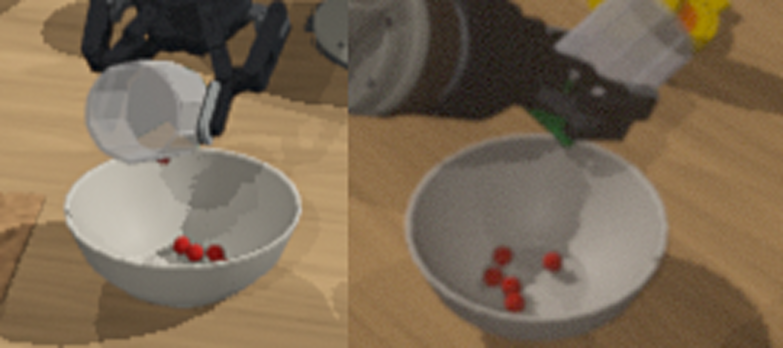

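Request:
drive_tool --increments '[{"dx": 0,"dy": 0,"dz": 0,"turn": 0.07},{"dx": 0,"dy": 0,"dz": 0,"turn": 0.15},{"dx": 0,"dy": 0,"dz": 0,"turn": 0.23},{"dx": 0,"dy": 0,"dz": 0,"turn": 0.31},{"dx": 0,"dy": 0,"dz": 0,"turn": 0.39},{"dx": 0,"dy": 0,"dz": 0,"turn": 0.47},{"dx": 0,"dy": 0,"dz": 0,"turn": 0.55},{"dx": 0,"dy": 0,"dz": 0,"turn": 0.63},{"dx": 0,"dy": 0,"dz": 0,"turn": 0.71},{"dx": 0,"dy": 0,"dz": 0,"turn": 0.79},{"dx": 0,"dy": 0,"dz": 0,"turn": 0.87},{"dx": 0,"dy": 0,"dz": 0,"turn": 0.95},{"dx": 0,"dy": 0,"dz": 0,"turn": 1},{"dx": 0,"dy": 0,"dz": 0,"turn": 1},{"dx": 0,"dy": 0,"dz": 0,"turn": 1},{"dx": 0,"dy": 0,"dz": 0,"turn": 1}]'

```text
time_s: 50.12
tool_pos: [0.5559, -0.1285, 0.1514]
tcp_rot: [0.188, -0.208, 0.698, -0.659]
wrist_force: [0.4, -0.7, -3.3]
grip_width: 0.0611
```

Request:
drive_tool --increments '[{"dx": 0,"dy": 0,"dz": 0,"turn": 0.07},{"dx": 0,"dy": 0,"dz": 0,"turn": 0.15},{"dx": 0,"dy": 0,"dz": 0,"turn": 0.23},{"dx": 0,"dy": 0,"dz": 0,"turn": 0.31},{"dx": 0,"dy": 0,"dz": 0,"turn": 0.39},{"dx": 0,"dy": 0,"dz": 0,"turn": 0.47},{"dx": 0,"dy": 0,"dz": 0,"turn": 0.55},{"dx": 0,"dy": 0,"dz": 0,"turn": 0.63},{"dx": 0,"dy": 0,"dz": 0,"turn": 0.71},{"dx": 0,"dy": 0,"dz": 0,"turn": 0.79},{"dx": 0,"dy": 0,"dz": 0,"turn": 0.87},{"dx": 0,"dy": 0,"dz": 0,"turn": 0.95},{"dx": 0,"dy": 0,"dz": 0,"turn": 0.98},{"dx": 0,"dy": 0,"dz": 0,"turn": 0.98},{"dx": 0,"dy": 0,"dz": 0,"turn": 0.98}]'

```text
time_s: 51.37
tool_pos: [0.556, -0.1285, 0.1516]
tcp_rot: [-0.35, -0.607, 0.633, -0.33]
wrist_force: [-0.0, -0.1, -3.6]
grip_width: 0.061
```

```bash
python3 -c "
from pour import *
s,M=st(); print(info(s['tool_pos'],M)); c,S=shaker(s['tool_pos'],M); print(c,S)
print('TCP for centre', M@-ts+[.495,-.333,.006])
path([[.556,-.25,.18],M@-ts+[.495,-.333,.08],M@-ts+[.495,-.333,.006]])
snap('scene','s14.png')"
```

```text
t 51.37 pos [ 0.556  -0.1285  0.1516] j [-0.3503 -0.7918 -0.997   0.3826  0.2486  2.9573] w 0.061 F [-0.0125 -0.1057 -3.5954] T [ 0.0589  1.3368 -0.0294]
[[-0.5378  0.842  -0.0425]
 [ 0.0074 -0.0457 -0.9989]
 [-0.8431 -0.5375  0.0184]]
('tilt 0.3', 'window', array([ 0.556, -0.127,  0.183]), 'tabdir', array([ 1.  , -0.05, -0.  ]), 'lowest', np.float64(0.187))
[ 0.5378 -0.1265  0.1091] [[ 0.9987  0.0511  0.002 ]
 [-0.0511  0.9987  0.0013]
 [-0.0019 -0.0014  1.    ]]
TCP for centre [ 0.5132 -0.335   0.0485]
t 51.4 at [ 0.556  -0.1285  0.1516] w 0.061
[ 0.556 -0.25   0.18 ] d [-0.166 -0.065  0.813] rows 3 margin 0.27 j2 e0.0000 q [-0.64 -0.58 -0.83  0.41  0.49  2.78]
[ 0.5132 -0.335   0.1225] d [ 0.473 -0.008  0.571] rows 3 margin 0.32 j3 e0.0000 q [-0.87 -0.43 -0.83  0.35  0.66  2.6 ]
[ 0.5132 -0.335   0.0485] d [ 0.416  0.265 -0.009] rows 2 margin 0.23 j3 e0.0000 q [-0.87 -0.33 -0.92  0.16  0.66  2.6 ]
```

View pics/s14.png

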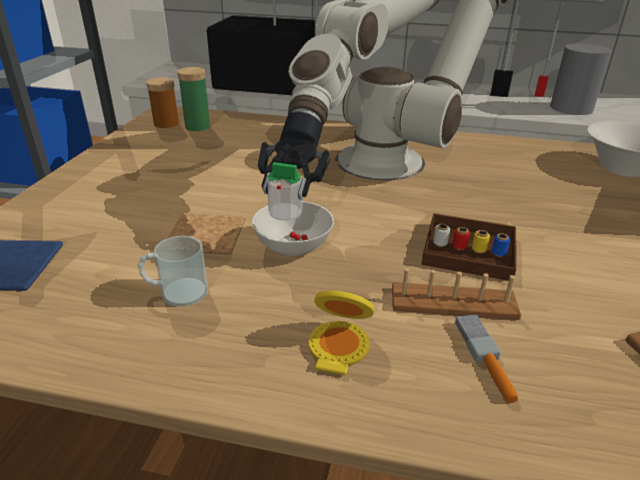

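Request:
drive_tool --increments '[{"dx": -0.15,"dy": -0.06,"dz": 0.15,"turn": 0},{"dx": -0.17,"dy": -0.06,"dz": 0.35,"turn": 0},{"dx": -0.17,"dy": -0.06,"dz": 0.55,"turn": 0},{"dx": -0.17,"dy": -0.06,"dz": 0.75,"turn": 0},{"dx": -0.17,"dy": -0.06,"dz": 0.81,"turn": 0},{"dx": -0.17,"dy": -0.06,"dz": 0.81,"turn": 0},{"dx": -0.17,"dy": -0.06,"dz": 0.81,"turn": 0}]'

```text
time_s: 52.0
tool_pos: [0.5567, -0.25, 0.1795]
tcp_rot: [-0.35, -0.607, 0.633, -0.329]
wrist_force: [-0.3, 0.6, -3.6]
grip_width: 0.0607
```

Request:
drive_tool --increments '[{"dx": 0.1,"dy": 0,"dz": 0.2,"turn": 0},{"dx": 0.2,"dy": 0,"dz": 0.4,"turn": 0},{"dx": 0.35,"dy": 0,"dz": 0.57,"turn": 0},{"dx": 0.47,"dy": 0,"dz": 0.57,"turn": 0},{"dx": 0.47,"dy": 0,"dz": 0.57,"turn": 0},{"dx": 0.47,"dy": 0,"dz": 0.57,"turn": 0}]'

```text
time_s: 52.5
tool_pos: [0.5149, -0.3338, 0.1208]
tcp_rot: [-0.349, -0.608, 0.633, -0.329]
wrist_force: [0.3, 0.2, -2.4]
grip_width: 0.0616
```

```bash
python3 -c "
from pour import *
s,M=st(); print(info(s['tool_pos'],M)); c,S=shaker(s['tool_pos'],M); print(c)
path([M@-ts+[.495,-.333,.02],M@-ts+[.495,-.333,.006]])"
```

```text
t 52.5 pos [ 0.5149 -0.3338  0.1208] j [-0.8617 -0.4289 -0.8303  0.3461  0.6543  2.6066] w 0.0616 F [ 0.2783  0.2293 -2.366 ] T [ 0.0985  1.3249 -0.0293]
[[-0.5396  0.8408 -0.0423]
 [ 0.0077 -0.0453 -0.9989]
 [-0.8419 -0.5394  0.018 ]]
('tilt 0.3', 'window', array([ 0.515, -0.333,  0.152]), 'tabdir', array([ 1.  , -0.05, -0.  ]), 'lowest', np.float64(0.156))
[ 0.4967 -0.3318  0.0783]
t 52.5 at [ 0.5149 -0.3338  0.1208] w 0.0616
[ 0.5133 -0.335   0.0624] d [0.333 0.201 0.002] rows 2 margin 0.25 j3 e0.0000 q [-0.87 -0.35 -0.9   0.2   0.66  2.6 ]
[ 0.5133 -0.335   0.0484] d [ 0.079  0.05  -0.002] rows 1 margin 0.24 j3 e0.0000 q [-0.87 -0.33 -0.91  0.16  0.66  2.6 ]
```

Request:
drive_tool --increments '[{"dx": 0.12,"dy": 0.07,"dz": 0,"turn": 0},{"dx": 0.24,"dy": 0.14,"dz": 0,"turn": 0},{"dx": 0.34,"dy": 0.2,"dz": 0,"turn": 0},{"dx": 0.39,"dy": 0.235,"dz": 0,"turn": 0},{"dx": 0.39,"dy": 0.235,"dz": 0,"turn": 0},{"dx": 0.39,"dy": 0.235,"dz": 0,"turn": 0}]'

```text
time_s: 53.0
tool_pos: [0.5141, -0.3341, 0.0539]
tcp_rot: [-0.349, -0.607, 0.633, -0.33]
wrist_force: [-0.6, -0.3, -2.1]
grip_width: 0.0613
```

```bash
python3 -c "
from pour import *
s,M=st(); c,S=shaker(s['tool_pos'],M); print(c)
path([M@-ts+[.495,-.333,.0045]])"
```

```text
t 53.0 pos [ 0.5141 -0.3341  0.0539] j [-0.8645 -0.3361 -0.9094  0.1751  0.6578  2.6024] w 0.0613 F [-0.6252 -0.3195 -2.0704] T [ 0.048   1.2891 -0.0014]
[[-0.5388  0.8415 -0.0403]
 [ 0.0055 -0.0443 -0.999 ]
 [-0.8424 -0.5385  0.0192]]
[ 0.4959 -0.3322  0.0114]
t 53.0 at [ 0.5141 -0.3341  0.0539] w 0.0613
[ 0.5132 -0.3349  0.0469] d [0.042 0.02  0.005] rows 1 margin 0.23 j3 e0.0000 q [-0.87 -0.32 -0.92  0.16  0.66  2.6 ]
```

Request:
drive_tool --increments '[{"dx": 0.02,"dy": 0.01,"dz": 0,"turn": 0},{"dx": 0.035,"dy": 0.018,"dz": 0,"turn": 0},{"dx": 0.04,"dy": 0.022,"dz": 0,"turn": 0},{"dx": 0.04,"dy": 0.022,"dz": 0,"turn": 0}]'

```text
time_s: 53.33
tool_pos: [0.5138, -0.3342, 0.0474]
tcp_rot: [-0.349, -0.607, 0.633, -0.33]
wrist_force: [-0.4, -1.1, -3.4]
grip_width: 0.0612
```

```bash
python3 -c "
from pour import *
s,M=st(); c,S=shaker(s['tool_pos'],M); print(c)"
```

```text
t 53.33 pos [ 0.5138 -0.3342  0.0474] j [-0.8652 -0.3251 -0.9162  0.1574  0.6585  2.6016] w 0.0612 F [-0.4124 -1.0823 -3.3721] T [ 0.1068  1.3281 -0.0346]
[[-0.5386  0.8416 -0.0401]
 [ 0.0051 -0.0444 -0.999 ]
 [-0.8426 -0.5382  0.0196]]
[ 0.4956 -0.3323  0.0049]
```

Request:
drive_tool --increments '[{"dx": 0.006,"dy": 0.004,"dz": 0,"turn": 0},{"dx": 0.012,"dy": 0.008,"dz": 0,"turn": 0},{"dx": 0.012,"dy": 0.008,"dz": 0,"turn": 0},{"dx": 0.012,"dy": 0.008,"dz": 0,"turn": 0}]'

```text
time_s: 53.67
tool_pos: [0.5144, -0.3346, 0.0465]
tcp_rot: [-0.349, -0.607, 0.633, -0.331]
wrist_force: [-2.2, 1.7, 3.6]
grip_width: 0.0611
```

```bash
python3 -c "
from pour import *
s,M=st(); c,S=shaker(s['tool_pos'],M); print(c)"
```

```text
t 53.67 pos [ 0.5144 -0.3346  0.0465] j [-0.8653 -0.3216 -0.9171  0.1508  0.6595  2.6018] w 0.0611 F [-2.1738  1.7425  3.5579] T [0.483  0.3918 0.3072]
[[-0.537   0.8427 -0.0396]
 [ 0.004  -0.0445 -0.999 ]
 [-0.8436 -0.5366  0.0205]]
[ 0.4962 -0.3327  0.004 ]
```

Request:
drive_tool --increments '[{"dx": 0,"dy": 0,"dz": 0,"turn": 0},{"dx": 0,"dy": 0,"dz": 0,"turn": 0},{"dx": 0,"dy": 0,"dz": 0,"turn": 0},{"dx": 0,"dy": 0,"dz": 0,"turn": 0},{"dx": 0,"dy": -0.1,"dz": 0,"turn": 0},{"dx": 0,"dy": -0.25,"dz": 0,"turn": 0},{"dx": 0,"dy": -0.45,"dz": 0,"turn": 0},{"dx": 0,"dy": -0.65,"dz": 0,"turn": 0},{"dx": 0,"dy": -0.8,"dz": 0,"turn": 0},{"dx": 0,"dy": -0.8,"dz": 0,"turn": 0},{"dx": 0,"dy": -0.8,"dz": 0,"turn": 0}]' --gripper 0

```text
time_s: 54.58
tool_pos: [0.413, -0.3304, 0.1122]
tcp_rot: [-0.349, -0.605, 0.634, -0.331]
wrist_force: [0.3, -1.3, -0.5]
grip_width: 0.085
```

```bash
python3 -c "
from pour import *
s,M=st(); snap('wrist','w15.png')
path([[.42,-.325,.2],[.46,-.25,.3],[.52,-.15,.4]])"
```

```text
t 54.58 pos [ 0.413  -0.3304  0.1122] j [-1.0719 -0.5912 -0.9192  0.5493  0.8005  2.4022] w 0.085 F [ 0.2873 -1.2828 -0.4748] T [0.046  0.7565 0.0167]
[[-0.536   0.8432 -0.0416]
 [ 0.0031 -0.0474 -0.9989]
 [-0.8442 -0.5355  0.0228]]
t 54.6 at [ 0.4133 -0.3298  0.1111] w 0.0854
[ 0.42  -0.325  0.2  ] d [-0.524 -0.281 -0.021] rows 3 margin 0.20 j2 e0.0000 q [-1.05 -0.65 -0.78  0.73  0.78  2.43]
[ 0.46 -0.25  0.3 ] d [-0.704 -0.156 -0.496] rows 4 margin 0.06 j2 e0.0000 q [-0.82 -0.79 -0.68  0.83  0.63  2.64]
[ 0.52 -0.15  0.4 ] d [-0.775 -0.051 -0.668] rows 4 margin 0.07 j2 e0.0000 q [-0.45 -0.78 -0.51  0.88  0.34  2.89]
```

View pics/w15.png

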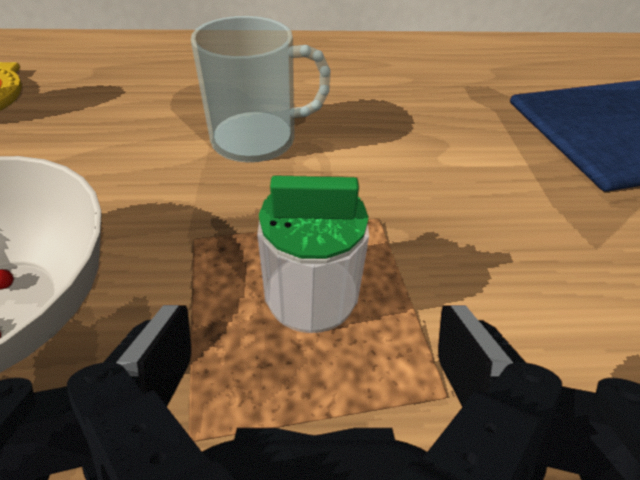

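Run:
```python
from sim import *
T=lambda a:90-np.degrees(a[0]-a[1]+a[2])
q=ik(.55,.42,np.radians(32.4)); print(q)
for k in range(32):
    best=None
    for e in ((-1,-1),(1,-1),(0,-1),(-.5,-1),(.5,-1),(-1,-.5),(-1,0)):
        a=solve(q,e,1.3); x,z=fk(P,a)
        if z<.28 and T(a)>5: pen=1
        else: pen=0
        s=T(a)+3*pen
        if best is None or s<best[0]: best=(s,e,a)
    q=best[2]; print(k,best[1],'tilt %.1f'%T(q),'tcp',fk(P,q).round(3),q.round(2))
    if T(q)<0: break
```

```text
[-0.78146863 -0.47327703  0.87367828]
0 (-1, -1) tilt 55.4 tcp [0.487 0.459] [-0.85 -0.38  1.07]
1 (-1, -1) tilt 52.9 tcp [0.403 0.54 ] [-0.85 -0.15  1.34]
2 (-0.5, -1) tilt 50.9 tcp [0.34  0.576] [-0.85 -0.01  1.52]
3 (0, -1) tilt 48.9 tcp [0.328 0.567] [-0.85 -0.01  1.56]
4 (0, -1) tilt 46.9 tcp [0.311 0.562] [-0.85  0.01  1.61]
5 (0.5, -1) tilt 44.9 tcp [0.362 0.497] [-0.85 -0.14  1.49]
6 (0, -1) tilt 43.0 tcp [0.353 0.485] [-0.85 -0.15  1.52]
7 (0, -1) tilt 41.0 tcp [0.34  0.477] [-0.85 -0.15  1.56]
8 (0, -1) tilt 39.0 tcp [0.322 0.474] [-0.85 -0.13  1.61]
9 (0.5, -1) tilt 37.0 tcp [0.364 0.403] [-0.85 -0.28  1.49]
10 (0, -1) tilt 35.1 tcp [0.354 0.391] [-0.85 -0.29  1.51]
11 (0, -1) tilt 33.1 tcp [0.341 0.384] [-0.85 -0.29  1.55]
12 (0, -1) tilt 31.1 tcp [0.323 0.384] [-0.85 -0.27  1.6 ]
13 (0.5, -1) tilt 29.2 tcp [0.355 0.306] [-0.85 -0.43  1.48]
14 (0, -1) tilt 27.2 tcp [0.344 0.295] [-0.85 -0.44  1.5 ]
15 (0, -1) tilt 25.2 tcp [0.331 0.288] [-0.85 -0.44  1.54]
16 (0, -1) tilt 23.3 tcp [0.315 0.287] [-0.85 -0.43  1.58]
17 (0, -1) tilt 21.3 tcp [0.294 0.294] [-0.85 -0.4   1.64]
18 (0, -1) tilt 19.4 tcp [0.268 0.311] [-0.85 -0.35  1.73]
19 (0, -1) tilt 17.6 tcp [0.232 0.34 ] [-0.85 -0.28  1.83]
20 (0.5, -1) tilt 15.5 tcp [0.239 0.304] [-0.85 -0.35  1.8 ]
21 (0, -1) tilt 13.8 tcp [0.196 0.344] [-0.85 -0.25  1.93]
22 (0.5, -1) tilt 11.8 tcp [0.192 0.327] [-0.85 -0.28  1.93]
23 (0.5, -1) tilt 9.7 tcp [0.187 0.309] [-0.85 -0.31  1.93]
24 (0.5, -1) tilt 7.7 tcp [0.181 0.293] [-0.85 -0.35  1.93]
25 (0, -1) tilt 6.2 tcp [0.125 0.353] [-0.85 -0.2   2.11]
26 (1, -1) tilt 3.8 tcp [0.153 0.289] [-0.85 -0.35  2.  ]
27 (1, -1) tilt 1.3 tcp [0.182 0.194] [-0.85 -0.55  1.84]
28 (1, -1) tilt -1.0 tcp [0.196 0.054] [-0.85 -0.83  1.61]
```

```bash
python3 -c "
from pour import *
path([[.44,-.325,.21],[.50,-.25,.32],[.55,-.15,.40],[.55,-.05,.46]])"
```

```text
t 54.6 at [ 0.4133 -0.3298  0.1111] w 0.0854
[ 0.44  -0.325  0.21 ] d [-0.652 -0.205 -0.025] rows 3 margin 0.22 j2 e0.0000 q [-1.   -0.63 -0.76  0.7   0.75  2.48]
[ 0.5  -0.25  0.32] d [-0.832 -0.079 -0.5  ] rows 4 margin 0.14 j2 e0.0000 q [-0.74 -0.71 -0.61  0.78  0.56  2.7 ]
[ 0.55 -0.15  0.4 ] d [-0.626 -0.036 -0.668] rows 4 margin 0.13 j2 e0.0000 q [-0.42 -0.72 -0.48  0.83  0.3   2.92]
[ 0.55 -0.05  0.46] d [-0.335 -0.245 -0.657] rows 3 margin 0.06 j6 e0.0000 q [-0.12 -0.73 -0.37  0.93  0.05  3.08]
```

Request:
drive_tool --increments '[{"dx": -0.22,"dy": -0.07,"dz": 0,"turn": 0},{"dx": -0.44,"dy": -0.14,"dz": 0,"turn": 0},{"dx": -0.65,"dy": -0.2,"dz": -0.02,"turn": 0},{"dx": -0.65,"dy": -0.2,"dz": -0.02,"turn": 0},{"dx": -0.65,"dy": -0.2,"dz": -0.02,"turn": 0}]'

```text
time_s: 55.05
tool_pos: [0.4418, -0.3256, 0.2107]
tcp_rot: [-0.349, -0.606, 0.633, -0.332]
wrist_force: [0.3, 0.0, -0.1]
grip_width: 0.0853
```

Request:
drive_tool --increments '[{"dx": -0.21,"dy": -0.02,"dz": -0.12,"turn": 0},{"dx": -0.42,"dy": -0.04,"dz": -0.25,"turn": 0},{"dx": -0.63,"dy": -0.06,"dz": -0.37,"turn": 0},{"dx": -0.83,"dy": -0.08,"dz": -0.5,"turn": 0},{"dx": -0.83,"dy": -0.08,"dz": -0.5,"turn": 0},{"dx": -0.83,"dy": -0.08,"dz": -0.5,"turn": 0}]'

```text
time_s: 55.55
tool_pos: [0.5024, -0.249, 0.3202]
tcp_rot: [-0.348, -0.606, 0.633, -0.333]
wrist_force: [-0.0, 0.2, -0.4]
grip_width: 0.0856
```

Request:
drive_tool --increments '[{"dx": -0.16,"dy": -0.01,"dz": -0.17,"turn": 0},{"dx": -0.32,"dy": -0.02,"dz": -0.34,"turn": 0},{"dx": -0.48,"dy": -0.03,"dz": -0.5,"turn": 0},{"dx": -0.62,"dy": -0.04,"dz": -0.66,"turn": 0},{"dx": -0.62,"dy": -0.04,"dz": -0.66,"turn": 0},{"dx": -0.62,"dy": -0.04,"dz": -0.66,"turn": 0}]'

```text
time_s: 56.05
tool_pos: [0.5513, -0.1488, 0.3976]
tcp_rot: [-0.346, -0.607, 0.633, -0.333]
wrist_force: [-0.5, -1.0, -1.6]
grip_width: 0.0853
```

Request:
drive_tool --increments '[{"dx": -0.1,"dy": -0.08,"dz": -0.2,"turn": 0},{"dx": -0.2,"dy": -0.16,"dz": -0.4,"turn": 0},{"dx": -0.33,"dy": -0.24,"dz": -0.6,"turn": 0},{"dx": -0.33,"dy": -0.24,"dz": -0.62,"turn": 0},{"dx": -0.33,"dy": -0.24,"dz": -0.62,"turn": 0}]'

```text
time_s: 56.47
tool_pos: [0.551, -0.0536, 0.4549]
tcp_rot: [-0.345, -0.608, 0.633, -0.333]
wrist_force: [-0.3, 0.2, -1.1]
grip_width: 0.0852
```

```bash
python3 -c "
from pour import *
s,M=st()"
```

```text
t 56.47 pos [ 0.551  -0.0536  0.4549] j [-0.1363 -0.7329 -0.3776  0.9265  0.0763  3.0659] w 0.0852 F [-0.346   0.2245 -1.0984] T [ 0.0174  0.8206 -0.0537]
[[-0.5395  0.8414 -0.0312]
 [-0.0022 -0.0384 -0.9993]
 [-0.842  -0.539   0.0226]]
```

Now drive inward past the J2 limit to bring the tool back upright.

Request:
drive_tool --increments '[{"dx": 1,"dy": -1,"dz": 0,"turn": 0},{"dx": 1,"dy": -1,"dz": 0,"turn": 0},{"dx": 1,"dy": -1,"dz": 0,"turn": 0}]'

```text
time_s: 56.72
tool_pos: [0.479, -0.0636, 0.4502]
tcp_rot: [-0.33, -0.618, 0.638, -0.319]
wrist_force: [0.2, -0.2, 0.1]
grip_width: 0.0855
```

Request:
drive_tool --increments '[{"dx": 1,"dy": -1,"dz": 0,"turn": 0},{"dx": 1,"dy": -1,"dz": 0,"turn": 0},{"dx": 1,"dy": -1,"dz": 0,"turn": 0}]'

```text
time_s: 56.97
tool_pos: [0.4274, -0.0898, 0.4748]
tcp_rot: [-0.315, -0.63, 0.639, -0.307]
wrist_force: [0.4, 0.0, 0.4]
grip_width: 0.0851
```

Request:
drive_tool --increments '[{"dx": 1,"dy": -0.5,"dz": 0,"turn": 0},{"dx": 1,"dy": -0.5,"dz": 0,"turn": 0},{"dx": 1,"dy": -0.5,"dz": 0,"turn": 0}]'

```text
time_s: 57.22
tool_pos: [0.3599, -0.1312, 0.464]
tcp_rot: [0.303, 0.644, -0.635, 0.301]
wrist_force: [0.7, -1.0, -0.8]
grip_width: 0.0854
```

```bash
python3 -c "
from pour import *
s,M=st()"
```

```text
t 57.22 pos [ 0.3599 -0.1312  0.464 ] j [-0.7635 -0.8457 -0.2634  1.4384  0.5714  2.5995] w 0.0854 F [ 0.7447 -0.9606 -0.8401] T [-0.0254  0.7384 -0.0255]
[[-0.6354  0.7722  0.0027]
 [ 0.0074  0.0095 -0.9999]
 [-0.7721 -0.6353 -0.0118]]
```

```bash
cat > sim3.py <<'E'
from kin3 import *
def solve3(q,e,w=1.3,turn=0):
    T,M=fk3(q); tg=T+M@(np.array(e)*.15); Mt=M@R.from_rotvec([0,turn*np.pi/2,0]).as_matrix()
    def f(x):
        t,m=fk3(x); return np.concatenate([t-tg,w*R.from_matrix(Mt.T@m).as_rotvec()])
    return least_squares(f,np.clip(q,LO+.005,HI-.005),bounds=(LO+.004,HI-.004)).x
def tilt(q): return np.degrees(np.arccos(-fk3(q)[1][2,1]))
E
python3 - <<'E'
from sim3 import *
q=np.array([-0.1363,-0.7329,-0.3776,0.9265,0.0763,3.0659])
np.set_printoptions(precision=3,suppress=True)
for e in ((1,-1,0),(1,-1,0),(1,-.5,0)):
    q=solve3(q,e); print(e,q,tilt(q),fk3(q)[0])
E
```

```text
(1, -1, 0) [-0.599 -0.846 -0.302  1.227  0.466  2.776] 55.68030135946877 [ 0.419 -0.132  0.486]
(1, -1, 0) [-1.741 -0.74  -0.245  2.276  0.956  1.301] 55.66455848309531 [ 0.213 -0.13   0.446]
(1, -0.5, 0) [-2.154 -0.512 -0.455  2.276  0.77   0.727] 55.104895587528674 [ 0.111 -0.192  0.313]
```

```bash
cat > srch.py <<'E'
from sim3 import *; from look import *
import itertools,sys
s=arm.get_state(); M=R.from_quat(s['tcp_rot']).as_matrix(); q0=s['joints']
rng=np.random.default_rng(int(sys.argv[1])); res=[]
E=[e for e in itertools.product((-1,0,1),repeat=3) if any(e)]
n=0
while n<60:
    T=np.array([rng.uniform(.2,.8),rng.uniform(-.45,.45),rng.uniform(.2,.6)])
    q,e_,mm,k=chk(T,M,q0)
    if e_>1e-4 or mm<-.0: continue
    if mm>.12: continue
    n+=1
    for e in E:
        a=solve3(q,e); t,m=fk3(a)
        if t[2]<.15: continue
        res.append((tilt(a)-tilt(q),T.round(2),q.round(2),k,e,a.round(2),t.round(2),np.degrees(np.arctan2(m[1,1],m[0,1])).round(1)))
res.sort(key=lambda r:r[0])
for r in res[:14]: print(*r)
E
python3 srch.py 1
```

```text
-2.6658388441261565 [ 0.47 -0.12  0.39] [-0.44 -0.81 -0.44  1.11  0.35  2.85] 2 (1, -1, -1) [-0.01 -0.85 -0.2   1.39  0.02  3.14] [0.39 0.   0.49] 1.2
-2.4194467921954015 [ 0.53 -0.    0.28] [-0.02 -0.84 -0.69  0.84  0.02  3.14] 6 (1, -1, 0) [-0.16 -0.85 -0.57  1.01  0.13  3.04] [ 0.49 -0.04  0.33] 1.3
-2.3944839986847057 [ 0.53 -0.    0.28] [-0.02 -0.84 -0.69  0.84  0.02  3.14] 6 (1, -1, -1) [ 0.03 -0.85 -0.57  1.    0.01  3.14] [0.49 0.02 0.33] 2.5
-2.3588195196395887 [ 0.38 -0.12  0.49] [-0.65 -0.81 -0.2   1.42  0.5   2.69] 2 (1, 0, -1) [-0.01 -0.85 -0.24  1.34  0.02  3.14] [0.41 0.   0.48] 1.1
-2.1754864622929304 [ 0.49 -0.04  0.42] [-0.16 -0.79 -0.39  1.1   0.13  3.05] 2 (1, -1, -1) [ 0.01 -0.85 -0.19  1.39  0.02  3.14] [0.39 0.01 0.5 ] 2.1
-2.033217961702185 [ 0.54 -0.04  0.2 ] [-0.13 -0.81 -0.83  0.68  0.11  3.06] 2 (1, -1, -1) [ 0.02 -0.85 -0.82  0.75  0.01  3.14] [0.52 0.01 0.2 ] 2.0
-2.017323306732095 [ 0.5  -0.07  0.43] [-0.25 -0.75 -0.34  1.11  0.2   2.99] 2 (1, -1, -1) [-0.   -0.85 -0.17  1.4   0.02  3.14] [0.39 0.01 0.51] 1.7
-1.9761863474495485 [ 0.55 -0.09  0.21] [-0.
[... 313 characters left out ...]
.74  0.67  0.12  3.05] 6 (1, -1, -1) [ 0.02 -0.85 -0.77  0.79  0.01  3.14] [0.52 0.01 0.23] 1.9
-1.7219246221241065 [ 0.47 -0.12  0.39] [-0.44 -0.81 -0.44  1.11  0.35  2.85] 2 (1, 0, -1) [-0.01 -0.85 -0.59  0.97  0.02  3.14] [0.5  0.   0.32] 1.2
-1.6208687889873872 [ 0.54 -0.04  0.2 ] [-0.13 -0.81 -0.83  0.68  0.11  3.06] 2 (1, -1, 0) [-0.62 -0.85 -0.8   0.88  0.49  2.7 ] [ 0.46 -0.16  0.2 ] 2.8
-1.6201142521567533 [ 0.45 -0.02  0.51] [-0.11 -0.76 -0.16  1.29  0.09  3.08] 6 (1, -1, -1) [-0.01 -0.85  0.07  1.63  0.03  3.14] [0.3  0.01 0.59] 2.3
-1.5888757718838136 [ 0.58 -0.03  0.36] [-0.08 -0.65 -0.46  0.88  0.07  3.1 ] 6 (1, -1, -1) [ 0.02 -0.85 -0.45  1.11  0.01  3.14] [0.47 0.01 0.39] 2.1
```

```bash
python3 -c "
from pour import *
path([[.45,-.06,.38],[.52,.006,.30]])"
```

```text
t 57.2 at [ 0.3599 -0.1312  0.464 ] w 0.0854
[ 0.45 -0.06  0.38] d [ 0.054  0.824 -0.466] rows 4 margin -0.07 j2 e0.0000 q [-0.27 -0.92 -0.51  1.12  0.21  2.98]
[0.52  0.006 0.3  ] d [ 0.119  0.703 -0.432] rows 4 margin -0.02 j6 e0.0000 q [ 0.01 -0.84 -0.65  0.88  0.    3.16]
```

```bash
python3 -c "
from pour import *
path([[.48,-.06,.38],[.54,.006,.32]])"
```

```text
t 57.2 at [ 0.3599 -0.1312  0.464 ] w 0.0854
[ 0.48 -0.06  0.38] d [-0.073  0.978 -0.466] rows 4 margin 0.00 j2 e0.0000 q [-0.24 -0.85 -0.49  1.06  0.19  3.  ]
[0.54  0.006 0.32 ] d [ 0.058  0.567 -0.434] rows 3 margin -0.02 j6 e0.0000 q [ 0.01 -0.78 -0.59  0.88  0.    3.16]
```

Request:
drive_tool --increments '[{"dx": -0.02,"dy": 0.25,"dz": -0.12,"turn": -0.07},{"dx": -0.04,"dy": 0.5,"dz": -0.24,"turn": -0.14},{"dx": -0.06,"dy": 0.75,"dz": -0.36,"turn": -0.21},{"dx": -0.07,"dy": 0.98,"dz": -0.47,"turn": -0.28},{"dx": -0.07,"dy": 0.98,"dz": -0.47,"turn": -0.35},{"dx": -0.07,"dy": 0.98,"dz": -0.47,"turn": -0.42},{"dx": -0.07,"dy": 0.98,"dz": -0.47,"turn": -0.48},{"dx": -0.07,"dy": 0.98,"dz": -0.47,"turn": -0.5},{"dx": -0.07,"dy": 0.98,"dz": -0.47,"turn": -0.5}]'

```text
time_s: 57.97
tool_pos: [0.4806, -0.0612, 0.3763]
tcp_rot: [-0.035, -0.481, 0.703, -0.523]
wrist_force: [-0.6, -0.7, 0.9]
grip_width: 0.0859
```

```bash
python3 -c "
from pour import *
st();path([[.55,.006,.32]])"
```

```text
t 57.97 pos [ 0.4806 -0.0612  0.3763] j [-0.2389 -0.8453 -0.4911  1.0639  0.1914  2.2097] w 0.0859 F [-0.64   -0.6873  0.8538] T [ 0.0471  0.6924 -0.0056]
[[-0.4514  0.7686  0.4533]
 [-0.7012  0.0087 -0.7129]
 [-0.5519 -0.6396  0.5351]]
t 58.0 at [ 0.4806 -0.0612  0.3763] w 0.0859
[0.55  0.006 0.32 ] d [-0.316  0.599 -0.311] rows 3 margin 0.11 j2 e0.0000 q [ 0.01 -0.74 -0.57  0.87  0.    2.37]
```

Request:
drive_tool --increments '[{"dx": -0.1,"dy": 0.2,"dz": -0.1,"turn": 0},{"dx": -0.2,"dy": 0.4,"dz": -0.2,"turn": 0},{"dx": -0.32,"dy": 0.6,"dz": -0.31,"turn": 0},{"dx": -0.32,"dy": 0.6,"dz": -0.31,"turn": 0},{"dx": -0.32,"dy": 0.6,"dz": -0.31,"turn": 0}]'

```text
time_s: 58.38
tool_pos: [0.5503, 0.0065, 0.3153]
tcp_rot: [-0.033, -0.483, 0.703, -0.521]
wrist_force: [-0.3, -0.2, 0.5]
grip_width: 0.0855
```

Request:
drive_tool --increments '[{"dx": 1,"dy": -1,"dz": -1,"turn": 0},{"dx": 1,"dy": -1,"dz": -1,"turn": 0},{"dx": 1,"dy": -1,"dz": -1,"turn": 0}]'

```text
time_s: 58.63
tool_pos: [0.4966, 0.0062, 0.3056]
tcp_rot: [-0.019, -0.494, 0.704, -0.509]
wrist_force: [0.5, -0.3, 0.5]
grip_width: 0.0854
```

```bash
echo "
def T(): 
    s,M=st(); print('tilt %.1f heading %.1f'%(np.degrees(np.arccos(-M[2,1])),np.degrees(np.arctan2(M[1,1],M[0,1]))))" >> look.py; python3 -c "
from look import *
T()"
```

```text
t 58.63 pos [0.4966 0.0062 0.3056] j [ 0.0147 -0.8473 -0.6079  0.9828 -0.0039  2.3771] w 0.0854 F [ 0.4639 -0.2683  0.4671] T [-0.0148  0.5196  0.04  ]
[[-0.4802  0.7361  0.4771]
 [-0.6993  0.007  -0.7148]
 [-0.5294 -0.6769  0.5114]]
tilt 47.4 heading 0.5
```

Request:
drive_tool --increments '[{"dx": 1,"dy": -1,"dz": -1,"turn": 0},{"dx": 1,"dy": -1,"dz": -1,"turn": 0},{"dx": 1,"dy": -1,"dz": -1,"turn": 0}]'

```text
time_s: 58.88
tool_pos: [0.4768, 0.0098, 0.3156]
tcp_rot: [-0.005, -0.504, 0.705, -0.499]
wrist_force: [0.7, 0.1, 0.5]
grip_width: 0.0854
```

```bash
python3 -c "
from look import *
T()"
```

```text
t 58.88 pos [0.4768 0.0098 0.3156] j [ 0.0307 -0.8475 -0.5625  1.0685 -0.0172  2.3902] w 0.0854 F [0.7081 0.1096 0.4533] T [0.0039 0.6552 0.0258]
[[-0.5028  0.7085  0.4951]
 [-0.6984  0.0046 -0.7157]
 [-0.5094 -0.7057  0.4925]]
tilt 45.1 heading 0.4
```

Request:
drive_tool --increments '[{"dx": 1,"dy": -1,"dz": -0.92,"turn": 0},{"dx": 1,"dy": -1,"dz": -0.92,"turn": 0},{"dx": 1,"dy": -1,"dz": -0.92,"turn": 0}]'

```text
time_s: 59.13
tool_pos: [0.4515, 0.0111, 0.334]
tcp_rot: [0.009, -0.514, 0.706, -0.487]
wrist_force: [-0.3, 0.3, -0.6]
grip_width: 0.0854
```

Request:
drive_tool --increments '[{"dx": 1,"dy": -1,"dz": -0.94,"turn": 0},{"dx": 1,"dy": -1,"dz": -0.94,"turn": 0},{"dx": 1,"dy": -1,"dz": -0.94,"turn": 0}]'

```text
time_s: 59.38
tool_pos: [0.4181, 0.0154, 0.3613]
tcp_rot: [0.024, -0.523, 0.707, -0.475]
wrist_force: [0.7, -0.1, 0.4]
grip_width: 0.0853
```

Request:
drive_tool --increments '[{"dx": 1,"dy": -1,"dz": -0.96,"turn": 0},{"dx": 1,"dy": -1,"dz": -0.96,"turn": 0},{"dx": 1,"dy": -1,"dz": -0.96,"turn": 0}]'

```text
time_s: 59.63
tool_pos: [0.373, 0.0263, 0.3975]
tcp_rot: [0.038, -0.531, 0.709, -0.463]
wrist_force: [0.3, -0.9, 1.2]
grip_width: 0.0854
```

```bash
python3 -c "
from look import *
T()"
```

```text
t 59.63 pos [0.373  0.0263 0.3975] j [ 0.1438 -0.847  -0.306   1.4543 -0.0962  2.4849] w 0.0854 F [ 0.2538 -0.9496  1.1889] T [0.0179 0.5214 0.0576]
[[-0.5688  0.6158  0.5452]
 [-0.6964 -0.0079 -0.7176]
 [-0.4376 -0.7879  0.4333]]
tilt 38.0 heading -0.7
```

```bash
python3 -c "
from pour import *
path([[.44,-.006,.33]])"
```

```text
t 59.6 at [0.373  0.0263 0.3975] w 0.0854
[ 0.44  -0.006  0.33 ] d [0.093 0.632 0.203] rows 3 margin 0.06 j2 e0.0000 q [-0.01 -0.79 -0.44  1.26  0.    2.36]
```

Request:
drive_tool --increments '[{"dx": 0.03,"dy": 0.2,"dz": 0.07,"turn": 0},{"dx": 0.06,"dy": 0.42,"dz": 0.14,"turn": 0},{"dx": 0.09,"dy": 0.63,"dz": 0.2,"turn": 0},{"dx": 0.09,"dy": 0.63,"dz": 0.2,"turn": 0},{"dx": 0.09,"dy": 0.63,"dz": 0.2,"turn": 0}]'

```text
time_s: 60.05
tool_pos: [0.4401, -0.0061, 0.3289]
tcp_rot: [0.038, -0.531, 0.709, -0.462]
wrist_force: [0.1, -0.8, 1.9]
grip_width: 0.0852
```

Request:
drive_tool --increments '[{"dx": 1,"dy": -0.8,"dz": -0.97,"turn": 0},{"dx": 1,"dy": -0.8,"dz": -0.97,"turn": 0},{"dx": 1,"dy": -0.8,"dz": -0.97,"turn": 0}]'

```text
time_s: 60.3
tool_pos: [0.385, -0.0057, 0.3478]
tcp_rot: [0.053, -0.541, 0.708, -0.45]
wrist_force: [0.5, 1.0, 1.1]
grip_width: 0.0854
```

Request:
drive_tool --increments '[{"dx": 1,"dy": -0.6,"dz": -0.97,"turn": 0},{"dx": 1,"dy": -0.6,"dz": -0.97,"turn": 0},{"dx": 1,"dy": -0.6,"dz": -0.97,"turn": 0}]'

```text
time_s: 60.55
tool_pos: [0.3483, -0.007, 0.3721]
tcp_rot: [0.068, -0.551, 0.706, -0.439]
wrist_force: [-0.0, 0.3, -0.0]
grip_width: 0.0854
```

Request:
drive_tool --increments '[{"dx": 1,"dy": -0.6,"dz": -0.97,"turn": 0},{"dx": 1,"dy": -0.6,"dz": -0.97,"turn": 0},{"dx": 1,"dy": -0.6,"dz": -0.97,"turn": 0}]'

```text
time_s: 60.8
tool_pos: [0.3017, -0.011, 0.4047]
tcp_rot: [0.082, -0.561, 0.704, -0.429]
wrist_force: [0.6, -0.6, -0.4]
grip_width: 0.0854
```

```bash
python3 -c "
from look import *
T()"
```

```text
t 60.8 pos [ 0.3017 -0.011   0.4047] j [-0.0638 -0.8476 -0.2158  1.6659  0.029   2.318 ] w 0.0854 F [ 0.581  -0.6096 -0.3897] T [-0.0318  0.4117 -0.0028]
[[-0.6188  0.5118  0.5959]
 [-0.6952 -0.0037 -0.7188]
 [-0.3657 -0.8591  0.3581]]
tilt 30.8 heading -0.4
```

```bash
python3 -c "
from pour import *
path([[.38,-.002,.32]])"
```

```text
t 60.8 at [ 0.3017 -0.011   0.4047] w 0.0854
[ 0.38  -0.002  0.32 ] d [-0.158  0.752  0.066] rows 3 margin 0.05 j2 e0.0000 q [-0.   -0.8  -0.4   1.44 -0.    2.37]
```

Request:
drive_tool --increments '[{"dx": -0.05,"dy": 0.25,"dz": 0.02,"turn": 0},{"dx": -0.1,"dy": 0.5,"dz": 0.04,"turn": 0},{"dx": -0.16,"dy": 0.75,"dz": 0.06,"turn": 0},{"dx": -0.16,"dy": 0.75,"dz": 0.06,"turn": 0},{"dx": -0.16,"dy": 0.75,"dz": 0.06,"turn": 0}]'

```text
time_s: 61.22
tool_pos: [0.3794, -0.0008, 0.3198]
tcp_rot: [0.082, -0.561, 0.703, -0.429]
wrist_force: [-0.4, 0.5, 0.6]
grip_width: 0.0856
```

Request:
drive_tool --increments '[{"dx": 1,"dy": -0.3,"dz": -0.99,"turn": 0},{"dx": 1,"dy": -0.3,"dz": -0.99,"turn": 0},{"dx": 1,"dy": -0.3,"dz": -0.99,"turn": 0}]'

```text
time_s: 61.47
tool_pos: [0.337, 0.0011, 0.3228]
tcp_rot: [0.097, -0.57, 0.702, -0.417]
wrist_force: [-0.5, -0.7, 0.4]
grip_width: 0.085
```

Request:
drive_tool --increments '[{"dx": 1,"dy": -0.1,"dz": -0.99,"turn": 0},{"dx": 1,"dy": -0.1,"dz": -0.99,"turn": 0},{"dx": 1,"dy": -0.1,"dz": -0.99,"turn": 0}]'

```text
time_s: 61.72
tool_pos: [0.3138, 0.0057, 0.3249]
tcp_rot: [0.113, -0.578, 0.7, -0.403]
wrist_force: [-0.3, 0.1, 0.5]
grip_width: 0.0854
```

Request:
drive_tool --increments '[{"dx": 1,"dy": -0.1,"dz": -0.99,"turn": 0},{"dx": 1,"dy": -0.1,"dz": -0.99,"turn": 0},{"dx": 1,"dy": -0.1,"dz": -0.99,"turn": 0}]'

```text
time_s: 61.97
tool_pos: [0.2855, 0.0165, 0.3328]
tcp_rot: [0.128, -0.585, 0.7, -0.389]
wrist_force: [-0.5, -0.2, -0.0]
grip_width: 0.0857
```

Request:
drive_tool --increments '[{"dx": 1,"dy": 0,"dz": -0.99,"turn": 0},{"dx": 1,"dy": 0,"dz": -0.99,"turn": 0},{"dx": 1,"dy": 0,"dz": -0.99,"turn": 0}]'

```text
time_s: 62.22
tool_pos: [0.2503, 0.0434, 0.3393]
tcp_rot: [0.141, -0.588, 0.703, -0.375]
wrist_force: [0.9, -0.4, 0.0]
grip_width: 0.0851
```

```bash
python3 -c "
from look import *
T()"
```

```text
t 62.22 pos [0.2503 0.0434 0.3393] j [ 0.3335 -0.8476 -0.2952  1.7813 -0.1442  2.6903] w 0.0851 F [ 0.9082 -0.4017  0.02  ] T [ 0.0335  0.2564 -0.0279]
[[-0.6796  0.3606  0.6388]
 [-0.6923 -0.0272 -0.7211]
 [-0.2426 -0.9323  0.2681]]
tilt 21.2 heading -4.3
```

```bash
python3 -c "
from pour import *
path([[.33,-.023,.30]])"
```

```text
t 62.2 at [0.2503 0.0434 0.3393] w 0.0851
[ 0.33  -0.023  0.3  ] d [0.009 0.448 0.588] rows 3 margin 0.09 j2 e0.0000 q [-0.07 -0.76 -0.36  1.6  -0.    2.31]
```

Request:
drive_tool --increments '[{"dx": 0,"dy": 0.15,"dz": 0.2,"turn": 0},{"dx": 0,"dy": 0.3,"dz": 0.4,"turn": 0},{"dx": 0.01,"dy": 0.45,"dz": 0.59,"turn": 0},{"dx": 0.01,"dy": 0.45,"dz": 0.59,"turn": 0},{"dx": 0.01,"dy": 0.45,"dz": 0.59,"turn": 0}]'

```text
time_s: 62.63
tool_pos: [0.3307, -0.0246, 0.299]
tcp_rot: [0.14, -0.589, 0.703, -0.373]
wrist_force: [-0.4, -0.5, 1.0]
grip_width: 0.0852
```

Request:
drive_tool --increments '[{"dx": 1,"dy": 0.1,"dz": -0.98,"turn": 0},{"dx": 1,"dy": 0.1,"dz": -0.98,"turn": 0},{"dx": 1,"dy": 0.1,"dz": -0.98,"turn": 0}]'

```text
time_s: 62.88
tool_pos: [0.2773, -0.0283, 0.2791]
tcp_rot: [0.155, -0.599, 0.698, -0.361]
wrist_force: [1.5, -0.1, 0.0]
grip_width: 0.0853
```

Request:
drive_tool --increments '[{"dx": 1,"dy": 0.2,"dz": -0.98,"turn": 0},{"dx": 1,"dy": 0.2,"dz": -0.98,"turn": 0},{"dx": 1,"dy": 0.2,"dz": -0.98,"turn": 0}]'

```text
time_s: 63.13
tool_pos: [0.2561, -0.0444, 0.2738]
tcp_rot: [0.169, -0.609, 0.691, -0.35]
wrist_force: [-0.4, 0.1, 0.8]
grip_width: 0.0854
```

Request:
drive_tool --increments '[{"dx": 1,"dy": 0.2,"dz": -0.96,"turn": 0},{"dx": 1,"dy": 0.2,"dz": -0.96,"turn": 0},{"dx": 1,"dy": 0.2,"dz": -0.96,"turn": 0}]'

```text
time_s: 63.38
tool_pos: [0.2214, -0.0798, 0.27]
tcp_rot: [0.18, -0.621, 0.681, -0.344]
wrist_force: [-0.2, -0.8, -0.2]
grip_width: 0.0857
```

```bash
python3 -c "
from look import *
T()"
```

```text
t 63.38 pos [ 0.2214 -0.0798  0.27  ] j [-0.4968 -0.8476 -0.4174  1.7861  0.1244  1.8924] w 0.0857 F [-0.2042 -0.8155 -0.2339] T [-0.0284  0.2097  0.0683]
[[-0.6981  0.2453  0.6727]
 [-0.6924  0.0082 -0.7215]
 [-0.1825 -0.9694  0.1641]]
tilt 14.2 heading 1.9
```

```bash
python3 -c "
from pour import *
path([[.30,.010,.30]])"
```

```text
t 63.4 at [ 0.2214 -0.0798  0.27  ] w 0.0857
[0.3  0.01 0.3 ] d [-0.817 -0.061 -0.046] rows 3 margin 0.15 j2 e0.0000 q [ 0.03 -0.7  -0.3   1.72  0.    2.41]
```

Request:
drive_tool --increments '[{"dx": -0.27,"dy": -0.02,"dz": -0.02,"turn": 0},{"dx": -0.54,"dy": -0.04,"dz": -0.03,"turn": 0},{"dx": -0.82,"dy": -0.06,"dz": -0.05,"turn": 0},{"dx": -0.82,"dy": -0.06,"dz": -0.05,"turn": 0},{"dx": -0.82,"dy": -0.06,"dz": -0.05,"turn": 0}]'

```text
time_s: 63.8
tool_pos: [0.3025, 0.0149, 0.3024]
tcp_rot: [0.18, -0.62, 0.68, -0.348]
wrist_force: [-1.0, -0.6, 0.1]
grip_width: 0.0858
```

Request:
drive_tool --increments '[{"dx": 1,"dy": 0.2,"dz": -1,"turn": 0},{"dx": 1,"dy": 0.2,"dz": -1,"turn": 0},{"dx": 1,"dy": 0.2,"dz": -1,"turn": 0},{"dx": 1,"dy": 0.2,"dz": -1,"turn": 0}]'

```text
time_s: 64.13
tool_pos: [0.2223, 0.0249, 0.2802]
tcp_rot: [0.195, -0.625, 0.678, -0.334]
wrist_force: [0.6, -0.1, -0.4]
grip_width: 0.0852
```

Request:
drive_tool --increments '[{"dx": 1,"dy": 0.3,"dz": -1,"turn": 0},{"dx": 1,"dy": 0.3,"dz": -1,"turn": 0},{"dx": 1,"dy": 0.3,"dz": -1,"turn": 0}]'

```text
time_s: 64.38
tool_pos: [0.1936, 0.0522, 0.2815]
tcp_rot: [0.209, -0.626, 0.68, -0.32]
wrist_force: [0.2, -0.1, -1.0]
grip_width: 0.0856
```

```bash
python3 -c "
from look import *
T()"
```

```text
t 64.38 pos [0.1936 0.0522 0.2815] j [ 0.3657 -0.8476 -0.3787  1.8805 -0.0721  2.7325] w 0.0856 F [ 0.2176 -0.0886 -1.0009] T [-0.035   0.1674 -0.015 ]
[[-0.7083  0.1735  0.6843]
 [-0.6961 -0.0107 -0.7179]
 [-0.1172 -0.9848  0.1283]]
tilt 10.0 heading -3.5
```

Request:
drive_tool --increments '[{"dx": 0,"dy": -0.05,"dz": 0.2,"turn": 0},{"dx": 0,"dy": -0.1,"dz": 0.4,"turn": 0},{"dx": 0,"dy": -0.1,"dz": 0.6,"turn": 0},{"dx": 0,"dy": -0.1,"dz": 0.63,"turn": 0},{"dx": 0,"dy": -0.1,"dz": 0.63,"turn": 0},{"dx": 0,"dy": -0.1,"dz": 0.63,"turn": 0}]'

```text
time_s: 64.88
tool_pos: [0.2557, -0.0156, 0.3095]
tcp_rot: [0.207, -0.626, 0.68, -0.32]
wrist_force: [1.0, -0.8, -0.1]
grip_width: 0.0852
```

Request:
drive_tool --increments '[{"dx": 1,"dy": 0.2,"dz": -1,"turn": 0},{"dx": 1,"dy": 0.2,"dz": -1,"turn": 0},{"dx": 1,"dy": 0.2,"dz": -1,"turn": 0},{"dx": 1,"dy": 0.2,"dz": -1,"turn": 0}]'

```text
time_s: 65.22
tool_pos: [0.1723, -0.0212, 0.3028]
tcp_rot: [0.222, -0.635, 0.673, -0.308]
wrist_force: [-0.3, -0.3, 0.2]
grip_width: 0.0849
```

```bash
python3 -c "
from look import *
T()"
```

```text
t 65.22 pos [ 0.1723 -0.0212  0.3028] j [-0.148  -0.8476 -0.3249  1.9604  0.0157  2.2246] w 0.0849 F [-0.2784 -0.2687  0.1595] T [-0.0302  0.1189  0.0164]
[[-0.7116  0.1336  0.6897]
 [-0.6964 -0.004  -0.7177]
 [-0.0931 -0.991   0.0959]]
tilt 7.7 heading -1.7
```

Request:
drive_tool --increments '[{"dx": 0.95,"dy": 0.6,"dz": -1,"turn": 0},{"dx": 0.95,"dy": 0.6,"dz": -1,"turn": 0},{"dx": 0.95,"dy": 0.6,"dz": -1,"turn": 0}]'

```text
time_s: 65.47
tool_pos: [0.1511, -0.0403, 0.2974]
tcp_rot: [0.234, -0.645, 0.663, -0.299]
wrist_force: [0.8, 0.7, 0.2]
grip_width: 0.0854
```

```bash
python3 -c "
from look import *
T()"
```

```text
t 65.47 pos [ 0.1511 -0.0403  0.2974] j [-0.3365 -0.8477 -0.3329  1.9988  0.0415  2.0327] w 0.0854 F [0.8041 0.6923 0.1958] T [0.042  0.0224 0.0213]
[[-0.7114  0.0954  0.6963]
 [-0.6987  0.0106 -0.7153]
 [-0.0756 -0.9954  0.0591]]
tilt 5.5 heading 6.3
```

Request:
drive_tool --increments '[{"dx": -0.25,"dy": 0,"dz": 0.07,"turn": 0},{"dx": -0.5,"dy": 0,"dz": 0.14,"turn": 0},{"dx": -0.73,"dy": 0,"dz": 0.2,"turn": 0},{"dx": -0.73,"dy": 0,"dz": 0.2,"turn": 0},{"dx": -0.73,"dy": 0,"dz": 0.2,"turn": 0}]'

```text
time_s: 65.88
tool_pos: [0.2508, 0.0166, 0.3074]
tcp_rot: [0.236, -0.644, 0.662, -0.301]
wrist_force: [0.4, -0.2, 0.0]
grip_width: 0.0854
```

Request:
drive_tool --increments '[{"dx": 1,"dy": 0.2,"dz": -1,"turn": 0},{"dx": 1,"dy": 0.2,"dz": -1,"turn": 0},{"dx": 1,"dy": 0.2,"dz": -1,"turn": 0},{"dx": 1,"dy": 0.2,"dz": -1,"turn": 0}]'

```text
time_s: 66.22
tool_pos: [0.1374, 0.025, 0.2993]
tcp_rot: [0.25, -0.648, 0.66, -0.286]
wrist_force: [0.8, -0.1, 0.4]
grip_width: 0.0851
```

```bash
python3 -c "
from look import *
T()"
```

```text
t 66.22 pos [0.1374 0.025  0.2993] j [ 0.1957 -0.8476 -0.3256  2.0394 -0.0078  2.5582] w 0.0851 F [ 0.7894 -0.0836  0.4112] T [-0.022   0.0109 -0.0033]
[[-0.7106  0.0538  0.7016]
 [-0.7025  0.0027 -0.7117]
 [-0.0402 -0.9985  0.0359]]
tilt 3.1 heading 2.9
```

Request:
drive_tool --increments '[{"dx": 1,"dy": 0.6,"dz": -0.85,"turn": 0},{"dx": 1,"dy": 0.6,"dz": -0.85,"turn": 0},{"dx": 1,"dy": 0.6,"dz": -0.85,"turn": 0}]'

```text
time_s: 66.47
tool_pos: [0.1115, 0.0442, 0.3005]
tcp_rot: [0.264, -0.647, 0.661, -0.272]
wrist_force: [-0.2, 0.1, 0.0]
grip_width: 0.0854
```

```bash
python3 -c "
from path import *
T(); path([[.27,-.04,.28],[.36,-.14,.26],[.45,-.25,.25],[.495,-.30,.24]])"; python3 bowl.py
```

```text
t 66.47 pos [0.1115 0.0442 0.3005] j [ 0.4255 -0.8477 -0.3217  2.0869 -0.0202  2.7892] w 0.0854 F [-0.1807  0.1118  0.0328] T [ 0.0267 -0.0009  0.0215]
[[-0.7124  0.0173  0.7015]
 [-0.7017 -0.0144 -0.7123]
 [-0.0023 -0.9997  0.0224]]
tilt 1.3 heading -39.7
t 66.5 at [0.1115 0.0442 0.3005] w 0.0854
[ 0.27 -0.04  0.28] d [-0.359  0.163  1.138] rows 5 margin 0.30 j2 e0.0000 q [-0.13 -0.55 -0.24  1.86 -0.01  2.23]
[ 0.36 -0.14  0.26] d [0.041 0.153 0.893] rows 4 margin 0.54 j2 e0.0000 q [-0.37 -0.31 -0.13  1.73 -0.01  2.  ]
[ 0.45 -0.25  0.25] d [0.087 0.088 0.942] rows 4 margin 0.61 j4 e0.0000 q [-0.5  -0.01  0.11  1.67 -0.    1.86]
[ 0.495 -0.3    0.24 ] d [0.02  0.077 0.446] rows 2 margin 0.62 j4 e0.0000 q [-0.54  0.14  0.25  1.66 -0.    1.82]
scene 0.92 ((0.4894329011440277, -0.12610256671905518), 0.08716021478176117) [ 0.282  -0.2481 -0.0023] [ 0.5758 -0.041   0.0684]
side 0.82 ((0.4893231689929962, -0.1256154328584671), 0.08594239503145218) [ 0.4048 -0.2096 -0.0034] [0.6268 0.0159 0.0675]
```

Request:
drive_tool --increments '[{"dx": -0.1,"dy": 0,"dz": 0.25,"turn": 0},{"dx": -0.2,"dy": 0.05,"dz": 0.5,"turn": 0},{"dx": -0.3,"dy": 0.1,"dz": 0.75,"turn": 0},{"dx": -0.36,"dy": 0.16,"dz": 1,"turn": 0},{"dx": -0.36,"dy": 0.16,"dz": 1,"turn": 0},{"dx": -0.36,"dy": 0.16,"dz": 1,"turn": 0}]' --gripper 0.4

```text
time_s: 67.17
tool_pos: [0.2584, -0.0273, 0.2788]
tcp_rot: [0.264, -0.648, 0.661, -0.272]
wrist_force: [0.9, 0.4, 0.2]
grip_width: 0.0511
```

Request:
drive_tool --increments '[{"dx": 0,"dy": 0.04,"dz": 0.25,"turn": -0.06},{"dx": 0.02,"dy": 0.08,"dz": 0.5,"turn": -0.12},{"dx": 0.04,"dy": 0.12,"dz": 0.75,"turn": -0.18},{"dx": 0.04,"dy": 0.15,"dz": 1,"turn": -0.24},{"dx": 0.04,"dy": 0.15,"dz": 1,"turn": -0.3},{"dx": 0.04,"dy": 0.15,"dz": 1,"turn": -0.36},{"dx": 0.04,"dy": 0.15,"dz": 1,"turn": -0.42},{"dx": 0.04,"dy": 0.15,"dz": 1,"turn": -0.46},{"dx": 0.04,"dy": 0.15,"dz": 1,"turn": -0.46}]'

```text
time_s: 67.92
tool_pos: [0.3584, -0.1398, 0.2607]
tcp_rot: [0.48, -0.509, 0.526, -0.484]
wrist_force: [0.1, -0.0, 0.6]
grip_width: 0.0512
```

```bash
python3 -c "
from path import *
T(); path([[.49,-.30,.245]])"
```

```text
t 67.92 pos [ 0.3584 -0.1398  0.2607] j [-0.3671 -0.3116 -0.1285  1.7306 -0.0065  1.2742] w 0.0512 F [ 0.1434 -0.0474  0.592 ] T [ 0.0609 -0.0073  0.0133]
[[-0.0707  0.0194  0.9973]
 [-0.9974 -0.0144 -0.0704]
 [ 0.013  -0.9997  0.0204]]
tilt 1.4 heading -36.5
t 67.9 at [ 0.3584 -0.1398  0.2607] w 0.0512
[ 0.49  -0.3    0.245] d [1.002 0.137 0.948] rows 5 margin 0.61 j4 e0.0000 q [-0.55  0.13  0.25  1.67 -0.    1.09]
```

Request:
drive_tool --increments '[{"dx": 0.2,"dy": 0.02,"dz": 0.19,"turn": 0},{"dx": 0.4,"dy": 0.05,"dz": 0.38,"turn": 0},{"dx": 0.6,"dy": 0.08,"dz": 0.57,"turn": 0},{"dx": 0.8,"dy": 0.11,"dz": 0.76,"turn": 0},{"dx": 1,"dy": 0.13,"dz": 0.95,"turn": 0},{"dx": 1,"dy": 0.13,"dz": 0.95,"turn": 0},{"dx": 1,"dy": 0.13,"dz": 0.95,"turn": 0}]'

```text
time_s: 68.5
tool_pos: [0.4898, -0.3017, 0.2441]
tcp_rot: [0.48, -0.511, 0.526, -0.482]
wrist_force: [-1.0, -0.1, -0.2]
grip_width: 0.0513
```

```bash
python3 dial.py; python3 -c "
from go import *
T()"
```

```text
n 857 2742 0.10434505432781987 0.08058581907562767
fin ((0.49678224325180054, -0.33379030227661133), (0.04590483382344246, 0.00998630840331316), 87.56998443603516) ((0.49622470140457153, -0.3337666392326355), 0.023147843778133392)
top ((0.49170249700546265, -0.3336707055568695), (0.05995447561144829, 0.05002925172448158), 87.95426177978516) ((0.4963361918926239, -0.33438313007354736), 0.030676165595650673)
fin axis 87.45592908803268 mean [ 0.4968 -0.3324  0.1042]
360 366 245 256
tab 63 [ 0.5292 -0.3356  0.0751] [ 0.5266 -0.3649  0.0033] [ 0.5363 -0.3319  0.0792]
shaker 0.4 ((0.49664968252182007, -0.3341914713382721), 0.030691945925354958)
t 68.6 pos [ 0.4893 -0.3     0.2468] j [-0.549   0.1264  0.2489  1.6689 -0.0021  1.0947] w 0.0513 F [-0.6481  0.7186  0.4807] T [0.0261 0.0316 0.039 ]
[[-0.073   0.0198  0.9971]
 [-0.9972 -0.0145 -0.0727]
 [ 0.013  -0.9997  0.0208]]
tilt 1.4 heading -36.3
```

View pics/w6.png

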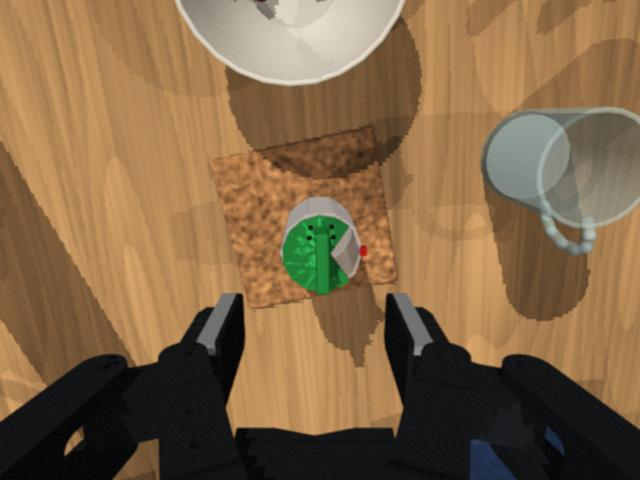

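```bash
python3 -c "
from go import *
go([.4967,-.3338,.13],-2.5)"
```

```text
from [ 0.4893 -0.3     0.2468] d [0.211 0.783 0.05 ] turn -0.019 rows>= 3 t 68.6 w 0.0513
```

Request:
drive_tool --increments '[{"dx": 0.15,"dy": 0,"dz": 0.05,"turn": -0.02},{"dx": 0.21,"dy": 0.2,"dz": 0.05,"turn": -0.02},{"dx": 0.21,"dy": 0.4,"dz": 0.05,"turn": -0.02},{"dx": 0.21,"dy": 0.6,"dz": 0.05,"turn": -0.02},{"dx": 0.21,"dy": 0.78,"dz": 0.05,"turn": -0.02},{"dx": 0.21,"dy": 0.78,"dz": 0.05,"turn": -0.02},{"dx": 0.21,"dy": 0.78,"dz": 0.05,"turn": -0.02}]'

```text
time_s: 69.18
tool_pos: [0.4957, -0.3328, 0.1317]
tcp_rot: [0.488, -0.502, 0.519, -0.491]
wrist_force: [0.6, 0.0, 1.2]
grip_width: 0.0508
```

```bash
python3 -c "
from go import *
go([.4967,-.3338,.088],-2.5)"
```

```text
from [ 0.4957 -0.3328  0.1317] d [0.002 0.292 0.001] turn 0.001 rows>= 2 t 69.2 w 0.0508
```

Request:
drive_tool --increments '[{"dx": 0,"dy": 0.15,"dz": 0,"turn": 0},{"dx": 0,"dy": 0.25,"dz": 0,"turn": 0},{"dx": 0,"dy": 0.29,"dz": 0,"turn": 0},{"dx": 0,"dy": 0.29,"dz": 0,"turn": 0},{"dx": 0,"dy": 0.29,"dz": 0,"turn": 0}]'

```text
time_s: 69.6
tool_pos: [0.4972, -0.3336, 0.0906]
tcp_rot: [0.488, -0.501, 0.52, -0.491]
wrist_force: [-0.3, 0.4, -0.1]
grip_width: 0.0511
```

Request:
drive_tool --increments '[{"dx": 0,"dy": 0,"dz": 0,"turn": 0},{"dx": 0,"dy": 0,"dz": 0,"turn": 0},{"dx": 0,"dy": 0,"dz": 0,"turn": 0},{"dx": 0,"dy": 0,"dz": 0,"turn": 0},{"dx": 0,"dy": 0,"dz": 0,"turn": 0},{"dx": 0,"dy": 0,"dz": 0,"turn": 0}]' --gripper 1 --force 20

```text
time_s: 70.1
tool_pos: [0.4967, -0.3339, 0.0914]
tcp_rot: [0.488, -0.501, 0.52, -0.491]
wrist_force: [-4.4, 0.0, 6.4]
grip_width: 0.0097
```

```bash
python3 -c "
from go import *
T()"
```

```text
t 70.1 pos [ 0.4967 -0.3339  0.0914] j [-0.5909  0.1664 -0.0067  1.3706 -0.0019  1.0219] w 0.0097 F [-4.4359  0.023   6.3761] T [ 0.0485  1.0559 -0.0459]
[[-0.0422  0.0216  0.9989]
 [-0.999  -0.0167 -0.0418]
 [ 0.0158 -0.9996  0.0222]]
tilt 1.6 heading -37.8
```

Request:
drive_tool --increments '[{"dx": 0,"dy": 0,"dz": 0,"turn": 0.06},{"dx": 0,"dy": 0,"dz": 0,"turn": 0.12},{"dx": 0,"dy": 0,"dz": 0,"turn": 0.18},{"dx": 0,"dy": 0,"dz": 0,"turn": 0.24},{"dx": 0,"dy": 0,"dz": 0,"turn": 0.3},{"dx": 0,"dy": 0,"dz": 0,"turn": 0.36},{"dx": 0,"dy": 0,"dz": 0,"turn": 0.42},{"dx": 0,"dy": 0,"dz": 0,"turn": 0.48},{"dx": 0,"dy": 0,"dz": 0,"turn": 0.54},{"dx": 0,"dy": 0,"dz": 0,"turn": 0.6},{"dx": 0,"dy": 0,"dz": 0,"turn": 0.66},{"dx": 0,"dy": 0,"dz": 0,"turn": 0.72},{"dx": 0,"dy": 0,"dz": 0,"turn": 0.78},{"dx": 0,"dy": 0,"dz": 0,"turn": 0.84},{"dx": 0,"dy": 0,"dz": 0,"turn": 0.9},{"dx": 0,"dy": 0,"dz": 0,"turn": 0.93},{"dx": 0,"dy": 0,"dz": 0,"turn": 0.93}]'

```text
time_s: 71.52
tool_pos: [0.4967, -0.3339, 0.0916]
tcp_rot: [0.016, -0.7, 0.713, -0.031]
wrist_force: [-0.8, -1.0, 1.5]
grip_width: 0.0095
```

```bash
python3 -c "
from go import *
T()"
```

```text
t 71.52 pos [ 0.4967 -0.3339  0.0916] j [-0.591   0.1663 -0.0063  1.371  -0.002   2.4849] w 0.0095 F [-0.8244 -1.02    1.495 ] T [ 0.1221  0.4034 -0.0496]
[[-0.9976  0.0215  0.0655]
 [-0.0658 -0.0168 -0.9977]
 [-0.0203 -0.9996  0.0182]]
tilt 1.6 heading -38.1
```

Request:
drive_tool --increments '[{"dx": 0,"dy": 0,"dz": 0,"turn": 0.04},{"dx": 0,"dy": 0,"dz": 0,"turn": 0.08},{"dx": 0,"dy": 0,"dz": 0,"turn": 0.11},{"dx": 0,"dy": 0,"dz": 0,"turn": 0.12},{"dx": 0,"dy": 0,"dz": 0,"turn": 0.12}]'

```text
time_s: 71.93
tool_pos: [0.4966, -0.3339, 0.0916]
tcp_rot: [-0.051, -0.7, 0.711, 0.035]
wrist_force: [0.0, 0.6, 1.4]
grip_width: 0.0098
```

```bash
python3 -c "
from go import *
T()"
```

```text
t 71.93 pos [ 0.4966 -0.3339  0.0916] j [-0.591   0.1663 -0.0063  1.3713 -0.002   2.6719] w 0.0098 F [0.0038 0.6006 1.3974] T [ 0.1359  0.3277 -0.0151]
[[-0.9924  0.0213 -0.1212]
 [ 0.1208 -0.0167 -0.9925]
 [-0.0231 -0.9996  0.014 ]]
tilt 1.5 heading -38.1
```

Request:
drive_tool --increments '[{"dx": 0,"dy": 0,"dz": 0,"turn": 0},{"dx": 0,"dy": 0,"dz": 0,"turn": 0},{"dx": 0,"dy": 0,"dz": 0,"turn": 0},{"dx": 0,"dy": -0.2,"dz": 0,"turn": 0},{"dx": 0,"dy": -0.4,"dz": 0,"turn": 0},{"dx": -0.2,"dy": -0.7,"dz": 0,"turn": 0},{"dx": -0.2,"dy": -1,"dz": 0,"turn": 0},{"dx": -0.2,"dy": -1,"dz": 0,"turn": 0},{"dx": -0.2,"dy": -1,"dz": 0,"turn": 0}]' --gripper 0.4

```text
time_s: 72.68
tool_pos: [0.5248, -0.3357, 0.2472]
tcp_rot: [-0.053, -0.699, 0.712, 0.032]
wrist_force: [0.8, -1.1, 0.7]
grip_width: 0.0509
```

```bash
python3 dial.py; python3 -c "
from go import *
T()"
```

```text
n 822 2732 0.10443525519579064 0.08064073415928727
fin ((0.4981112778186798, -0.33543041348457336), (0.00936017744243145, 0.04550329968333244), 82.94039916992188) ((0.49806320667266846, -0.3351225256919861), 0.02295701950788498)
top ((0.49855324625968933, -0.3301483690738678), (0.04998283088207245, 0.05978052690625191), 83.00891876220703) ((0.4977761209011078, -0.3344832956790924), 0.030494268983602524)
fin axis 172.4905204335326 mean [ 0.4995 -0.3354  0.1043]
58 318 211 301
tab 50 [ 0.5302 -0.3396  0.0763] [ 0.5278 -0.3426  0.074 ] [ 0.5328 -0.3368  0.0784]
shaker 0.87 ((0.4998415410518646, -0.3354180157184601), 0.03308163955807686)
t 72.78 pos [ 0.5235 -0.3352  0.2425] j [-0.5683  0.2405  0.3715  1.674  -0.0026  2.6939] w 0.0515 F [ 0.597  -1.0037 -0.6376] T [-0.0516  0.005   0.0499]
[[-0.9925  0.0221 -0.1206]
 [ 0.1202 -0.0172 -0.9926]
 [-0.024  -0.9996  0.0144]]
tilt 1.6 heading -37.9
```

View pics/w6c.png

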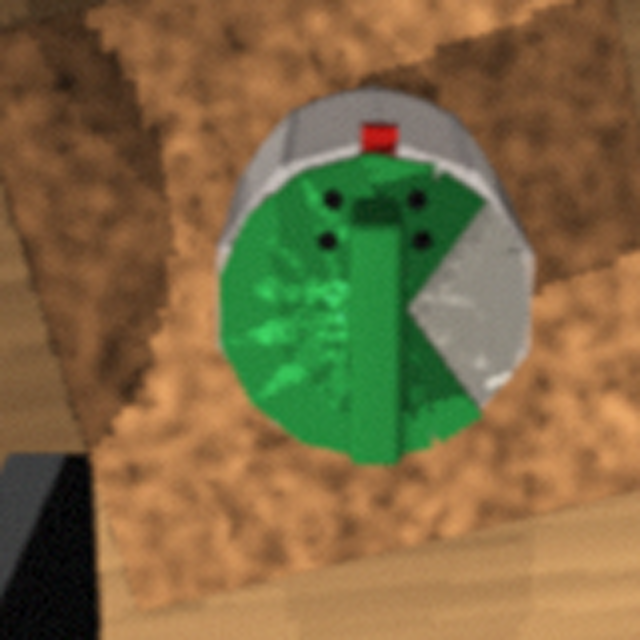

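Request:
drive_tool --increments '[{"dx": 0.2,"dy": -0.2,"dz": 0,"turn": 0},{"dx": 0.4,"dy": -0.4,"dz": 0,"turn": 0},{"dx": 0.6,"dy": -0.5,"dz": 0,"turn": 0},{"dx": 0.8,"dy": -0.5,"dz": 0,"turn": 0},{"dx": 1,"dy": -0.5,"dz": 0,"turn": 0},{"dx": 1,"dy": -0.5,"dz": 0,"turn": 0}]'

```text
time_s: 73.28
tool_pos: [0.369, -0.315, 0.3138]
tcp_rot: [-0.051, -0.7, 0.711, 0.035]
wrist_force: [-1.1, 0.6, 0.4]
grip_width: 0.0514
```

```bash
python3 find.py | grep -v 'bobbin' ; python3 -c "
import cv2
a=cv2.imread('pics/side1.png')[200:440,120:460]
cv2.imwrite('pics/c16.png',cv2.resize(a,None,fx=2.3,fy=2.3,interpolation=cv2.INTER_CUBIC))"
```

```text
scene shaker_grip 0.71 [453. 228. 471. 249.] 293 lo [0.4139 0.2072 0.0108] hi [0.4348 0.2345 0.0503]
scene shaker_grip 0.63 [182. 187. 214. 239.] 1263 lo [ 0.4792 -0.3563  0.0105] hi [ 0.5286 -0.3026  0.1061]
scene bowl 0.82 [251. 202. 334. 256.] 3387 lo [ 0.4119 -0.2007  0.0063] hi [ 0.5688 -0.0538  0.0659]
scene stand 0.74 [390. 266. 523. 320.] 4155 lo [0.5684 0.1049 0.0009] hi [0.6499 0.315  0.0642]
scene mould 0.65 [308. 292. 376. 377.] 3772 lo [ 0.7179 -0.0172  0.0079] hi [0.8251 0.0691 0.1037]
scene cup 0.7 [140. 235. 210. 305.] 3315 lo [ 0.6509 -0.3471  0.0067] hi [ 0.7307 -0.2403  0.1005]
scene brush 0.76 [454. 313. 519. 405.] 1945 lo [0.6594 0.2192 0.001 ] hi [0.8214 0.2938 0.0213]
side shaker_grip 0.95 [385. 348. 424. 414.] 2035 lo [ 0.4646 -0.3654  0.0086] hi [ 0.5137 -0.3116  0.1052]
side shaker_grip 0.62 [262. 184. 305. 221.] 538 lo [0.6521 0.2148 0.0049] hi [0.812  0.286  0.0218]
side mat 0.86 [331. 350. 452. 454.] 4970 lo [ 0.4107 -0.4021  0.0009] hi [ 0.5542 -0.2575  0.0056]
side mat 0.75 [378. 348. 425. 410.] 2039 lo [ 0.4646 -0.3651  0.0094] hi [ 0.5171 -0.3112  0.1053]
side bowl 0.83 [269. 274. 359. 349.] 4742 lo [ 0.4162 -0.1989  0.0036] hi [ 0.5644 -0.0493  0.0648]
side stand 0.74 [220. 194. 301. 256.] 2053 lo [0.5637 0.0987 0.0006] hi [0.6449 0.3093 0.0603]
side tray 0.58 [132. 216. 237. 289.] 3938 lo [0.3304 0.1478 0.0014] hi [0.5017 0.3321 0.0304]
side tray 0.49 [263. 181. 302. 221.] 531 lo [0.6523 0.2148 0.0051] hi [0.8064 0.2842 0.0218]
side mould 0.37 [348. 245. 348. 245.] 14 lo [0.7122 0.0037 0.0089] hi [0.7218 0.0152 0.0143]
side cup 0.86 [418. 273. 486. 341.] 3135 lo [ 0.6462 -0.3499 -0.0004] hi [ 0.7276 -0.2446  0.0992]
side cup 0.4 [180. 238. 191. 261.] 197 lo [0.4024 0.206  0.0132] hi [0.4289 0.23   0.0503]
side brush 0.68 [260. 181. 305. 220.] 591 lo [0.6514 0.2139 0.0008] hi [0.8122 0.2884 0.0219]
```

View pics/scene1.png

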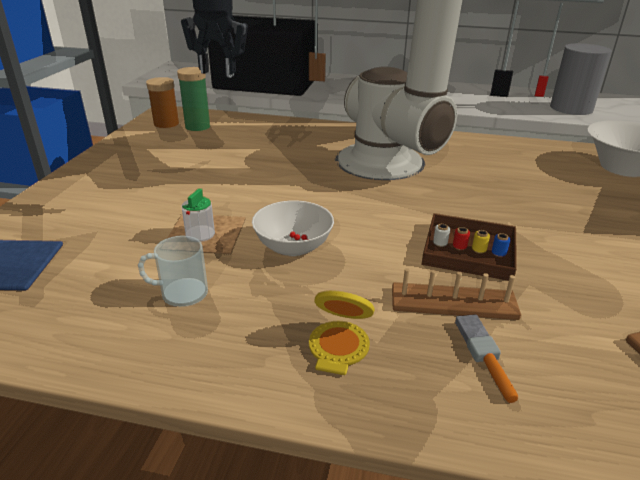

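View pics/c16.png

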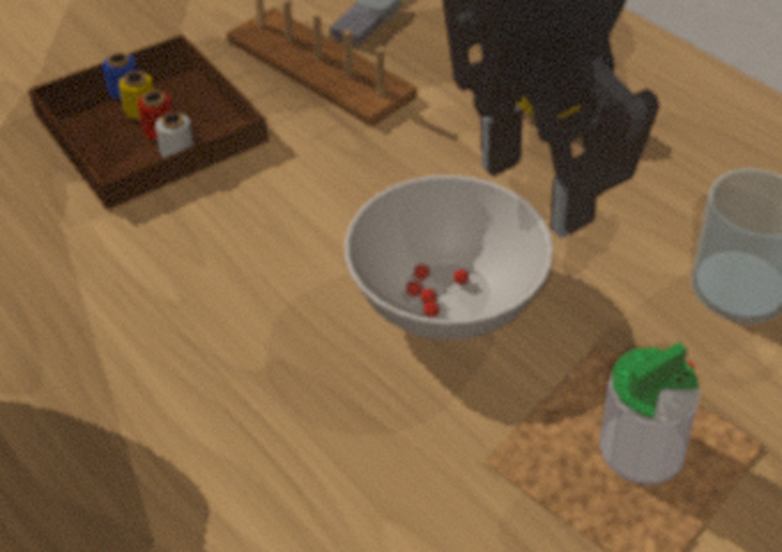

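```bash
python3 -c "
from look import *
print(arm.hand_in()); st()"
```

```text
the job is handed in; nothing more can be done
None
the job is handed in; nothing more can be done
```

The job is done and handed in at about 73 s of the 208 s allowed; no verdict was reported.

**Bobbins:** There were four (white, red, yellow, blue). I slid each up off its spindle and stood it in the tray. The last pictures show all five spindles empty and all four bobbins upright in the tray.

**Beads:** I opened the dial to its stop on the mat, then tipped the shaker to about 115° over the bowl, red-tab side lowest, and shook it. Five red beads lie in the bowl and the clear jar looks empty.

**Shaker:** It stands upright on the mat. I turned the dial back against its stop, which also turned the jar about 4°. In the wrist view the fin and the red tab point the same way to within about 1°, with the four dots over the window.

**Tilting the arm:** The interface has no tilt command. I leaned the tool by about 59° by commanding poses just out of reach, and brought it back to within about 1.5° of vertical the same way. During this the last joint's reading reached 3.1406 against the stated 3.14 limit, so I moved away from it. I cannot tell whether that counts as passing its range.

**Bowl:** It was knocked a few centimetres aside during the run, so I measured it again before pouring.

**Last checks:** The mould, cup, brush and stand measured within about 1–2 mm of where they started in the last scene view. In that view the detector once took a bobbin for the shaker and did not report the tray. In the side view the arm hid the mould. The pictures and the other camera's reading settled the shaker and the tray.

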